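# Shake the sample vials and rack them again

### The job

Mix the pigment samples: move every vial from the grey storage rack into the wells of the bench shaker, one to a well and right down, and let go of them; with all of them loaded, press the shaker's start button fully down and release it; then put every vial back into the holes of the storage rack, upright and fully down. Any well and any hole will do, and leave the other things on the bench where they are.

Things in the scene. Friction and masses are not known exactly. Their poses are not given: they have to be found in the camera images.
- vial0_mid (a point): a capped sample vial (may be absent; all alike), 135 mm tall, 90 g: white round body 30 mm across, domed foot (cannot stand alone), black cap from 83 mm up, also 30 mm across, topped by a 40 mm collar from 128 mm up. Point: on the axis half-way up, 67.5 mm above the foot; z from foot to cap. Grip the cap 30 mm or more below the collar (about 26 mm above this point), so the pads miss the collar
- vial1_mid (a point): a capped sample vial (may be absent; all alike), 135 mm tall, 90 g: white round body 30 mm across, domed foot (cannot stand alone), black cap from 83 mm up, also 30 mm across, topped by a 40 mm collar from 128 mm up. Point: on the axis half-way up, 67.5 mm above the foot; z from foot to cap. Grip the cap 30 mm or more below the collar (about 26 mm above this point), so the pads miss the collar
- vial2_mid (a point): a capped sample vial (may be absent; all alike), 135 mm tall, 90 g: white round body 30 mm across, domed foot (cannot stand alone), black cap from 83 mm up, also 30 mm across, topped by a 40 mm collar from 128 mm up. Point: on the axis half-way up, 67.5 mm above the foot; z from foot to cap. Grip the cap 30 mm or more below the collar (about 26 mm above this point), so the pads miss the collar
- vial3_mid (a point): a capped sample vial (may be absent; all alike), 135 mm tall, 90 g: white round body 30 mm across, domed foot (cannot stand alone), black cap from 83 mm up, also 30 mm across, topped by a 40 mm collar from 128 mm up. Point: on the axis half-way up, 67.5 mm above the foot; z from foot to cap. Grip the cap 30 mm or more below the collar (about 26 mm above this point), so the pads miss the collar
- rack_hole0 (a point): centre of the mouth of one of the storage rack's four holes, level with the rack's top; the rack is a loose grey block, 76 x 250 x 60 mm, 1.3 kg, on the bench; square blind holes 33 mm wide, 48 mm deep, in one row along the rack's y, 58 mm apart; z up. A vial standing in it has its mid point 19.5 mm above this point
- rack_hole1 (a point): centre of the mouth of one of the storage rack's four holes, level with the rack's top; the rack is a loose grey block, 76 x 250 x 60 mm, 1.3 kg, on the bench; square blind holes 33 mm wide, 48 mm deep, in one row along the rack's y, 58 mm apart; z up. A vial standing in it has its mid point 19.5 mm above this point
- rack_hole2 (a point): centre of the mouth of one of the storage rack's four holes, level with the rack's top; the rack is a loose grey block, 76 x 250 x 60 mm, 1.3 kg, on the bench; square blind holes 33 mm wide, 48 mm deep, in one row along the rack's y, 58 mm apart; z up. A vial standing in it has its mid point 19.5 mm above this point
- rack_hole3 (a point): centre of the mouth of one of the storage rack's four holes, level with the rack's top; the rack is a loose grey block, 76 x 250 x 60 mm, 1.3 kg, on the bench; square blind holes 33 mm wide, 48 mm deep, in one row along the rack's y, 58 mm apart; z up. A vial standing in it has its mid point 19.5 mm above this point
- well0 (a point): centre of the mouth of one of the bench shaker's four wells, level with the deck 70 mm above the bench; the shaker is a fixed white block on a dark base, 100 x 334 x 70 mm, with a taller grey control pod at one end of the row (its +y end); square blind wells 33 mm wide, 45 mm deep, in one row along its y, 58 mm apart; z up. A vial standing in it has its mid point 22.5 mm above this point
- well1 (a point): centre of the mouth of one of the bench shaker's four wells, level with the deck 70 mm above the bench; the shaker is a fixed white block on a dark base, 100 x 334 x 70 mm, with a taller grey control pod at one end of the row (its +y end); square blind wells 33 mm wide, 45 mm deep, in one row along its y, 58 mm apart; z up. A vial standing in it has its mid point 22.5 mm above this point
- well2 (a point): centre of the mouth of one of the bench shaker's four wells, level with the deck 70 mm above the bench; the shaker is a fixed white block on a dark base, 100 x 334 x 70 mm, with a taller grey control pod at one end of the row (its +y end); square blind wells 33 mm wide, 45 mm deep, in one row along its y, 58 mm apart; z up. A vial standing in it has its mid point 22.5 mm above this point
- well3 (a point): centre of the mouth of one of the bench shaker's four wells, level with the deck 70 mm above the bench; the shaker is a fixed white block on a dark base, 100 x 334 x 70 mm, with a taller grey control pod at one end of the row (its +y end); square blind wells 33 mm wide, 45 mm deep, in one row along its y, 58 mm apart; z up. A vial standing in it has its mid point 22.5 mm above this point
- start_top (a point): top centre of the shaker's start button, on top of the control pod: a grey round push button 32 mm across in a black housing; it is pressed straight down 7 mm against a spring (about 5 N when fully down) and springs back. 81 mm from the middle of the nearest well
- start (a joint): travel of the start button: 0 up, 0.007 m fully down
- beaker: pink beaker, 71 mm across, 93 mm tall; a bystander; origin at the centre of its underside
- cards: stack of cream cards, 78 x 102 x 10 mm; a bystander; origin at the centre of its underside
- jar: small dye jar, 38 mm across, 34 mm tall; a bystander; origin at the centre of its underside
- cup: white printed cup with an open side, 75 mm across, 112 mm tall; a bystander; origin at the centre of its underside
- pen: green pen, 137 mm long, lying on the bench; a bystander; origin at the centre of its underside
There are look-alikes about, which are no part of the job. What is shaped like the part that bears vial0_mid but orange or red is not meant. Leave any turquoise look-alike of the part that bears vial3_mid alone.

How it is judged:
By the outcome, as a careful person would: the job done as asked, in the order asked, and still so for the second after the job is handed in, with the robot touching nothing.
Of vial0, vial1, vial2, vial3 only 3 to 4 are there at a start; the rules pass over those that are not, and their reading is None.
At some moment in a run one of rack may be knocked a few centimetres aside while the robot is not near it.
Once in a run the grip may slacken for a moment while it holds something.
It also fails if it takes over 210 s, if anything falls off the work surface, if the arm or the gripper's body presses on something with over 40 N, if the wrist force passes 120 N, or if a joint passes its speed limit or range.

### The arm

A 6-joint arm with a two-finger parallel gripper is mounted at the origin on a cart in front of the work surface, level with it; the furniture and walls round the work are solid. World frame = base frame: x ahead of the robot, y to its left, z up, the work surface at z = 0. Lengths are in m, angles in rad, forces in N, time in s.
With the tool pointing down it reaches from about 0.4 to 0.825 m from the base axis. Payload 7 kg.
Tool frame: the origin (TCP) lies on the mounting face of the last link; the fingertips stand 178 mm ahead of it and the grasp point (between the pads) lies 159 mm ahead of it; z points along the fingers, y is the direction in which the jaws open and shut (so a half turn about z gives the same grasp; the last joint's range is limited). The gripper opens to 88 mm and grips with 3 to 60 N. Pads are 19 mm wide; open, the fingers measure 130 mm over their backs; the gripper's body (78 mm by 193 mm) begins 47 mm behind the grasp point.
Start: joints at [-0.959, 0.359, 0.012, 0, -1.224, -0.288], TCP at [0.215, -0.64, 0.405] pointing down, gripper open.
Joint ranges: [-3.07, 3.07], [-1.43, 2.12], [-1.02, 1.25], [-3.03, 1.67], [-3.05, -0], [-3.03, 3.03]. Speed limits (rad/s): [2.39, 2.39, 3.01, 3.14, 3.14, 3.14].

### API

Orientations are given as a rotation vector (axis times angle).
In Python, from rig import robot gives the robot as it stands.
- The arm moves only by the shell command python3 -m handwheel 'ROWS' [FORCE]. ROWS is JSON, a list of rows, each an object of numbers: "dx", "dy", "dz": the shift along the world's x, y, z in m; "rx", "ry", "rz": the turn, a rotation vector about the world's x, y, z in rad; "fingers": the finger opening in m, from 0 to 0.0876. A call has exactly 10 rows; each row shifts and turns the pose as measured when the row begins; what a row does not reach is not made up. A row lasts 1/12 s, in which the tool goes at most 41.7 mm and 7.16 degrees, less where a joint would pass 70% of its speed; a pose out of reach is approached as far as the arm can. A call with a gripper value outside its range is refused whole. The fingers move at their own pace and stop on an object; FORCE is the grip in N (left out, the last holds). Time passes only in rows, so rows that do not move let the fingers close, or fill a call up. It gives the time, the measured TCP pose, the force and the opening at its end, in the units of the state.
- robot.read_state(): the state, without advancing time (a new reading comes with each control period).
- robot.snapshot(name): name is "side" or "top"; returns the picture (400x640x3 uint8, blue, green, red); there is no depth.
- robot.camera_model(name): a dict with "camera_matrix" (3x3 intrinsics, pixels), "k1" (the pictures are not rectified: a ray, as slopes to the right and down, at radius r is drawn at 1 + k1 r^2 times it, then the intrinsics apply), "world_to_cam" (4x4, takes a point from world to camera coordinates). Camera axes: x right, y down, z forward; pixel columns grow to the right and rows downward; lengths in m; the calibration is good to about 2 mm. A picture is of the moment at which its call begins. camera_model takes no time and is no camera call.
- robot.job_done(): hands the job in, once; it reports no verdict.
Trained networks look in the newest picture that a camera, given by its name, has taken for a name from the list of things; names that differ only in an ending like _2 or _b are one class to them, and where a whole thing is asked for, a point or a joint stands for the part that bears it (a point fixed in the world has none). Each returns a list of dicts, best first, with "conf" (0 to 1); they miss things now and then, are a little off and sometimes report something else, mostly with a low value. They report only what shows in the picture. A call takes as long as a camera call. They do not tell look-alikes from the thing itself.
- robot.regions_of(label, camera): "pixels" (400x640 bool, what is visible of it) and "bbox" ([left, top, right, bottom] in pixels, round what is visible of it).
The state is a dict: "clock": time; "q": joint angles; "qd": joint speeds; "tau": joint torques, N m; "tool_pos": TCP position; "tcp_rot": TCP orientation; "ft_force": force on the tool from outside, world axes, zero at the start; "ft_torque": the same for the moment, N m; "grip_width": finger opening in m.
Only numpy, scipy, OpenCV 4.12 (cv2) and the standard library are available. Lean on these libraries where they do the work, as an engineer would, in place of code of your own. Each camera call takes 0.05 s, during which the arm holds its last target.

## Working session

There is one attempt and no reset: what is moved stays moved. The work goes in short steps, Python scripts to look and compute and a shell command to move; the robot and the scene stay as the last step left them, time stands still between calls to the robot, and variables do not carry over. Pictures are saved under pics/ and viewed, and the job is handed in when it is done.

```bash
ls; mkdir -p pics; python3 - <<'E'
from rig import robot
import cv2
for c in("side","top"):
    im=robot.snapshot(c); cv2.imwrite(f"pics/{c}0.png",im)
    m=robot.camera_model(c); print(c,m)
print(robot.read_state())
E
```

```text
pics
side {'camera_matrix': array([[490.91765262,   0.        , 326.97444575],
       [  0.        , 490.91765262, 199.11362999],
       [  0.        ,   0.        ,   1.        ]]), 'k1': -0.14932165022704982, 'world_to_cam': array([[-0.99317343, -0.11325379,  0.02793052,  0.56530923],
       [-0.07485601,  0.43517218, -0.89723004,  0.1333935 ],
       [ 0.08946012, -0.89319581, -0.44067917,  1.39138693],
       [ 0.        ,  0.        ,  0.        ,  1.        ]])}
top {'camera_matrix': array([[501.49975116,   0.        , 324.79098612],
       [  0.        , 501.49975116, 191.82730253],
       [  0.        ,   0.        ,   1.        ]]), 'k1': -0.010673574654820108, 'world_to_cam': array([[-0.02005858, -0.99927646, -0.03231413,  0.04408367],
       [-0.99565349,  0.02290511, -0.09027449,  0.56323521],
       [ 0.09094933,  0.0303629 , -0.99539254,  1.20957372],
       [ 0.        ,  0.        ,  0.        ,  1.        ]])}
{'clock': 0.1, 'q': array([-9.58897764e-01,  3.59299959e-01,  1.11677416e-02, -3.02959134e-04,
       -1.22414323e+00, -2.88117546e-01]), 'qd': array([ 5.44079745e-04, -8.60933880e-04,  1.25228551e-03,  5.21034979e-05,
        4.77543996e-04,  2.00377578e-03]), 'tau': array([-8.71877110e-04, -5.84163952e+01,  2.93753922e+01,  7.01546296e+00,
        1.01958291e-02, -6.66019355e-05]), 'tool_pos': array([ 0.21470291, -0.6397555 ,  0.40383461]), 'tcp_rot': array([ 5.06152987e-01, -3.10015768e+00, -2.28643636e-03]), 'ft_force': array([-0.19805886, -0.0192146 , -1.10454463]), 'ft_torque': array([-0.00422234, -0.03641327,  0.02002235]), 'grip_width': 0.08790449290861765}
```

View pics/side0.png

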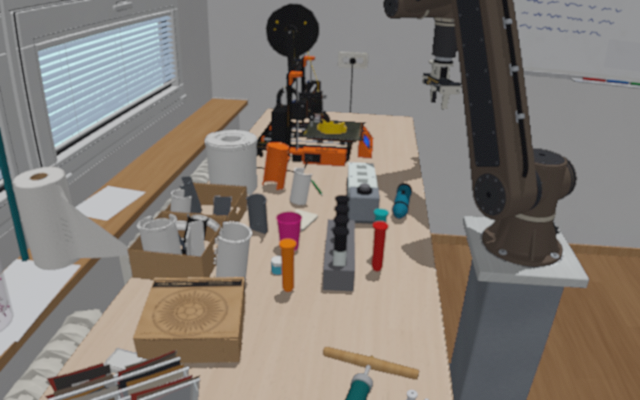

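View pics/top0.png

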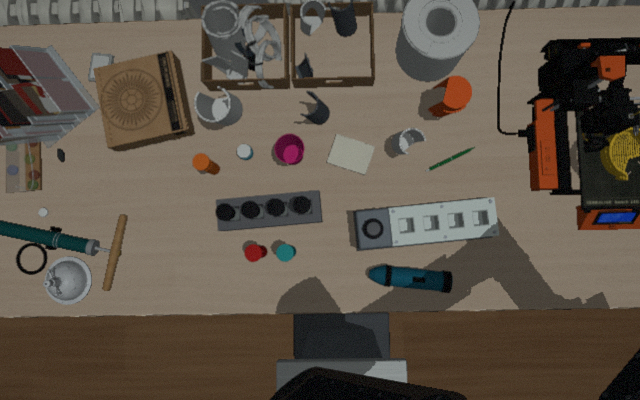

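```bash
cat > h.py <<'E'
from rig import robot
import numpy as np, cv2
def ray(cam,px):
    m=robot.camera_model(cam);K=m["camera_matrix"];k=m["k1"];T=m["world_to_cam"]
    s=np.array([(px[0]-K[0,2])/K[0,0],(px[1]-K[1,2])/K[1,1]]);u=s.copy()
    for _ in range(30): u=s/(1+k*(u@u))
    R=T[:3,:3];o=-R.T@T[:3,3];d=R.T@np.array([u[0],u[1],1]);return o,d/np.linalg.norm(d)
def atz(cam,px,z):
    o,d=ray(cam,px);return o+d*(z-o[2])/d[2]
def proj(cam,p):
    m=robot.camera_model(cam);K=m["camera_matrix"];T=m["world_to_cam"]
    c=T[:3,:3]@np.array(p)+T[:3,3];u=c[:2]/c[2];u=u*(1+m["k1"]*(u@u));return K[:2,:2]@u+K[:2,2]
def zoom(im,l,t,r,b,f,name):
    cv2.imwrite("pics/"+name,cv2.resize(im[t:b,l:r],None,fx=f,fy=f,interpolation=cv2.INTER_CUBIC))
E
python3 - <<'E'
from h import *
t=robot.snapshot("top");s=robot.snapshot("side")
zoom(t,190,130,510,310,2.5,"topz.png"); zoom(s,220,150,420,300,4,"sidez.png")
for lab in("vial0_mid","rack_hole0","start_top"):
  for c in("top","side"):
    for r in robot.regions_of(lab,c):
        ys,xs=np.nonzero(r["pixels"]);print(lab,c,round(r["conf"],2),np.round(r["bbox"]),xs.mean().round(1),ys.mean().round(1),len(xs))
E
```

```text
vial0_mid top 0.83 [243. 200. 262. 218.] 251.6 209.5 293
vial0_mid top 0.66 [193. 152. 221. 175.] 204.9 163.2 354
vial0_mid top 0.55 [244. 244. 269. 261.] 254.9 252.1 334
vial0_mid side 0.92 [372. 224. 386. 274.] 378.1 244.4 610
vial0_mid side 0.78 [279. 240. 298. 291.] 287.7 263.5 715
vial0_mid side 0.6 [335. 212. 350. 229.] 340.3 220.7 185
rack_hole0 top 0.9 [214. 190. 324. 228.] 271.7 211.1 2159
rack_hole0 side 0.9 [323. 221. 357. 291.] 339.0 262.3 1591
rack_hole0 side 0.33 [286. 166. 312. 203.] 299.6 187.1 549
start_top top 0.74 [217. 192. 321. 231.] 271.7 210.7 2302
start_top top 0.71 [237. 199. 264. 217.] 250.6 209.6 300
start_top top 0.61 [365. 220. 381. 237.] 372.3 227.6 141
```

View pics/topz.png

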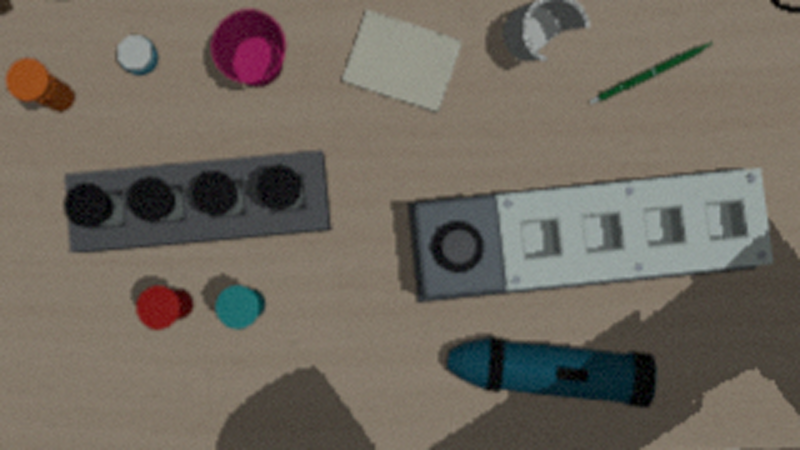

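View pics/sidez.png

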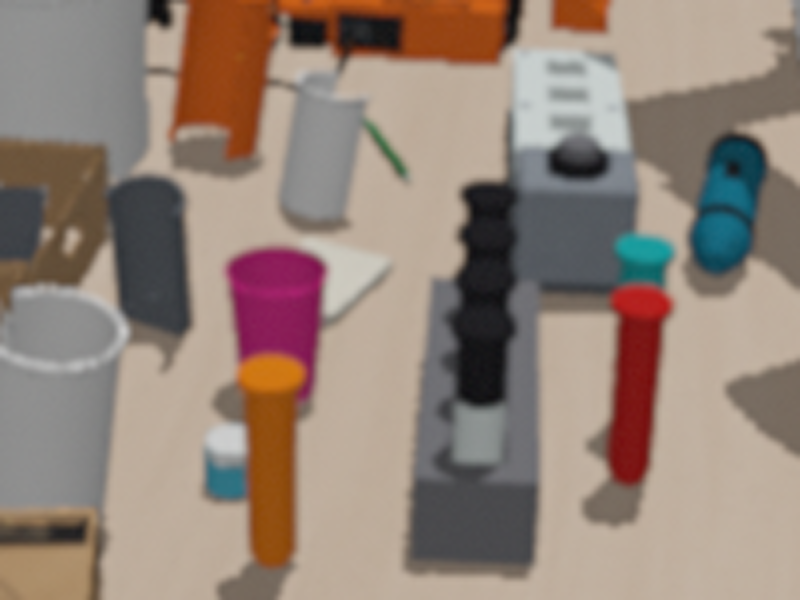

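```bash
python3 - <<'E'
from h import *
t=np.mean([robot.snapshot("top").astype(float) for _ in range(4)],0).astype(np.uint8)
s=np.mean([robot.snapshot("side").astype(float) for _ in range(4)],0).astype(np.uint8)
np.save("t.npy",t);np.save("s.npy",s)
zoom(t,350,190,505,255,5,"shz.png"); zoom(t,205,180,330,240,6,"rkz.png");zoom(s,315,150,385,295,4,"s2.png")
print(robot.read_state()["clock"])
E
```

```text
0.9
```

View pics/shz.png

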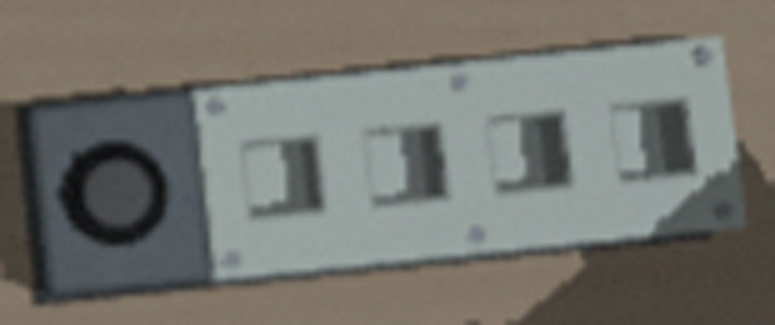

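View pics/rkz.png

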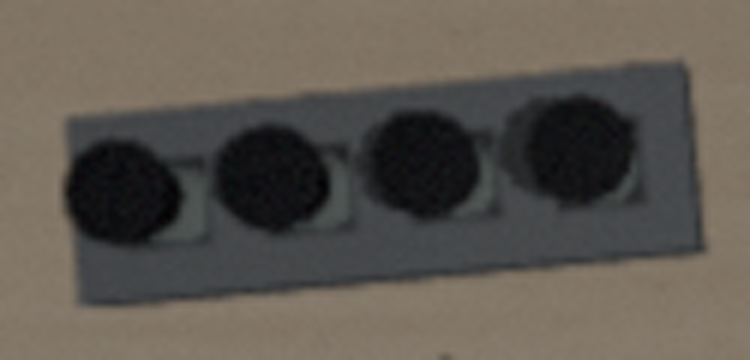

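```bash
python3 - <<'E'
from h import *
from scipy.optimize import least_squares
def z2p(p,f,l,t): return (np.array(p)+.5)/f-.5+np.array([l,t])
W=[[(243,143),(318,137),(323,211),(250,217)],[(365,130),(438,125),(446,199),(373,205)],[(488,117),(560,112),(570,186),(496,190)],[(612,105),(685,99),(694,174),(621,178)]]
print("cam",ray("top",(320,200))[0])
P=[];M=[]
for i,w in enumerate(W):
    for c,(sx,sy) in zip(w,[(1,1),(1,-1),(-1,-1),(-1,1)]):
        P.append(z2p(c,5,350,190));M.append((sx*.0165,(1.5-i)*.058+sy*.0165))
P=np.array(P);M=np.array(M)
def R(a): return np.array([[np.cos(a),-np.sin(a)],[np.sin(a),np.cos(a)]])
def fit(P,M,z,x0):
    f=lambda v:(np.array([proj("top",[*(R(v[2])@m+v[:2]),z]) for m in M])-P).ravel()
    r=least_squares(f,x0);print(r.x.round(4),"rms px",np.sqrt(np.mean(r.fun**2)).round(2));return r.x
v=fit(P,M,.07,[.5,-.2,0])
for i in range(4):print("well",i,(R(v[2])@[0,(1.5-i)*.058]+v[:2]).round(4))
b=R(v[2])@[0,1.5*.058+.081]+v[:2];print("button",b.round(4))
for z in(.1,.12):print(z,proj("top",[*b,z]).round(1), "img",z2p((117,193),5,350,190).round(1))
K=[(68,118),(687,64),(705,249),(83,304)]
vr=fit(np.array([z2p(k,6,205,180) for k in K]),np.array([(.038,.125),(.038,-.125),(-.038,-.125),(-.038,.125)]),.06,[.5,.15,0])
for i in range(4):print("hole",i,(R(vr[2])@[0,(1.5-i)*.058]+vr[:2]).round(4))
for c in[(123,192),(272,178),(422,164),(578,150)]:print("vial",atz("top",z2p(c,6,205,180),.147).round(4))
for c,z in(((203,163),.135),((255,252),.135),((286,252),.135)):print("lk",atz("top",c,z).round(3))
E
```

```text
cam [ 0.45166144 -0.00557535  1.25627095]
[ 0.4845 -0.2458  0.0793] rms px 0.41
well 0 [ 0.4776 -0.1591]
well 1 [ 0.4822 -0.2169]
well 2 [ 0.4867 -0.2747]
well 3 [ 0.4913 -0.3325]
button [ 0.4711 -0.0783]
0.1 [372.6 228.1] img [373.  228.2]
0.12 [373.1 228. ] img [373.  228.2]
[0.5199 0.1663 0.0668] rms px 0.26
hole 0 [0.5141 0.2531]
hole 1 [0.518  0.1952]
hole 2 [0.5218 0.1373]
hole 3 [0.5257 0.0795]
vial [0.5139 0.2515 0.147 ]
vial [0.5179 0.1958 0.147 ]
vial [0.5219 0.1399 0.147 ]
vial [0.5258 0.0819 0.147 ]
lk [0.626 0.305 0.135]
lk [0.423 0.187 0.135]
lk [0.422 0.118 0.135]
```

View pics/s2.png

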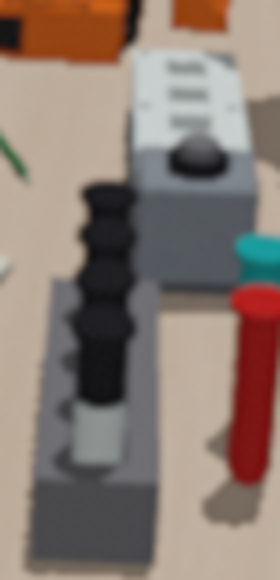

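```bash
python3 -m handwheel '[{"dx":0.016,"dy":0.037,"dz":0.002,"rz":0.067,"fingers":0.06},{"dx":0.016,"dy":0.037,"dz":0.002,"rz":0.067},{"dx":0.016,"dy":0.037,"dz":0.002,"rz":0.067},{"dx":0.016,"dy":0.037,"dz":0.002,"rz":0.067},{"dx":0.016,"dy":0.037,"dz":0.002,"rz":0.067},{"dx":0.016,"dy":0.037,"dz":0.002,"rz":0.067},{"dx":0.016,"dy":0.037,"dz":0.002,"rz":0.067},{"dx":0.016,"dy":0.037,"dz":0.002,"rz":0.067},{"dx":0.016,"dy":0.037,"dz":0.002,"rz":0.067},{"dx":0.016,"dy":0.037,"dz":0.002,"rz":0.067}]' 25
```

```text
$[0]: bad value
```

```bash
python3 -m handwheel '[{"dx":0.016,"dy":0.037,"dz":0.002,"rx":0,"ry":0,"rz":0.067,"fingers":0.06},{"dx":0.016,"dy":0.037,"dz":0.002,"rx":0,"ry":0,"rz":0.067,"fingers":0.06},{"dx":0.016,"dy":0.037,"dz":0.002,"rx":0,"ry":0,"rz":0.067,"fingers":0.06},{"dx":0.016,"dy":0.037,"dz":0.002,"rx":0,"ry":0,"rz":0.067,"fingers":0.06},{"dx":0.016,"dy":0.037,"dz":0.002,"rx":0,"ry":0,"rz":0.067,"fingers":0.06},{"dx":0.016,"dy":0.037,"dz":0.002,"rx":0,"ry":0,"rz":0.067,"fingers":0.06},{"dx":0.016,"dy":0.037,"dz":0.002,"rx":0,"ry":0,"rz":0.067,"fingers":0.06},{"dx":0.016,"dy":0.037,"dz":0.002,"rx":0,"ry":0,"rz":0.067,"fingers":0.06},{"dx":0.016,"dy":0.037,"dz":0.002,"rx":0,"ry":0,"rz":0.067,"fingers":0.06},{"dx":0.016,"dy":0.037,"dz":0.002,"rx":0,"ry":0,"rz":0.067,"fingers":0.06}]' 25
```

```text
clock: 1.73
tool_pos: [0.3734, -0.2622, 0.4219]
tcp_rot: [1.522, -2.746, 0.0]
ft_force: [1.8, -0.5, 1.1]
grip_width: 0.0602
```

```bash
python3 -m handwheel '[{"dx":0.0152,"dy":0.0345,"dz":0,"rx":0,"ry":0,"rz":0.063,"fingers":0.06},{"dx":0.0152,"dy":0.0345,"dz":0,"rx":0,"ry":0,"rz":0.063,"fingers":0.06},{"dx":0.0152,"dy":0.0345,"dz":0,"rx":0,"ry":0,"rz":0.063,"fingers":0.06},{"dx":0.0152,"dy":0.0345,"dz":0,"rx":0,"ry":0,"rz":0.063,"fingers":0.06},{"dx":0.0152,"dy":0.0345,"dz":0,"rx":0,"ry":0,"rz":0.063,"fingers":0.06},{"dx":0.0152,"dy":0.0345,"dz":0,"rx":0,"ry":0,"rz":0.063,"fingers":0.06},{"dx":0.0152,"dy":0.0345,"dz":0,"rx":0,"ry":0,"rz":0.063,"fingers":0.06},{"dx":0.0152,"dy":0.0345,"dz":0,"rx":0,"ry":0,"rz":0.063,"fingers":0.06},{"dx":0.0152,"dy":0.0345,"dz":0,"rx":0,"ry":0,"rz":0.063,"fingers":0.06},{"dx":0.0152,"dy":0.0345,"dz":0,"rx":0,"ry":0,"rz":0.063,"fingers":0.06}]' 25
cat >> h.py <<'E'
from scipy.spatial.transform import Rotation as Ro
def rem(x,y,z,yaw=0.07):
    s=robot.read_state();Rm=Ro.from_rotvec(s["tcp_rot"]).as_matrix()
    g=s["tool_pos"]+Rm@[0,0,.159]
    T=np.array([[-np.sin(yaw),-np.cos(yaw),0],[-np.cos(yaw),-np.sin(yaw)*-1*-1,0],[0,0,-1]]).T
    yv=-np.array([np.cos(yaw),np.sin(yaw),0]);zv=np.array([0,0,-1.]);xv=np.cross(yv,zv)
    T=np.stack([xv,yv,zv],1)
    print("t",round(s["clock"],2),"grasp",g.round(4),"d",(np.array([x,y,z])-g).round(4),"rot",Ro.from_matrix(T@Rm.T).as_rotvec().round(4),"w",round(s["grip_width"],4),"f",s["ft_force"].round(1))
E
python3 -c "
from h import *
rem(.5257,.081,.1055,.067)"
```

```text
clock: 2.57
tool_pos: [0.5265, 0.1026, 0.428]
tcp_rot: [-2.329, 2.091, -0.008]
ft_force: [1.7, -1.3, 0.7]
grip_width: 0.0599
t 2.57 grasp [0.5284 0.1034 0.269 ] d [-0.0027 -0.0224 -0.1635] rot [-0.005   0.0121 -0.0408] w 0.0599 f [ 1.7 -1.3  0.7]
```

```bash
python3 -m handwheel '[{"dx":-0.0015,"dy":-0.0124,"dz":-0.01,"rx":-0.005,"ry":0.012,"rz":-0.02,"fingers":0.06},{"dx":-0.001,"dy":-0.01,"dz":-0.02,"rx":0,"ry":0,"rz":-0.02,"fingers":0.06},{"dx":0,"dy":0,"dz":-0.02,"rx":0,"ry":0,"rz":0,"fingers":0.06},{"dx":0,"dy":0,"dz":-0.015,"rx":0,"ry":0,"rz":0,"fingers":0.06},{"dx":0,"dy":0,"dz":-0.005,"rx":0,"ry":0,"rz":0,"fingers":0.06},{"dx":0,"dy":0,"dz":0,"rx":0,"ry":0,"rz":0,"fingers":0.06},{"dx":0,"dy":0,"dz":0,"rx":0,"ry":0,"rz":0,"fingers":0.06},{"dx":0,"dy":0,"dz":0,"rx":0,"ry":0,"rz":0,"fingers":0.06},{"dx":0,"dy":0,"dz":0,"rx":0,"ry":0,"rz":0,"fingers":0.06},{"dx":0,"dy":0,"dz":0,"rx":0,"ry":0,"rz":0,"fingers":0.06}]' 25
python3 - <<'E'
from h import *
rem(.5257,.081,.1055,.067)
t=robot.snapshot("top");s=robot.snapshot("side")
zoom(t,205,140,365,260,5,"a.png"); zoom(s,300,80,440,300,3,"b.png")
E
```

```text
clock: 3.4
tool_pos: [0.528, 0.0883, 0.3587]
tcp_rot: [-2.305, 2.127, -0.005]
ft_force: [0.1, 0.0, 0.5]
grip_width: 0.06
t 3.4 grasp [0.529  0.0887 0.1997] d [-0.0033 -0.0077 -0.0942] rot [-0.002   0.0063 -0.0133] w 0.06 f [0.1 0.  0.5]
```

View pics/b.png

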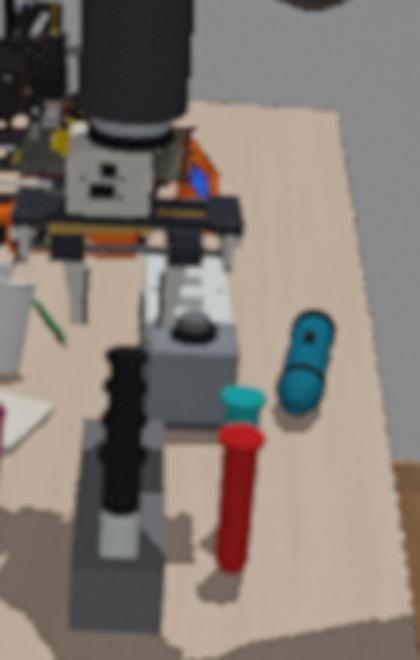

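View pics/a.png

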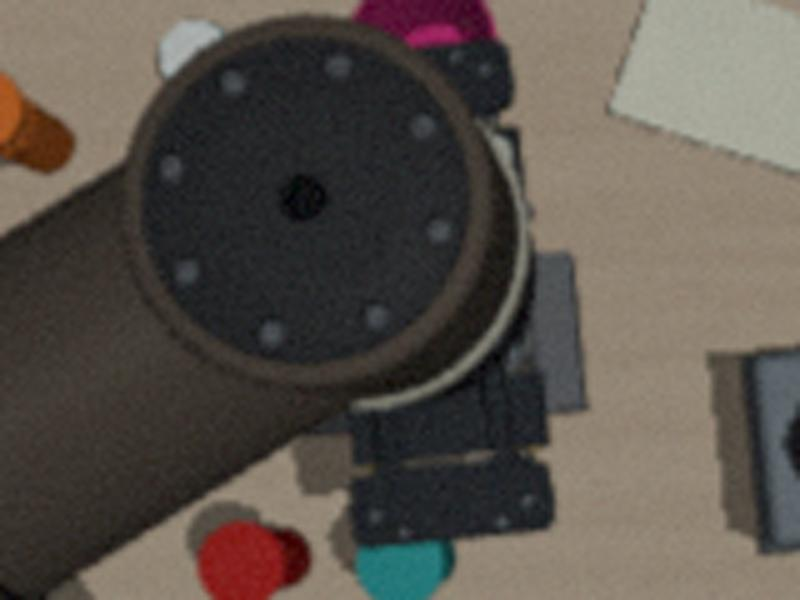

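```bash
python3 -m handwheel '[{"dx":-0.0033,"dy":-0.0077,"dz":0,"rx":-0.002,"ry":0.006,"rz":-0.013,"fingers":0.06},{"dx":0,"dy":0,"dz":0,"rx":0,"ry":0,"rz":0,"fingers":0.06},{"dx":0,"dy":0,"dz":-0.01,"rx":0,"ry":0,"rz":0,"fingers":0.06},{"dx":0,"dy":0,"dz":-0.015,"rx":0,"ry":0,"rz":0,"fingers":0.06},{"dx":0,"dy":0,"dz":-0.015,"rx":0,"ry":0,"rz":0,"fingers":0.06},{"dx":0,"dy":0,"dz":-0.01,"rx":0,"ry":0,"rz":0,"fingers":0.06},{"dx":0,"dy":0,"dz":-0.01,"rx":0,"ry":0,"rz":0,"fingers":0.06},{"dx":0,"dy":0,"dz":-0.005,"rx":0,"ry":0,"rz":0,"fingers":0.06},{"dx":0,"dy":0,"dz":0,"rx":0,"ry":0,"rz":0,"fingers":0.06},{"dx":0,"dy":0,"dz":0,"rx":0,"ry":0,"rz":0,"fingers":0.06}]' 25
python3 -c "
from h import *
rem(.5257,.081,.1055,.067)"
```

```text
clock: 4.33
tool_pos: [0.5233, 0.0785, 0.2889]
tcp_rot: [-2.29, 2.148, -0.0]
ft_force: [0.7, 0.2, 0.6]
grip_width: 0.06
t 4.33 grasp [0.5235 0.0787 0.1299] d [ 0.0022  0.0023 -0.0244] rot [-0.001   0.0011  0.0029] w 0.06 f [0.7 0.2 0.6]
```

```bash
python3 -m handwheel '[{"dx":0.0018,"dy":0.0018,"dz":-0.005,"rx":0,"ry":0,"rz":0,"fingers":0.06},{"dx":0,"dy":0,"dz":-0.01,"rx":0,"ry":0,"rz":0,"fingers":0.06},{"dx":0,"dy":0,"dz":-0.006,"rx":0,"ry":0,"rz":0,"fingers":0.06},{"dx":0,"dy":0,"dz":-0.001,"rx":0,"ry":0,"rz":0,"fingers":0.06},{"dx":0,"dy":0,"dz":0,"rx":0,"ry":0,"rz":0,"fingers":0.06},{"dx":0,"dy":0,"dz":0,"rx":0,"ry":0,"rz":0,"fingers":0.02},{"dx":0,"dy":0,"dz":0,"rx":0,"ry":0,"rz":0,"fingers":0.02},{"dx":0,"dy":0,"dz":0,"rx":0,"ry":0,"rz":0,"fingers":0.02},{"dx":0,"dy":0,"dz":0,"rx":0,"ry":0,"rz":0,"fingers":0.02},{"dx":0,"dy":0,"dz":0,"rx":0,"ry":0,"rz":0,"fingers":0.02}]' 30
python3 - <<'E'
from h import *
rem(.5257,.081,.1055,.067)
s=robot.snapshot("side")
zoom(s,300,80,440,300,3,"b.png")
E
```

```text
clock: 5.17
tool_pos: [0.5261, 0.0809, 0.2664]
tcp_rot: [-2.288, 2.145, -0.002]
ft_force: [-0.5, 0.0, 0.3]
grip_width: 0.0322
t 5.17 grasp [0.5268 0.0812 0.1074] d [-0.0011 -0.0002 -0.0019] rot [-0.0023  0.0043  0.0025] w 0.0322 f [-0.5  0.   0.3]
```

View pics/b.png

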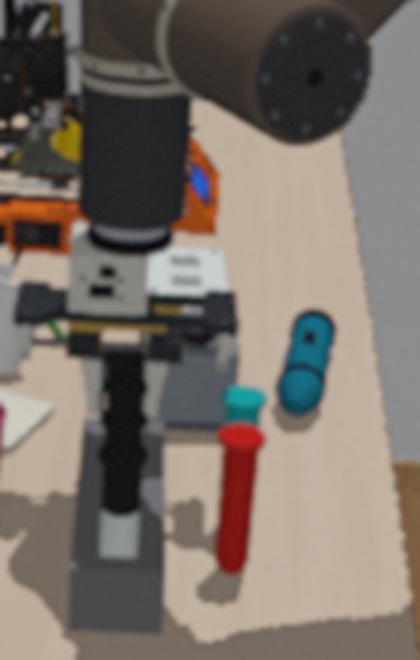

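```bash
python3 -m handwheel '[{"dx":0,"dy":0,"dz":0,"rx":0,"ry":0,"rz":0,"fingers":0.02},{"dx":0,"dy":0,"dz":0.008,"rx":0,"ry":0,"rz":0,"fingers":0.02},{"dx":0,"dy":0,"dz":0.015,"rx":0,"ry":0,"rz":0,"fingers":0.02},{"dx":0,"dy":0,"dz":0.02,"rx":0,"ry":0,"rz":0,"fingers":0.02},{"dx":0,"dy":0,"dz":0.025,"rx":0,"ry":0,"rz":0,"fingers":0.02},{"dx":0,"dy":0,"dz":0.025,"rx":0,"ry":0,"rz":0,"fingers":0.02},{"dx":0,"dy":0,"dz":0.025,"rx":0,"ry":0,"rz":0,"fingers":0.02},{"dx":0,"dy":0,"dz":0.015,"rx":0,"ry":0,"rz":0,"fingers":0.02},{"dx":0,"dy":-0.01,"dz":0.005,"rx":0,"ry":0,"rz":0,"fingers":0.02},{"dx":0,"dy":-0.02,"dz":0,"rx":0,"ry":0,"rz":0,"fingers":0.02}]' 30
python3 - <<'E'
from h import *
rem(.4913,-.3325,.255,.079)
s=robot.snapshot("side")
zoom(s,300,80,440,300,3,"b.png")
E
```

```text
clock: 6.05
tool_pos: [0.5242, 0.0508, 0.4143]
tcp_rot: [-2.292, 2.143, -0.003]
ft_force: [0.8, -0.4, -0.8]
grip_width: 0.0314
t 6.05 grasp [0.5249 0.0511 0.2553] d [-3.360e-02 -3.836e-01 -3.000e-04] rot [-0.0019  0.004   0.012 ] w 0.0314 f [ 0.8 -0.4 -0.8]
```

View pics/b.png

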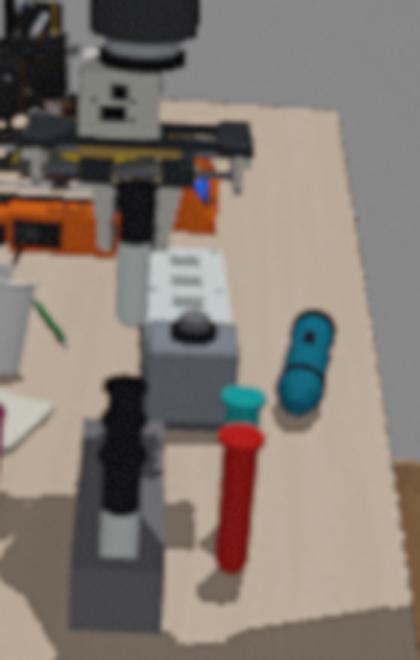

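```bash
python3 -m handwheel '[{"dx":-0.003,"dy":-0.035,"dz":0,"rx":-0.002,"ry":0.004,"rz":0.002,"fingers":0.02},{"dx":-0.004,"dy":-0.04,"dz":0,"rx":0,"ry":0,"rz":0.002,"fingers":0.02},{"dx":-0.004,"dy":-0.04,"dz":0,"rx":0,"ry":0,"rz":0.002,"fingers":0.02},{"dx":-0.004,"dy":-0.04,"dz":0,"rx":0,"ry":0,"rz":0.002,"fingers":0.02},{"dx":-0.004,"dy":-0.04,"dz":0,"rx":0,"ry":0,"rz":0.002,"fingers":0.02},{"dx":-0.004,"dy":-0.04,"dz":0,"rx":0,"ry":0,"rz":0.002,"fingers":0.02},{"dx":-0.004,"dy":-0.04,"dz":0,"rx":0,"ry":0,"rz":0,"fingers":0.02},{"dx":-0.004,"dy":-0.04,"dz":0,"rx":0,"ry":0,"rz":0,"fingers":0.02},{"dx":-0.003,"dy":-0.03,"dz":0,"rx":0,"ry":0,"rz":0,"fingers":0.02},{"dx":0,"dy":-0.015,"dz":0,"rx":0,"ry":0,"rz":0,"fingers":0.02}]' 30
python3 - <<'E'
from h import *
rem(.4913,-.3325,.255,.079)
E
```

```text
clock: 6.93
tool_pos: [0.4808, -0.3264, 0.4125]
tcp_rot: [2.312, -2.124, -0.007]
ft_force: [0.6, 0.5, -1.6]
grip_width: 0.0311
t 6.93 grasp [ 0.4801 -0.3262  0.2535] d [ 0.0112 -0.0063  0.0015] rot [-0.0012 -0.0046 -0.0054] w 0.0311 f [ 0.6  0.5 -1.6]
```

```bash
python3 -m handwheel '[{"dx":0.009,"dy":-0.0055,"dz":-0.01,"rx":-0.001,"ry":-0.0046,"rz":-0.005,"fingers":0.02},{"dx":0,"dy":0,"dz":-0.015,"rx":0,"ry":0,"rz":0,"fingers":0.02},{"dx":0,"dy":0,"dz":-0.015,"rx":0,"ry":0,"rz":0,"fingers":0.02},{"dx":0,"dy":0,"dz":-0.01,"rx":0,"ry":0,"rz":0,"fingers":0.02},{"dx":0,"dy":0,"dz":-0.007,"rx":0,"ry":0,"rz":0,"fingers":0.02},{"dx":0,"dy":0,"dz":-0.003,"rx":0,"ry":0,"rz":0,"fingers":0.02},{"dx":0,"dy":0,"dz":0,"rx":0,"ry":0,"rz":0,"fingers":0.02},{"dx":0,"dy":0,"dz":0,"rx":0,"ry":0,"rz":0,"fingers":0.02},{"dx":0,"dy":0,"dz":0,"rx":0,"ry":0,"rz":0,"fingers":0.02},{"dx":0,"dy":0,"dz":0,"rx":0,"ry":0,"rz":0,"fingers":0.02}]' 30
python3 - <<'E'
from h import *
rem(.4913,-.3325,.1205,.079)
s=robot.snapshot("side")
zoom(s,300,80,440,230,5,"b.png")
E
```

```text
clock: 7.77
tool_pos: [0.4883, -0.3362, 0.3463]
tcp_rot: [2.299, -2.139, -0.006]
ft_force: [0.0, 1.0, 0.4]
grip_width: 0.0311
t 7.77 grasp [ 0.4878 -0.3359  0.1873] d [ 0.0035  0.0034 -0.0668] rot [-0.0015 -0.0035  0.0067] w 0.0311 f [0.  1.  0.4]
```

View pics/b.png

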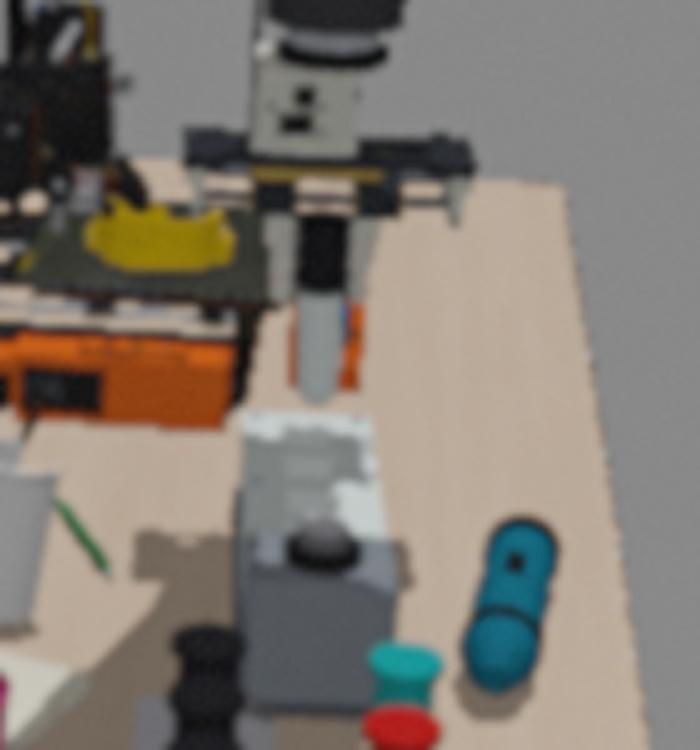

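```bash
python3 -m handwheel '[{"dx":0.0035,"dy":0.0034,"dz":-0.005,"rx":-0.001,"ry":-0.0035,"rz":0.006,"fingers":0.02},{"dx":0,"dy":0,"dz":-0.004,"rx":0,"ry":0,"rz":0,"fingers":0.02},{"dx":0,"dy":0,"dz":0,"rx":0,"ry":0,"rz":0,"fingers":0.02},{"dx":0,"dy":0,"dz":0,"rx":0,"ry":0,"rz":0,"fingers":0.02},{"dx":0,"dy":0,"dz":0,"rx":0,"ry":0,"rz":0,"fingers":0.02},{"dx":0,"dy":0,"dz":0,"rx":0,"ry":0,"rz":0,"fingers":0.02},{"dx":0,"dy":0,"dz":0,"rx":0,"ry":0,"rz":0,"fingers":0.02},{"dx":0,"dy":0,"dz":0,"rx":0,"ry":0,"rz":0,"fingers":0.02},{"dx":0,"dy":0,"dz":0,"rx":0,"ry":0,"rz":0,"fingers":0.02},{"dx":0,"dy":0,"dz":0,"rx":0,"ry":0,"rz":0,"fingers":0.02}]' 30
python3 - <<'E'
from h import *
rem(.4913,-.3325,.1205,.079)
E
```

```text
clock: 8.65
tool_pos: [0.4926, -0.3324, 0.3382]
tcp_rot: [-2.306, 2.13, -0.005]
ft_force: [0.5, -0.6, -0.6]
grip_width: 0.0309
t 8.65 grasp [ 0.4931 -0.3325  0.1792] d [-0.0018 -0.     -0.0587] rot [ 0.0007  0.0035 -0.0004] w 0.0309 f [ 0.5 -0.6 -0.6]
```

```bash
python3 -m handwheel '[{"dx":-0.0016,"dy":0,"dz":0,"rx":0,"ry":0.0035,"rz":0,"fingers":0.02},{"dx":0,"dy":0,"dz":-0.003,"rx":0,"ry":0,"rz":0,"fingers":0.02},{"dx":0,"dy":0,"dz":-0.004,"rx":0,"ry":0,"rz":0,"fingers":0.02},{"dx":0,"dy":0,"dz":-0.004,"rx":0,"ry":0,"rz":0,"fingers":0.02},{"dx":0,"dy":0,"dz":-0.004,"rx":0,"ry":0,"rz":0,"fingers":0.02},{"dx":0,"dy":0,"dz":-0.004,"rx":0,"ry":0,"rz":0,"fingers":0.02},{"dx":0,"dy":0,"dz":-0.003,"rx":0,"ry":0,"rz":0,"fingers":0.02},{"dx":0,"dy":0,"dz":-0.002,"rx":0,"ry":0,"rz":0,"fingers":0.02},{"dx":0,"dy":0,"dz":0,"rx":0,"ry":0,"rz":0,"fingers":0.02},{"dx":0,"dy":0,"dz":0,"rx":0,"ry":0,"rz":0,"fingers":0.02}]' 30
python3 - <<'E'
from h import *
rem(.4913,-.3325,.1205,.079)
E
```

```text
clock: 9.48
tool_pos: [0.4905, -0.3324, 0.3108]
tcp_rot: [2.307, -2.131, -0.001]
ft_force: [0.0, -0.6, -0.7]
grip_width: 0.0315
t 9.48 grasp [ 0.4903 -0.3325  0.1518] d [ 0.001   0.     -0.0313] rot [ 0.0004 -0.0015 -0.0002] w 0.0315 f [ 0.  -0.6 -0.7]
```

```bash
python3 -m handwheel '[{"dx":0.0008,"dy":0,"dz":-0.003,"rx":0,"ry":0,"rz":0,"fingers":0.02},{"dx":0,"dy":0,"dz":-0.005,"rx":0,"ry":0,"rz":0,"fingers":0.02},{"dx":0,"dy":0,"dz":-0.005,"rx":0,"ry":0,"rz":0,"fingers":0.02},{"dx":0,"dy":0,"dz":-0.005,"rx":0,"ry":0,"rz":0,"fingers":0.02},{"dx":0,"dy":0,"dz":-0.004,"rx":0,"ry":0,"rz":0,"fingers":0.02},{"dx":0,"dy":0,"dz":-0.003,"rx":0,"ry":0,"rz":0,"fingers":0.02},{"dx":0,"dy":0,"dz":-0.002,"rx":0,"ry":0,"rz":0,"fingers":0.02},{"dx":0,"dy":0,"dz":-0.001,"rx":0,"ry":0,"rz":0,"fingers":0.02},{"dx":0,"dy":0,"dz":0,"rx":0,"ry":0,"rz":0,"fingers":0.02},{"dx":0,"dy":0,"dz":0,"rx":0,"ry":0,"rz":0,"fingers":0.02}]' 30
python3 - <<'E'
from h import *
rem(.4913,-.3325,.1205,.079)
E
```

```text
clock: 10.32
tool_pos: [0.4915, -0.3325, 0.2797]
tcp_rot: [2.307, -2.131, -0.001]
ft_force: [-0.1, -0.8, -0.7]
grip_width: 0.0311
t 10.32 grasp [ 0.4913 -0.3326  0.1207] d [ 0.      0.0001 -0.0002] rot [ 0.0006 -0.0016 -0.0003] w 0.0311 f [-0.1 -0.8 -0.7]
```

```bash
python3 -m handwheel '[{"dx":0,"dy":0,"dz":-0.001,"rx":0,"ry":0,"rz":0,"fingers":0.02},{"dx":0,"dy":0,"dz":0,"rx":0,"ry":0,"rz":0,"fingers":0.06},{"dx":0,"dy":0,"dz":0,"rx":0,"ry":0,"rz":0,"fingers":0.06},{"dx":0,"dy":0,"dz":0,"rx":0,"ry":0,"rz":0,"fingers":0.06},{"dx":0,"dy":0,"dz":0.002,"rx":0,"ry":0,"rz":0,"fingers":0.06},{"dx":0,"dy":0,"dz":0.015,"rx":0,"ry":0,"rz":0,"fingers":0.06},{"dx":0,"dy":0,"dz":0.02,"rx":0,"ry":0,"rz":0,"fingers":0.06},{"dx":0,"dy":0,"dz":0.025,"rx":0,"ry":0,"rz":0,"fingers":0.06},{"dx":0,"dy":0,"dz":0.02,"rx":0,"ry":0,"rz":0,"fingers":0.06},{"dx":0,"dy":0.01,"dz":0.01,"rx":0,"ry":0,"rz":0,"fingers":0.06}]' 30
python3 - <<'E'
from h import *
rem(.5218,.1385,.20,.067)
s=robot.snapshot("side");t=robot.snapshot("top")
zoom(s,300,80,440,230,5,"b.png");zoom(t,205,130,505,260,2.6,"a.png")
E
```

```text
clock: 11.15
tool_pos: [0.4905, -0.3227, 0.3725]
tcp_rot: [2.304, -2.131, -0.008]
ft_force: [0.5, -0.8, 0.8]
grip_width: 0.0599
t 11.15 grasp [ 0.4895 -0.3226  0.2135] d [ 0.0323  0.4611 -0.0135] rot [-0.0009 -0.0064 -0.0111] w 0.0599 f [ 0.5 -0.8  0.8]
```

View pics/b.png

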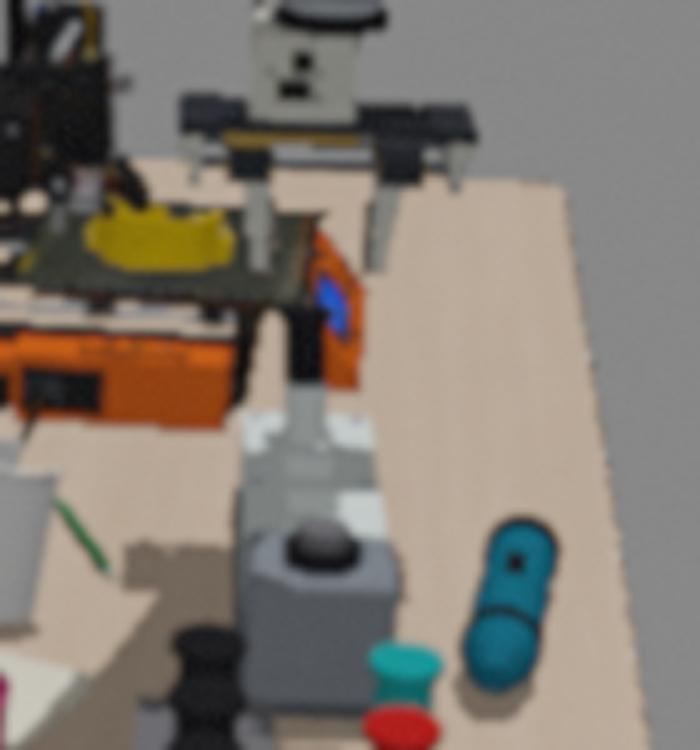

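View pics/a.png

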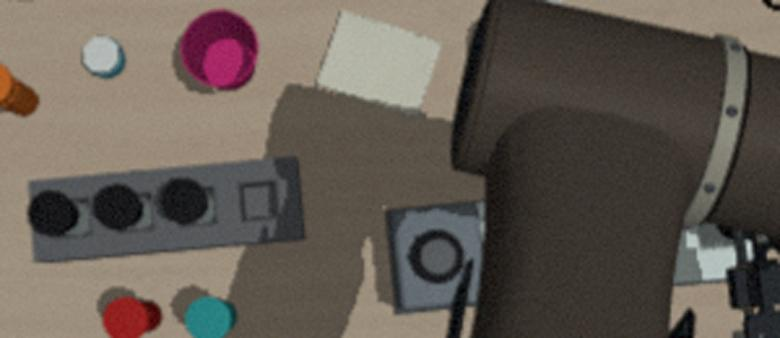

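```bash
python3 -m handwheel '[{"dx":0.003,"dy":0.03,"dz":0.002,"rx":0,"ry":-0.006,"rz":-0.003,"fingers":0.06},{"dx":0.003,"dy":0.04,"dz":0,"rx":0,"ry":0,"rz":-0.002,"fingers":0.06},{"dx":0.003,"dy":0.041,"dz":0,"rx":0,"ry":0,"rz":-0.002,"fingers":0.06},{"dx":0.003,"dy":0.041,"dz":0,"rx":0,"ry":0,"rz":-0.002,"fingers":0.06},{"dx":0.003,"dy":0.041,"dz":0,"rx":0,"ry":0,"rz":-0.002,"fingers":0.06},{"dx":0.003,"dy":0.041,"dz":0,"rx":0,"ry":0,"rz":0,"fingers":0.06},{"dx":0.003,"dy":0.041,"dz":0,"rx":0,"ry":0,"rz":0,"fingers":0.06},{"dx":0.003,"dy":0.041,"dz":0,"rx":0,"ry":0,"rz":0,"fingers":0.06},{"dx":0.003,"dy":0.041,"dz":0,"rx":0,"ry":0,"rz":0,"fingers":0.06},{"dx":0.003,"dy":0.041,"dz":0,"rx":0,"ry":0,"rz":0,"fingers":0.06}]' 30
python3 - <<'E'
from h import *
rem(.5218,.1385,.1075,.067)
t=robot.snapshot("top")
zoom(t,205,130,505,260,2.6,"a.png")
E
```

```text
clock: 12.08
tool_pos: [0.5133, 0.0812, 0.3657]
tcp_rot: [2.282, -2.154, -0.011]
ft_force: [1.0, -0.3, -0.4]
grip_width: 0.0598
t 12.08 grasp [0.5121 0.0815 0.2067] d [ 0.0097  0.057  -0.0992] rot [-0.002  -0.0078  0.0095] w 0.0598 f [ 1.  -0.3 -0.4]
```

View pics/a.png

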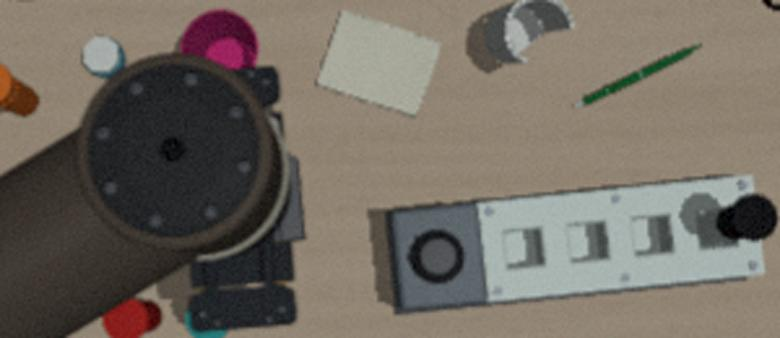

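```bash
python3 -m handwheel '[{"dx":0.004,"dy":0.02,"dz":0,"rx":-0.002,"ry":-0.0078,"rz":0.005,"fingers":0.06},{"dx":0.003,"dy":0.015,"dz":0,"rx":0,"ry":0,"rz":0.004,"fingers":0.06},{"dx":0.001,"dy":0.006,"dz":0,"rx":0,"ry":0,"rz":0,"fingers":0.06},{"dx":0,"dy":0,"dz":0,"rx":0,"ry":0,"rz":0,"fingers":0.06},{"dx":0,"dy":0,"dz":0,"rx":0,"ry":0,"rz":0,"fingers":0.06},{"dx":0,"dy":0,"dz":0,"rx":0,"ry":0,"rz":0,"fingers":0.06},{"dx":0,"dy":0,"dz":0,"rx":0,"ry":0,"rz":0,"fingers":0.06},{"dx":0,"dy":0,"dz":0,"rx":0,"ry":0,"rz":0,"fingers":0.06},{"dx":0,"dy":0,"dz":0,"rx":0,"ry":0,"rz":0,"fingers":0.06},{"dx":0,"dy":0,"dz":0,"rx":0,"ry":0,"rz":0,"fingers":0.06}]' 30
python3 - <<'E'
from h import *
rem(.5218,.1385,.1075,.067)
E
```

```text
clock: 12.97
tool_pos: [0.5193, 0.131, 0.3598]
tcp_rot: [2.298, -2.134, -0.005]
ft_force: [-0.0, 0.0, -0.2]
grip_width: 0.06
t 12.97 grasp [0.5183 0.1307 0.2008] d [ 0.0035  0.0078 -0.0933] rot [ 0.0018 -0.0064 -0.007 ] w 0.06 f [-0.   0.  -0.2]
```

```bash
python3 -m handwheel '[{"dx":0.003,"dy":0.007,"dz":0,"rx":0.001,"ry":-0.006,"rz":-0.006,"fingers":0.06},{"dx":0,"dy":0,"dz":-0.005,"rx":0,"ry":0,"rz":0,"fingers":0.06},{"dx":0,"dy":0,"dz":-0.015,"rx":0,"ry":0,"rz":0,"fingers":0.06},{"dx":0,"dy":0,"dz":-0.015,"rx":0,"ry":0,"rz":0,"fingers":0.06},{"dx":0,"dy":0,"dz":-0.015,"rx":0,"ry":0,"rz":0,"fingers":0.06},{"dx":0,"dy":0,"dz":-0.012,"rx":0,"ry":0,"rz":0,"fingers":0.06},{"dx":0,"dy":0,"dz":-0.008,"rx":0,"ry":0,"rz":0,"fingers":0.06},{"dx":0,"dy":0,"dz":-0.004,"rx":0,"ry":0,"rz":0,"fingers":0.06},{"dx":0,"dy":0,"dz":0,"rx":0,"ry":0,"rz":0,"fingers":0.06},{"dx":0,"dy":0,"dz":0,"rx":0,"ry":0,"rz":0,"fingers":0.06}]' 30
python3 - <<'E'
from h import *
rem(.5218,.1385,.1075,.067)
E
```

```text
clock: 13.8
tool_pos: [0.5233, 0.1387, 0.2825]
tcp_rot: [-2.291, 2.145, -0.003]
ft_force: [0.9, -0.3, 0.5]
grip_width: 0.0604
t 13.8 grasp [0.5239 0.1389 0.1235] d [-0.0021 -0.0004 -0.016 ] rot [-0.0012  0.0039  0.001 ] w 0.0604 f [ 0.9 -0.3  0.5]
```

```bash
python3 -m handwheel '[{"dx":-0.0018,"dy":0,"dz":-0.004,"rx":-0.001,"ry":0.003,"rz":0.001,"fingers":0.06},{"dx":0,"dy":0,"dz":-0.007,"rx":0,"ry":0,"rz":0,"fingers":0.06},{"dx":0,"dy":0,"dz":-0.003,"rx":0,"ry":0,"rz":0,"fingers":0.06},{"dx":0,"dy":0,"dz":0,"rx":0,"ry":0,"rz":0,"fingers":0.06},{"dx":0,"dy":0,"dz":0,"rx":0,"ry":0,"rz":0,"fingers":0.02},{"dx":0,"dy":0,"dz":0,"rx":0,"ry":0,"rz":0,"fingers":0.02},{"dx":0,"dy":0,"dz":0,"rx":0,"ry":0,"rz":0,"fingers":0.02},{"dx":0,"dy":0,"dz":0,"rx":0,"ry":0,"rz":0,"fingers":0.02},{"dx":0,"dy":0,"dz":0,"rx":0,"ry":0,"rz":0,"fingers":0.02},{"dx":0,"dy":0,"dz":0,"rx":0,"ry":0,"rz":0,"fingers":0.02}]' 30
python3 - <<'E'
from h import *
rem(.5218,.1385,.1075,.067)
E
```

```text
clock: 14.63
tool_pos: [0.5221, 0.1393, 0.2697]
tcp_rot: [-2.291, 2.142, -0.003]
ft_force: [0.3, -0.6, -1.1]
grip_width: 0.0312
t 14.63 grasp [0.5229 0.1397 0.1107] d [-0.0011 -0.0012 -0.0032] rot [-0.0025  0.0047 -0.0004] w 0.0312 f [ 0.3 -0.6 -1.1]
```

```bash
python3 -m handwheel '[{"dx":0,"dy":0,"dz":0.008,"rx":0,"ry":0,"rz":0,"fingers":0.02},{"dx":0,"dy":0,"dz":0.015,"rx":0,"ry":0,"rz":0,"fingers":0.02},{"dx":0,"dy":0,"dz":0.02,"rx":0,"ry":0,"rz":0,"fingers":0.02},{"dx":0,"dy":0,"dz":0.025,"rx":0,"ry":0,"rz":0,"fingers":0.02},{"dx":0,"dy":0,"dz":0.025,"rx":0,"ry":0,"rz":0,"fingers":0.02},{"dx":0,"dy":-0.01,"dz":0.025,"rx":0,"ry":0,"rz":0,"fingers":0.02},{"dx":0,"dy":-0.02,"dz":0.015,"rx":0,"ry":0,"rz":0,"fingers":0.02},{"dx":-0.003,"dy":-0.03,"dz":0.006,"rx":0,"ry":0,"rz":0,"fingers":0.02},{"dx":-0.003,"dy":-0.035,"dz":0.001,"rx":0,"ry":0,"rz":0,"fingers":0.02},{"dx":-0.003,"dy":-0.04,"dz":0.001,"rx":0,"ry":0,"rz":0,"fingers":0.02}]' 30
python3 - <<'E'
from h import *
rem(.4867,-.2747,.258,.079)
s=robot.snapshot("side")
zoom(s,300,80,440,300,3,"b.png")
E
```

```text
clock: 15.47
tool_pos: [0.5117, 0.0044, 0.4221]
tcp_rot: [-2.3, 2.132, -0.006]
ft_force: [1.9, -0.5, -0.4]
grip_width: 0.0309
t 15.47 grasp [0.5128 0.0047 0.2631] d [-0.0261 -0.2794 -0.0051] rot [-0.0016  0.0069  0.0034] w 0.0309 f [ 1.9 -0.5 -0.4]
```

View pics/b.png

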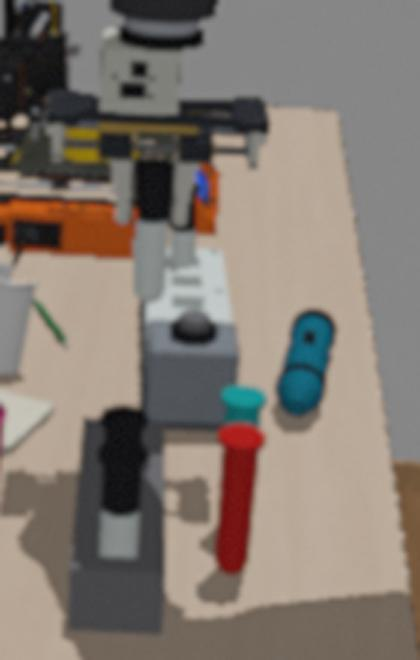

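```bash
python3 -m handwheel '[{"dx":-0.004,"dy":-0.04,"dz":0,"rx":-0.001,"ry":0.006,"rz":0.003,"fingers":0.02},{"dx":-0.004,"dy":-0.04,"dz":0,"rx":0,"ry":0,"rz":0,"fingers":0.02},{"dx":-0.004,"dy":-0.04,"dz":0,"rx":0,"ry":0,"rz":0,"fingers":0.02},{"dx":-0.004,"dy":-0.04,"dz":0,"rx":0,"ry":0,"rz":0,"fingers":0.02},{"dx":-0.003,"dy":-0.04,"dz":0,"rx":0,"ry":0,"rz":0,"fingers":0.02},{"dx":-0.002,"dy":-0.03,"dz":0,"rx":0,"ry":0,"rz":0,"fingers":0.02},{"dx":-0.001,"dy":-0.015,"dz":0,"rx":0,"ry":0,"rz":0,"fingers":0.02},{"dx":0,"dy":-0.005,"dz":0,"rx":0,"ry":0,"rz":0,"fingers":0.02},{"dx":0,"dy":0,"dz":0,"rx":0,"ry":0,"rz":0,"fingers":0.02},{"dx":0,"dy":0,"dz":0,"rx":0,"ry":0,"rz":0,"fingers":0.02}]' 30
python3 - <<'E'
from h import *
rem(.4867,-.2747,.1237,.079)
E
```

```text
clock: 16.35
tool_pos: [0.4828, -0.2604, 0.4292]
tcp_rot: [-2.298, 2.136, -0.007]
ft_force: [0.8, -0.5, -1.1]
grip_width: 0.031
t 16.35 grasp [ 0.4838 -0.2605  0.2702] d [ 0.0029 -0.0142 -0.1465] rot [0.0002 0.006  0.006 ] w 0.031 f [ 0.8 -0.5 -1.1]
```

```bash
python3 -m handwheel '[{"dx":0.002,"dy":-0.008,"dz":-0.01,"rx":0,"ry":0.006,"rz":0.006,"fingers":0.02},{"dx":0,"dy":-0.005,"dz":-0.02,"rx":0,"ry":0,"rz":0,"fingers":0.02},{"dx":0,"dy":0,"dz":-0.02,"rx":0,"ry":0,"rz":0,"fingers":0.02},{"dx":0,"dy":0,"dz":-0.018,"rx":0,"ry":0,"rz":0,"fingers":0.02},{"dx":0,"dy":0,"dz":-0.01,"rx":0,"ry":0,"rz":0,"fingers":0.02},{"dx":0,"dy":0,"dz":-0.004,"rx":0,"ry":0,"rz":0,"fingers":0.02},{"dx":0,"dy":0,"dz":0,"rx":0,"ry":0,"rz":0,"fingers":0.02},{"dx":0,"dy":0,"dz":0,"rx":0,"ry":0,"rz":0,"fingers":0.02},{"dx":0,"dy":0,"dz":0,"rx":0,"ry":0,"rz":0,"fingers":0.02},{"dx":0,"dy":0,"dz":0,"rx":0,"ry":0,"rz":0,"fingers":0.02}]' 30
python3 - <<'E'
from h import *
rem(.4867,-.2747,.1237,.079)
E
```

```text
clock: 17.18
tool_pos: [0.4877, -0.2673, 0.3432]
tcp_rot: [-2.323, 2.114, -0.001]
ft_force: [0.7, 1.4, -0.3]
grip_width: 0.0308
t 17.18 grasp [ 0.4879 -0.2673  0.1842] d [-0.0012 -0.0074 -0.0605] rot [ 0.0001  0.0011 -0.0153] w 0.0308 f [ 0.7  1.4 -0.3]
```

```bash
python3 -m handwheel '[{"dx":-0.001,"dy":-0.006,"dz":0,"rx":0,"ry":0.001,"rz":-0.014,"fingers":0.02},{"dx":0,"dy":0,"dz":0,"rx":0,"ry":0,"rz":0,"fingers":0.02},{"dx":0,"dy":0,"dz":-0.003,"rx":0,"ry":0,"rz":0,"fingers":0.02},{"dx":0,"dy":0,"dz":-0.002,"rx":0,"ry":0,"rz":0,"fingers":0.02},{"dx":0,"dy":0,"dz":0,"rx":0,"ry":0,"rz":0,"fingers":0.02},{"dx":0,"dy":0,"dz":0,"rx":0,"ry":0,"rz":0,"fingers":0.02},{"dx":0,"dy":0,"dz":0,"rx":0,"ry":0,"rz":0,"fingers":0.02},{"dx":0,"dy":0,"dz":0,"rx":0,"ry":0,"rz":0,"fingers":0.02},{"dx":0,"dy":0,"dz":0,"rx":0,"ry":0,"rz":0,"fingers":0.02},{"dx":0,"dy":0,"dz":0,"rx":0,"ry":0,"rz":0,"fingers":0.02}]' 30
python3 - <<'E'
from h import *
rem(.4867,-.2747,.1237,.079)
E
```

```text
clock: 18.02
tool_pos: [0.487, -0.2743, 0.3402]
tcp_rot: [-2.306, 2.131, -0.006]
ft_force: [-0.2, 0.5, -1.2]
grip_width: 0.0311
t 18.02 grasp [ 0.4877 -0.2745  0.1812] d [-0.001  -0.0002 -0.0575] rot [0.0013 0.0044 0.0003] w 0.0311 f [-0.2  0.5 -1.2]
```

```bash
python3 -m handwheel '[{"dx":-0.001,"dy":0,"dz":0,"rx":0.001,"ry":0.004,"rz":0,"fingers":0.02},{"dx":0,"dy":0,"dz":-0.004,"rx":0,"ry":0,"rz":0,"fingers":0.02},{"dx":0,"dy":0,"dz":-0.004,"rx":0,"ry":0,"rz":0,"fingers":0.02},{"dx":0,"dy":0,"dz":-0.004,"rx":0,"ry":0,"rz":0,"fingers":0.02},{"dx":0,"dy":0,"dz":-0.004,"rx":0,"ry":0,"rz":0,"fingers":0.02},{"dx":0,"dy":0,"dz":-0.004,"rx":0,"ry":0,"rz":0,"fingers":0.02},{"dx":0,"dy":0,"dz":-0.004,"rx":0,"ry":0,"rz":0,"fingers":0.02},{"dx":0,"dy":0,"dz":-0.004,"rx":0,"ry":0,"rz":0,"fingers":0.02},{"dx":0,"dy":0,"dz":-0.002,"rx":0,"ry":0,"rz":0,"fingers":0.02},{"dx":0,"dy":0,"dz":0,"rx":0,"ry":0,"rz":0,"fingers":0.02}]' 30
python3 - <<'E'
from h import *
rem(.4867,-.2747,.1237,.079)
E
```

```text
clock: 18.85
tool_pos: [0.4857, -0.2743, 0.3063]
tcp_rot: [2.307, -2.132, -0.001]
ft_force: [0.3, -0.7, -1.2]
grip_width: 0.0312
t 18.85 grasp [ 0.4856 -0.2743  0.1473] d [ 0.0011 -0.0004 -0.0236] rot [ 0.0001 -0.0009  0.0001] w 0.0312 f [ 0.3 -0.7 -1.2]
```

Inserted about 20 mm with no resistance; finish and release.

```bash
python3 -m handwheel '[{"dx":0.0008,"dy":0,"dz":-0.004,"rx":0,"ry":0,"rz":0,"fingers":0.02},{"dx":0,"dy":0,"dz":-0.005,"rx":0,"ry":0,"rz":0,"fingers":0.02},{"dx":0,"dy":0,"dz":-0.005,"rx":0,"ry":0,"rz":0,"fingers":0.02},{"dx":0,"dy":0,"dz":-0.004,"rx":0,"ry":0,"rz":0,"fingers":0.02},{"dx":0,"dy":0,"dz":-0.003,"rx":0,"ry":0,"rz":0,"fingers":0.02},{"dx":0,"dy":0,"dz":-0.001,"rx":0,"ry":0,"rz":0,"fingers":0.02},{"dx":0,"dy":0,"dz":0,"rx":0,"ry":0,"rz":0,"fingers":0.02},{"dx":0,"dy":0,"dz":0,"rx":0,"ry":0,"rz":0,"fingers":0.02},{"dx":0,"dy":0,"dz":0,"rx":0,"ry":0,"rz":0,"fingers":0.02},{"dx":0,"dy":0,"dz":0,"rx":0,"ry":0,"rz":0,"fingers":0.02}]' 30
python3 - <<'E'
from h import *
rem(.4867,-.2747,.1237,.079)
E
```

```text
clock: 19.68
tool_pos: [0.4869, -0.2743, 0.2828]
tcp_rot: [2.307, -2.131, 0.001]
ft_force: [0.7, -0.4, -0.8]
grip_width: 0.031
t 19.68 grasp [ 0.4869 -0.2744  0.1238] d [-0.0002 -0.0003 -0.0001] rot [ 0.0006 -0.     -0.0002] w 0.031 f [ 0.7 -0.4 -0.8]
```

```bash
python3 -m handwheel '[{"dx":0,"dy":0,"dz":-0.0005,"rx":0,"ry":0,"rz":0,"fingers":0.06},{"dx":0,"dy":0,"dz":0,"rx":0,"ry":0,"rz":0,"fingers":0.06},{"dx":0,"dy":0,"dz":0,"rx":0,"ry":0,"rz":0,"fingers":0.06},{"dx":0,"dy":0,"dz":0.005,"rx":0,"ry":0,"rz":0,"fingers":0.06},{"dx":0,"dy":0,"dz":0.015,"rx":0,"ry":0,"rz":0,"fingers":0.06},{"dx":0,"dy":0,"dz":0.02,"rx":0,"ry":0,"rz":0,"fingers":0.06},{"dx":0,"dy":0,"dz":0.025,"rx":0,"ry":0,"rz":0,"fingers":0.06},{"dx":0,"dy":0,"dz":0.02,"rx":0,"ry":0,"rz":0,"fingers":0.06},{"dx":0,"dy":0.01,"dz":0.01,"rx":0,"ry":0,"rz":0,"fingers":0.06},{"dx":0.002,"dy":0.03,"dz":0.003,"rx":0,"ry":0,"rz":0,"fingers":0.06}]' 30
python3 - <<'E'
from h import *
rem(.518,.1965,.2,.067)
s=robot.snapshot("side");t=robot.snapshot("top")
zoom(s,300,80,440,230,5,"b.png");zoom(t,205,130,505,260,2.6,"a.png")
E
```

```text
clock: 20.52
tool_pos: [0.4879, -0.2359, 0.3846]
tcp_rot: [2.301, -2.134, -0.003]
ft_force: [1.1, 1.3, -0.4]
grip_width: 0.06
t 20.52 grasp [ 0.4874 -0.236   0.2256] d [ 0.0306  0.4325 -0.0256] rot [ 0.0007 -0.0033 -0.0083] w 0.06 f [ 1.1  1.3 -0.4]
```

View pics/b.png

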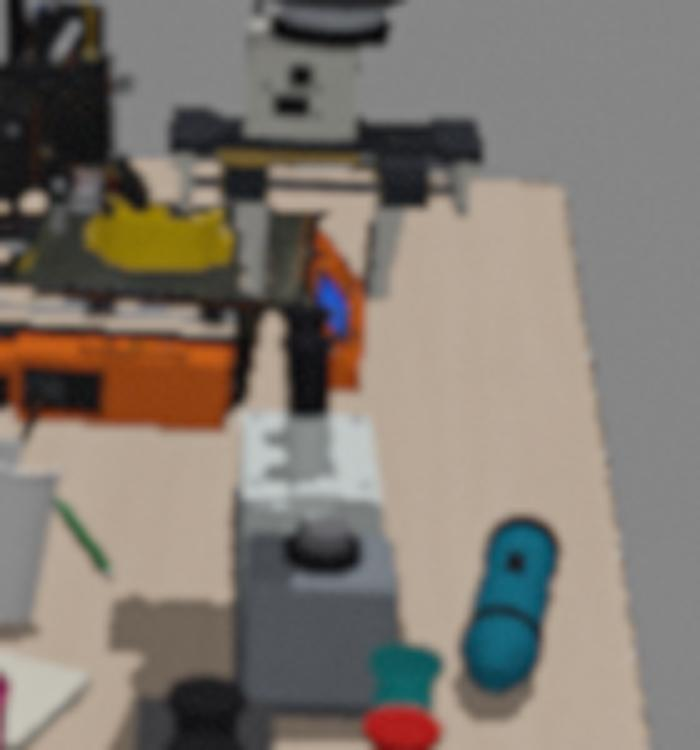

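View pics/a.png

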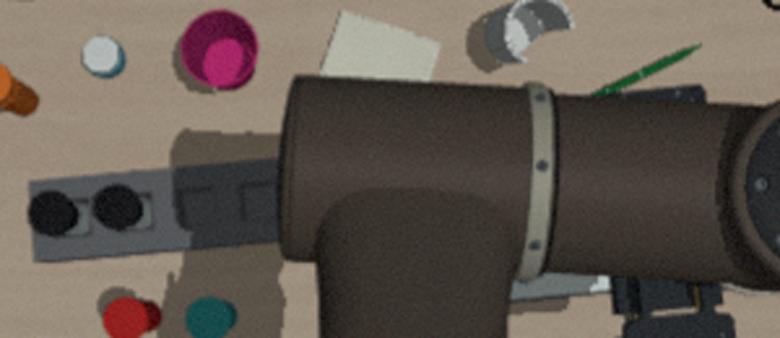

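```bash
python3 -m handwheel '[{"dx":0.003,"dy":0.04,"dz":-0.002,"rx":0,"ry":-0.003,"rz":-0.002,"fingers":0.06},{"dx":0.003,"dy":0.041,"dz":-0.001,"rx":0,"ry":0,"rz":-0.002,"fingers":0.06},{"dx":0.003,"dy":0.041,"dz":0,"rx":0,"ry":0,"rz":-0.002,"fingers":0.06},{"dx":0.003,"dy":0.041,"dz":0,"rx":0,"ry":0,"rz":-0.002,"fingers":0.06},{"dx":0.003,"dy":0.041,"dz":0,"rx":0,"ry":0,"rz":0,"fingers":0.06},{"dx":0.003,"dy":0.041,"dz":0,"rx":0,"ry":0,"rz":0,"fingers":0.06},{"dx":0.003,"dy":0.041,"dz":0,"rx":0,"ry":0,"rz":0,"fingers":0.06},{"dx":0.003,"dy":0.041,"dz":0,"rx":0,"ry":0,"rz":0,"fingers":0.06},{"dx":0.003,"dy":0.035,"dz":0,"rx":0,"ry":0,"rz":0,"fingers":0.06},{"dx":0.003,"dy":0.02,"dz":0,"rx":0,"ry":0,"rz":0,"fingers":0.06}]' 30
python3 - <<'E'
from h import *
rem(.518,.1965,.1065,.067)
E
```

```text
clock: 21.45
tool_pos: [0.5116, 0.1581, 0.3813]
tcp_rot: [-2.289, 2.149, -0.0]
ft_force: [0.2, -0.9, 0.1]
grip_width: 0.0598
t 21.45 grasp [0.5119 0.1583 0.2223] d [ 0.0061  0.0382 -0.1158] rot [-0.0014  0.0015  0.0038] w 0.0598 f [ 0.2 -0.9  0.1]
```

```bash
python3 -m handwheel '[{"dx":0.004,"dy":0.018,"dz":-0.003,"rx":-0.001,"ry":0.001,"rz":0.003,"fingers":0.06},{"dx":0.002,"dy":0.01,"dz":-0.005,"rx":0,"ry":0,"rz":0,"fingers":0.06},{"dx":0,"dy":0.004,"dz":-0.005,"rx":0,"ry":0,"rz":0,"fingers":0.06},{"dx":0,"dy":0,"dz":-0.003,"rx":0,"ry":0,"rz":0,"fingers":0.06},{"dx":0,"dy":0,"dz":0,"rx":0,"ry":0,"rz":0,"fingers":0.06},{"dx":0,"dy":0,"dz":0,"rx":0,"ry":0,"rz":0,"fingers":0.06},{"dx":0,"dy":0,"dz":0,"rx":0,"ry":0,"rz":0,"fingers":0.06},{"dx":0,"dy":0,"dz":0,"rx":0,"ry":0,"rz":0,"fingers":0.06},{"dx":0,"dy":0,"dz":0,"rx":0,"ry":0,"rz":0,"fingers":0.06},{"dx":0,"dy":0,"dz":0,"rx":0,"ry":0,"rz":0,"fingers":0.06}]' 30
python3 - <<'E'
from h import *
rem(.518,.1965,.1065,.067)
E
```

```text
clock: 22.28
tool_pos: [0.516, 0.1924, 0.3629]
tcp_rot: [2.294, -2.143, -0.001]
ft_force: [0.5, 0.5, 0.3]
grip_width: 0.0603
t 22.28 grasp [0.5158 0.1923 0.2039] d [ 0.0022  0.0042 -0.0974] rot [ 0.0009 -0.0018 -0.001 ] w 0.0603 f [0.5 0.5 0.3]
```

```bash
python3 -m handwheel '[{"dx":0.002,"dy":0.004,"dz":-0.003,"rx":0.001,"ry":-0.002,"rz":-0.001,"fingers":0.06},{"dx":0,"dy":0,"dz":-0.01,"rx":0,"ry":0,"rz":0,"fingers":0.06},{"dx":0,"dy":0,"dz":-0.015,"rx":0,"ry":0,"rz":0,"fingers":0.06},{"dx":0,"dy":0,"dz":-0.015,"rx":0,"ry":0,"rz":0,"fingers":0.06},{"dx":0,"dy":0,"dz":-0.015,"rx":0,"ry":0,"rz":0,"fingers":0.06},{"dx":0,"dy":0,"dz":-0.012,"rx":0,"ry":0,"rz":0,"fingers":0.06},{"dx":0,"dy":0,"dz":-0.008,"rx":0,"ry":0,"rz":0,"fingers":0.06},{"dx":0,"dy":0,"dz":-0.003,"rx":0,"ry":0,"rz":0,"fingers":0.06},{"dx":0,"dy":0,"dz":0,"rx":0,"ry":0,"rz":0,"fingers":0.06},{"dx":0,"dy":0,"dz":0,"rx":0,"ry":0,"rz":0,"fingers":0.06}]' 30
python3 - <<'E'
from h import *
rem(.518,.1965,.1065,.067)
E
```

```text
clock: 23.12
tool_pos: [0.518, 0.1962, 0.2753]
tcp_rot: [-2.292, 2.146, -0.0]
ft_force: [0.4, -0.5, 0.7]
grip_width: 0.0601
t 23.12 grasp [0.5183 0.1964 0.1163] d [-0.0003  0.0001 -0.0098] rot [-0.0014  0.0016  0.0013] w 0.0601 f [ 0.4 -0.5  0.7]
```

```bash
python3 -m handwheel '[{"dx":0,"dy":0,"dz":-0.005,"rx":0,"ry":0,"rz":0,"fingers":0.06},{"dx":0,"dy":0,"dz":-0.004,"rx":0,"ry":0,"rz":0,"fingers":0.06},{"dx":0,"dy":0,"dz":0,"rx":0,"ry":0,"rz":0,"fingers":0.06},{"dx":0,"dy":0,"dz":0,"rx":0,"ry":0,"rz":0,"fingers":0.02},{"dx":0,"dy":0,"dz":0,"rx":0,"ry":0,"rz":0,"fingers":0.02},{"dx":0,"dy":0,"dz":0,"rx":0,"ry":0,"rz":0,"fingers":0.02},{"dx":0,"dy":0,"dz":0,"rx":0,"ry":0,"rz":0,"fingers":0.02},{"dx":0,"dy":0,"dz":0,"rx":0,"ry":0,"rz":0,"fingers":0.02},{"dx":0,"dy":0,"dz":0,"rx":0,"ry":0,"rz":0,"fingers":0.02},{"dx":0,"dy":0,"dz":0,"rx":0,"ry":0,"rz":0,"fingers":0.02}]' 30
python3 - <<'E'
from h import *
rem(.518,.1965,.1065,.067)
E
```

```text
clock: 23.95
tool_pos: [0.5186, 0.1967, 0.2681]
tcp_rot: [-2.288, 2.142, -0.001]
ft_force: [0.5, 0.7, -0.9]
grip_width: 0.0314
t 23.95 grasp [0.5194 0.1974 0.1091] d [-0.0014 -0.0009 -0.0026] rot [-0.0044  0.0052  0.0011] w 0.0314 f [ 0.5  0.7 -0.9]
```

```bash
python3 -m handwheel '[{"dx":0,"dy":0,"dz":0.008,"rx":0,"ry":0,"rz":0,"fingers":0.02},{"dx":0,"dy":0,"dz":0.015,"rx":0,"ry":0,"rz":0,"fingers":0.02},{"dx":0,"dy":0,"dz":0.02,"rx":0,"ry":0,"rz":0,"fingers":0.02},{"dx":0,"dy":0,"dz":0.025,"rx":0,"ry":0,"rz":0,"fingers":0.02},{"dx":0,"dy":0,"dz":0.025,"rx":0,"ry":0,"rz":0,"fingers":0.02},{"dx":0,"dy":-0.01,"dz":0.025,"rx":0,"ry":0,"rz":0,"fingers":0.02},{"dx":0,"dy":-0.02,"dz":0.015,"rx":0,"ry":0,"rz":0,"fingers":0.02},{"dx":-0.003,"dy":-0.03,"dz":0.005,"rx":0,"ry":0,"rz":0,"fingers":0.02},{"dx":-0.003,"dy":-0.035,"dz":0,"rx":0,"ry":0,"rz":0,"fingers":0.02},{"dx":-0.003,"dy":-0.04,"dz":0,"rx":0,"ry":0,"rz":0,"fingers":0.02}]' 30
python3 - <<'E'
from h import *
rem(.4822,-.2169,.258,.079)
s=robot.snapshot("side")
zoom(s,300,80,440,300,3,"b.png")
E
```

```text
clock: 24.78
tool_pos: [0.5091, 0.062, 0.4176]
tcp_rot: [-2.296, 2.131, -0.007]
ft_force: [0.3, 0.5, -0.5]
grip_width: 0.0314
t 24.78 grasp [0.5106 0.0626 0.2586] d [-0.0284 -0.2795 -0.0006] rot [-0.0034  0.0093  0.0048] w 0.0314 f [ 0.3  0.5 -0.5]
```

View pics/b.png

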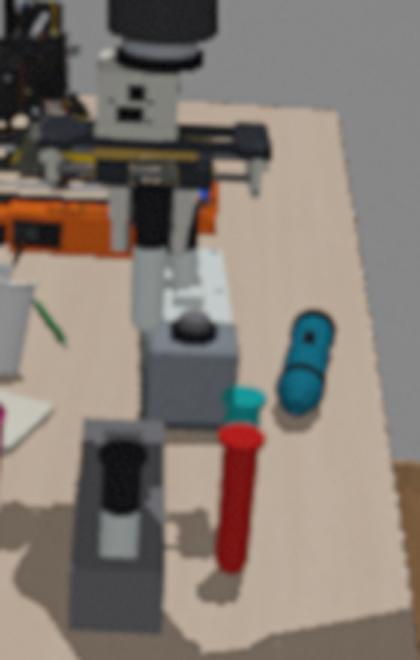

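```bash
python3 -m handwheel '[{"dx":-0.004,"dy":-0.04,"dz":0,"rx":-0.003,"ry":0.009,"rz":0.003,"fingers":0.02},{"dx":-0.004,"dy":-0.04,"dz":0,"rx":0,"ry":0,"rz":0,"fingers":0.02},{"dx":-0.004,"dy":-0.04,"dz":0,"rx":0,"ry":0,"rz":0,"fingers":0.02},{"dx":-0.004,"dy":-0.04,"dz":0,"rx":0,"ry":0,"rz":0,"fingers":0.02},{"dx":-0.003,"dy":-0.04,"dz":0,"rx":0,"ry":0,"rz":0,"fingers":0.02},{"dx":-0.003,"dy":-0.035,"dz":0,"rx":0,"ry":0,"rz":0,"fingers":0.02},{"dx":-0.002,"dy":-0.02,"dz":0,"rx":0,"ry":0,"rz":0,"fingers":0.02},{"dx":0,"dy":-0.008,"dz":0,"rx":0,"ry":0,"rz":0,"fingers":0.02},{"dx":0,"dy":0,"dz":0,"rx":0,"ry":0,"rz":0,"fingers":0.02},{"dx":0,"dy":0,"dz":0,"rx":0,"ry":0,"rz":0,"fingers":0.02}]' 30
python3 - <<'E'
from h import *
rem(.4822,-.2169,.1221,.079)
E
```

```text
clock: 25.67
tool_pos: [0.4786, -0.2167, 0.4256]
tcp_rot: [-2.297, 2.136, -0.011]
ft_force: [0.5, 0.6, -0.4]
grip_width: 0.0316
t 25.67 grasp [ 0.4799 -0.2168  0.2666] d [ 2.300e-03 -1.000e-04 -1.445e-01] rot [0.0011 0.0082 0.0066] w 0.0316 f [ 0.5  0.6 -0.4]
```

```bash
python3 -m handwheel '[{"dx":0.002,"dy":0,"dz":-0.01,"rx":0.001,"ry":0.008,"rz":0.006,"fingers":0.02},{"dx":0,"dy":0,"dz":-0.02,"rx":0,"ry":0,"rz":0,"fingers":0.02},{"dx":0,"dy":0,"dz":-0.02,"rx":0,"ry":0,"rz":0,"fingers":0.02},{"dx":0,"dy":0,"dz":-0.018,"rx":0,"ry":0,"rz":0,"fingers":0.02},{"dx":0,"dy":0,"dz":-0.01,"rx":0,"ry":0,"rz":0,"fingers":0.02},{"dx":0,"dy":0,"dz":-0.004,"rx":0,"ry":0,"rz":0,"fingers":0.02},{"dx":0,"dy":0,"dz":0,"rx":0,"ry":0,"rz":0,"fingers":0.02},{"dx":0,"dy":0,"dz":0,"rx":0,"ry":0,"rz":0,"fingers":0.02},{"dx":0,"dy":0,"dz":0,"rx":0,"ry":0,"rz":0,"fingers":0.02},{"dx":0,"dy":0,"dz":0,"rx":0,"ry":0,"rz":0,"fingers":0.02}]' 30
python3 - <<'E'
from h import *
rem(.4822,-.2169,.1221,.079)
E
```

```text
clock: 26.5
tool_pos: [0.4831, -0.2075, 0.3394]
tcp_rot: [-2.321, 2.116, 0.0]
ft_force: [-1.0, -0.3, -0.3]
grip_width: 0.0312
t 26.5 grasp [ 0.4832 -0.2073  0.1804] d [-0.001  -0.0096 -0.0583] rot [-0.0009  0.0006 -0.0135] w 0.0312 f [-1.  -0.3 -0.3]
```

```bash
python3 -m handwheel '[{"dx":-0.001,"dy":-0.0085,"dz":0,"rx":-0.001,"ry":0,"rz":-0.012,"fingers":0.02},{"dx":0,"dy":0,"dz":0,"rx":0,"ry":0,"rz":0,"fingers":0.02},{"dx":0,"dy":0,"dz":0,"rx":0,"ry":0,"rz":0,"fingers":0.02},{"dx":0,"dy":0,"dz":0,"rx":0,"ry":0,"rz":0,"fingers":0.02},{"dx":0,"dy":0,"dz":0,"rx":0,"ry":0,"rz":0,"fingers":0.02},{"dx":0,"dy":0,"dz":0,"rx":0,"ry":0,"rz":0,"fingers":0.02},{"dx":0,"dy":0,"dz":0,"rx":0,"ry":0,"rz":0,"fingers":0.02},{"dx":0,"dy":0,"dz":0,"rx":0,"ry":0,"rz":0,"fingers":0.02},{"dx":0,"dy":0,"dz":0,"rx":0,"ry":0,"rz":0,"fingers":0.02},{"dx":0,"dy":0,"dz":0,"rx":0,"ry":0,"rz":0,"fingers":0.02}]' 30
python3 - <<'E'
from h import *
rem(.4822,-.2169,.1221,.079)
E
```

```text
clock: 27.33
tool_pos: [0.4825, -0.217, 0.3423]
tcp_rot: [-2.305, 2.13, -0.008]
ft_force: [0.4, -0.2, -0.7]
grip_width: 0.0312
t 27.33 grasp [ 0.4835 -0.2172  0.1833] d [-0.0013  0.0003 -0.0612] rot [ 0.0009  0.0057 -0.0001] w 0.0312 f [ 0.4 -0.2 -0.7]
```

```bash
python3 -m handwheel '[{"dx":-0.001,"dy":0,"dz":-0.002,"rx":0.001,"ry":0.0055,"rz":0,"fingers":0.02},{"dx":0,"dy":0,"dz":-0.004,"rx":0,"ry":0,"rz":0,"fingers":0.02},{"dx":0,"dy":0,"dz":-0.004,"rx":0,"ry":0,"rz":0,"fingers":0.02},{"dx":0,"dy":0,"dz":-0.004,"rx":0,"ry":0,"rz":0,"fingers":0.02},{"dx":0,"dy":0,"dz":-0.004,"rx":0,"ry":0,"rz":0,"fingers":0.02},{"dx":0,"dy":0,"dz":-0.004,"rx":0,"ry":0,"rz":0,"fingers":0.02},{"dx":0,"dy":0,"dz":-0.004,"rx":0,"ry":0,"rz":0,"fingers":0.02},{"dx":0,"dy":0,"dz":-0.004,"rx":0,"ry":0,"rz":0,"fingers":0.02},{"dx":0,"dy":0,"dz":-0.002,"rx":0,"ry":0,"rz":0,"fingers":0.02},{"dx":0,"dy":0,"dz":0,"rx":0,"ry":0,"rz":0,"fingers":0.02}]' 30
python3 - <<'E'
from h import *
rem(.4822,-.2169,.1221,.079)
E
```

```text
clock: 28.17
tool_pos: [0.4814, -0.2168, 0.3059]
tcp_rot: [2.307, -2.131, -0.002]
ft_force: [0.3, -0.4, -1.0]
grip_width: 0.0313
t 28.17 grasp [ 0.4812 -0.2168  0.1469] d [ 0.001  -0.0001 -0.0248] rot [-0.0004 -0.0014 -0.0003] w 0.0313 f [ 0.3 -0.4 -1. ]
```

```bash
python3 -m handwheel '[{"dx":0.0008,"dy":0,"dz":-0.004,"rx":0,"ry":0,"rz":0,"fingers":0.02},{"dx":0,"dy":0,"dz":-0.005,"rx":0,"ry":0,"rz":0,"fingers":0.02},{"dx":0,"dy":0,"dz":-0.005,"rx":0,"ry":0,"rz":0,"fingers":0.02},{"dx":0,"dy":0,"dz":-0.005,"rx":0,"ry":0,"rz":0,"fingers":0.02},{"dx":0,"dy":0,"dz":-0.003,"rx":0,"ry":0,"rz":0,"fingers":0.02},{"dx":0,"dy":0,"dz":-0.001,"rx":0,"ry":0,"rz":0,"fingers":0.02},{"dx":0,"dy":0,"dz":0,"rx":0,"ry":0,"rz":0,"fingers":0.02},{"dx":0,"dy":0,"dz":0,"rx":0,"ry":0,"rz":0,"fingers":0.02},{"dx":0,"dy":0,"dz":0,"rx":0,"ry":0,"rz":0,"fingers":0.02},{"dx":0,"dy":0,"dz":0,"rx":0,"ry":0,"rz":0,"fingers":0.02}]' 30
python3 - <<'E'
from h import *
rem(.4822,-.2169,.1221,.079)
E
```

```text
clock: 29.0
tool_pos: [0.4825, -0.2169, 0.2811]
tcp_rot: [2.308, -2.131, -0.001]
ft_force: [0.9, -0.0, -0.4]
grip_width: 0.0315
t 29.0 grasp [ 0.4824 -0.2169  0.1221] d [-0.0002 -0.     -0.    ] rot [-0.0001 -0.0008 -0.0006] w 0.0315 f [ 0.9 -0.  -0.4]
```

```bash
python3 -m handwheel '[{"dx":0,"dy":0,"dz":-0.0005,"rx":0,"ry":0,"rz":0,"fingers":0.06},{"dx":0,"dy":0,"dz":0,"rx":0,"ry":0,"rz":0,"fingers":0.06},{"dx":0,"dy":0,"dz":0,"rx":0,"ry":0,"rz":0,"fingers":0.06},{"dx":0,"dy":0,"dz":0.005,"rx":0,"ry":0,"rz":0,"fingers":0.06},{"dx":0,"dy":0,"dz":0.015,"rx":0,"ry":0,"rz":0,"fingers":0.06},{"dx":0,"dy":0,"dz":0.02,"rx":0,"ry":0,"rz":0,"fingers":0.06},{"dx":0,"dy":0,"dz":0.025,"rx":0,"ry":0,"rz":0,"fingers":0.06},{"dx":0,"dy":0,"dz":0.02,"rx":0,"ry":0,"rz":0,"fingers":0.06},{"dx":0,"dy":0.01,"dz":0.01,"rx":0,"ry":0,"rz":0,"fingers":0.06},{"dx":0.002,"dy":0.03,"dz":0.003,"rx":0,"ry":0,"rz":0,"fingers":0.06}]' 30
python3 - <<'E'
from h import *
rem(.5141,.252,.2,.067)
s=robot.snapshot("side");t=robot.snapshot("top")
zoom(s,300,80,440,230,5,"b.png");zoom(t,205,130,505,260,2.6,"a.png")
E
```

```text
clock: 29.83
tool_pos: [0.4834, -0.1789, 0.3836]
tcp_rot: [2.302, -2.133, -0.004]
ft_force: [1.1, -0.3, 0.8]
grip_width: 0.0601
t 29.83 grasp [ 0.4827 -0.179   0.2246] d [ 0.0314  0.431  -0.0246] rot [ 0.0006 -0.0041 -0.0091] w 0.0601 f [ 1.1 -0.3  0.8]
```

View pics/b.png

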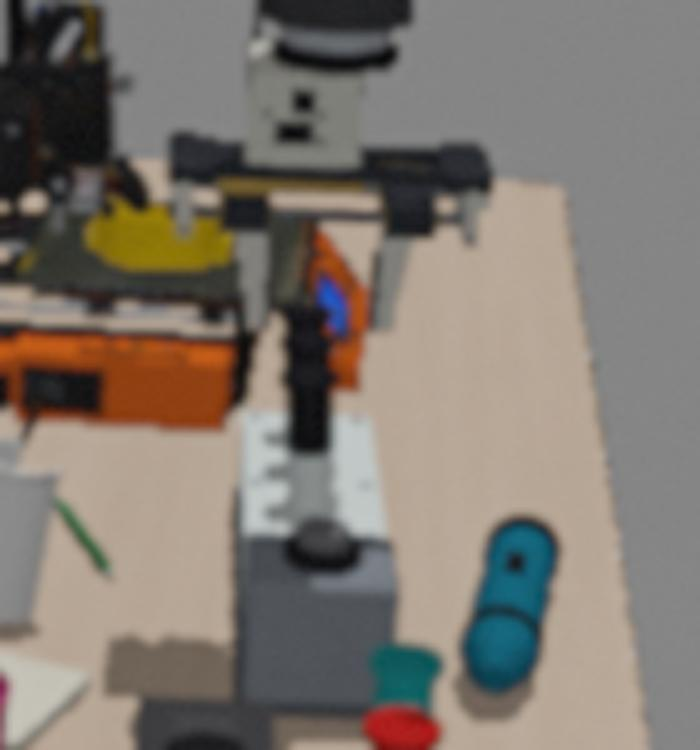

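View pics/a.png

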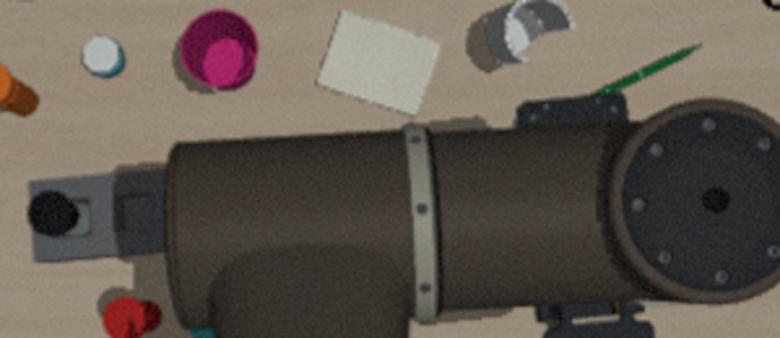

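```bash
python3 -m handwheel '[{"dx":0.003,"dy":0.04,"dz":-0.002,"rx":0,"ry":-0.004,"rz":-0.002,"fingers":0.06},{"dx":0.003,"dy":0.041,"dz":-0.001,"rx":0,"ry":0,"rz":-0.002,"fingers":0.06},{"dx":0.003,"dy":0.041,"dz":0,"rx":0,"ry":0,"rz":-0.002,"fingers":0.06},{"dx":0.003,"dy":0.041,"dz":0,"rx":0,"ry":0,"rz":-0.002,"fingers":0.06},{"dx":0.003,"dy":0.041,"dz":0,"rx":0,"ry":0,"rz":0,"fingers":0.06},{"dx":0.003,"dy":0.041,"dz":0,"rx":0,"ry":0,"rz":0,"fingers":0.06},{"dx":0.003,"dy":0.041,"dz":0,"rx":0,"ry":0,"rz":0,"fingers":0.06},{"dx":0.003,"dy":0.041,"dz":0,"rx":0,"ry":0,"rz":0,"fingers":0.06},{"dx":0.003,"dy":0.041,"dz":0,"rx":0,"ry":0,"rz":0,"fingers":0.06},{"dx":0.003,"dy":0.03,"dz":0,"rx":0,"ry":0,"rz":0,"fingers":0.06}]' 30
python3 - <<'E'
from h import *
rem(.5141,.252,.1065,.067)
E
```

```text
clock: 30.77
tool_pos: [0.5096, 0.2274, 0.3847]
tcp_rot: [-2.286, 2.148, -0.006]
ft_force: [0.8, 0.3, 0.7]
grip_width: 0.0597
t 30.77 grasp [0.5106 0.2276 0.2257] d [ 0.0035  0.0244 -0.1192] rot [-0.0013  0.0063  0.0047] w 0.0597 f [0.8 0.3 0.7]
```

```bash
python3 -m handwheel '[{"dx":0.002,"dy":0.012,"dz":-0.003,"rx":-0.001,"ry":0.006,"rz":0.004,"fingers":0.06},{"dx":0.001,"dy":0.006,"dz":-0.005,"rx":0,"ry":0,"rz":0,"fingers":0.06},{"dx":0,"dy":0.002,"dz":-0.008,"rx":0,"ry":0,"rz":0,"fingers":0.06},{"dx":0,"dy":0,"dz":-0.005,"rx":0,"ry":0,"rz":0,"fingers":0.06},{"dx":0,"dy":0,"dz":0,"rx":0,"ry":0,"rz":0,"fingers":0.06},{"dx":0,"dy":0,"dz":0,"rx":0,"ry":0,"rz":0,"fingers":0.06},{"dx":0,"dy":0,"dz":0,"rx":0,"ry":0,"rz":0,"fingers":0.06},{"dx":0,"dy":0,"dz":0,"rx":0,"ry":0,"rz":0,"fingers":0.06},{"dx":0,"dy":0,"dz":0,"rx":0,"ry":0,"rz":0,"fingers":0.06},{"dx":0,"dy":0,"dz":0,"rx":0,"ry":0,"rz":0,"fingers":0.06}]' 30
python3 - <<'E'
from h import *
rem(.5141,.252,.1065,.067)
E
```

```text
clock: 31.6
tool_pos: [0.5129, 0.2474, 0.3613]
tcp_rot: [2.293, -2.145, -0.0]
ft_force: [-0.4, 0.6, 0.2]
grip_width: 0.0596
t 31.6 grasp [0.5127 0.2472 0.2023] d [ 0.0014  0.0048 -0.0958] rot [ 0.0014 -0.0013  0.0004] w 0.0596 f [-0.4  0.6  0.2]
```

```bash
python3 -m handwheel '[{"dx":0.0014,"dy":0.0045,"dz":-0.003,"rx":0.001,"ry":-0.001,"rz":0,"fingers":0.06},{"dx":0,"dy":0,"dz":-0.01,"rx":0,"ry":0,"rz":0,"fingers":0.06},{"dx":0,"dy":0,"dz":-0.015,"rx":0,"ry":0,"rz":0,"fingers":0.06},{"dx":0,"dy":0,"dz":-0.015,"rx":0,"ry":0,"rz":0,"fingers":0.06},{"dx":0,"dy":0,"dz":-0.015,"rx":0,"ry":0,"rz":0,"fingers":0.06},{"dx":0,"dy":0,"dz":-0.012,"rx":0,"ry":0,"rz":0,"fingers":0.06},{"dx":0,"dy":0,"dz":-0.008,"rx":0,"ry":0,"rz":0,"fingers":0.06},{"dx":0,"dy":0,"dz":-0.003,"rx":0,"ry":0,"rz":0,"fingers":0.06},{"dx":0,"dy":0,"dz":0,"rx":0,"ry":0,"rz":0,"fingers":0.06},{"dx":0,"dy":0,"dz":0,"rx":0,"ry":0,"rz":0,"fingers":0.06}]' 30
python3 - <<'E'
from h import *
rem(.5141,.252,.1065,.067)
E
```

```text
clock: 32.43
tool_pos: [0.5141, 0.2524, 0.274]
tcp_rot: [-2.293, 2.145, 0.0]
ft_force: [-0.3, 0.1, 1.0]
grip_width: 0.0597
t 32.43 grasp [0.5143 0.2527 0.115 ] d [-0.0002 -0.0007 -0.0085] rot [-0.0015  0.0014  0.0003] w 0.0597 f [-0.3  0.1  1. ]
```

```bash
python3 -m handwheel '[{"dx":0,"dy":0,"dz":-0.005,"rx":0,"ry":0,"rz":0,"fingers":0.06},{"dx":0,"dy":0,"dz":-0.004,"rx":0,"ry":0,"rz":0,"fingers":0.06},{"dx":0,"dy":0,"dz":0,"rx":0,"ry":0,"rz":0,"fingers":0.06},{"dx":0,"dy":0,"dz":0,"rx":0,"ry":0,"rz":0,"fingers":0.02},{"dx":0,"dy":0,"dz":0,"rx":0,"ry":0,"rz":0,"fingers":0.02},{"dx":0,"dy":0,"dz":0,"rx":0,"ry":0,"rz":0,"fingers":0.02},{"dx":0,"dy":0,"dz":0,"rx":0,"ry":0,"rz":0,"fingers":0.02},{"dx":0,"dy":0,"dz":0,"rx":0,"ry":0,"rz":0,"fingers":0.02},{"dx":0,"dy":0,"dz":0,"rx":0,"ry":0,"rz":0,"fingers":0.02},{"dx":0,"dy":0,"dz":0,"rx":0,"ry":0,"rz":0,"fingers":0.02}]' 30
python3 - <<'E'
from h import *
rem(.5141,.252,.1065,.067)
E
```

```text
clock: 33.27
tool_pos: [0.5146, 0.253, 0.2669]
tcp_rot: [-2.289, 2.141, -0.0]
ft_force: [-0.0, 0.3, 0.4]
grip_width: 0.0315
t 33.27 grasp [0.5154 0.2538 0.1079] d [-0.0013 -0.0018 -0.0014] rot [-0.0048  0.0048  0.0002] w 0.0315 f [-0.   0.3  0.4]
```

```bash
python3 -m handwheel '[{"dx":0,"dy":0,"dz":0.008,"rx":0,"ry":0,"rz":0,"fingers":0.02},{"dx":0,"dy":0,"dz":0.015,"rx":0,"ry":0,"rz":0,"fingers":0.02},{"dx":0,"dy":0,"dz":0.02,"rx":0,"ry":0,"rz":0,"fingers":0.02},{"dx":0,"dy":0,"dz":0.025,"rx":0,"ry":0,"rz":0,"fingers":0.02},{"dx":0,"dy":0,"dz":0.025,"rx":0,"ry":0,"rz":0,"fingers":0.02},{"dx":0,"dy":-0.01,"dz":0.025,"rx":0,"ry":0,"rz":0,"fingers":0.02},{"dx":0,"dy":-0.02,"dz":0.015,"rx":0,"ry":0,"rz":0,"fingers":0.02},{"dx":-0.003,"dy":-0.03,"dz":0.005,"rx":0,"ry":0,"rz":0,"fingers":0.02},{"dx":-0.003,"dy":-0.035,"dz":0,"rx":0,"ry":0,"rz":0,"fingers":0.02},{"dx":-0.003,"dy":-0.04,"dz":0,"rx":0,"ry":0,"rz":0,"fingers":0.02}]' 30
python3 - <<'E'
from h import *
rem(.4776,-.1591,.258,.079)
s=robot.snapshot("side")
zoom(s,300,80,440,300,3,"b.png")
E
```

```text
clock: 34.1
tool_pos: [0.5049, 0.1184, 0.4153]
tcp_rot: [-2.297, 2.132, -0.005]
ft_force: [1.2, -0.7, -1.2]
grip_width: 0.0313
t 34.1 grasp [0.506  0.1189 0.2563] d [-0.0284 -0.278   0.0017] rot [-0.0034  0.0072  0.0046] w 0.0313 f [ 1.2 -0.7 -1.2]
```

View pics/b.png

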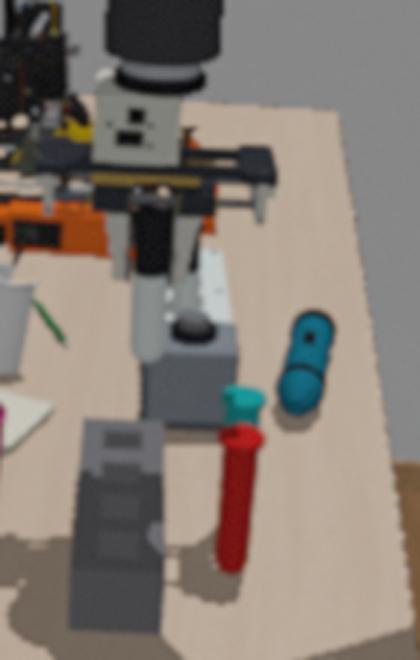

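```bash
python3 -m handwheel '[{"dx":-0.004,"dy":-0.04,"dz":0,"rx":-0.003,"ry":0.007,"rz":0.003,"fingers":0.02},{"dx":-0.004,"dy":-0.04,"dz":0,"rx":0,"ry":0,"rz":0,"fingers":0.02},{"dx":-0.004,"dy":-0.04,"dz":0,"rx":0,"ry":0,"rz":0,"fingers":0.02},{"dx":-0.004,"dy":-0.04,"dz":0,"rx":0,"ry":0,"rz":0,"fingers":0.02},{"dx":-0.003,"dy":-0.04,"dz":0,"rx":0,"ry":0,"rz":0,"fingers":0.02},{"dx":-0.003,"dy":-0.035,"dz":0,"rx":0,"ry":0,"rz":0,"fingers":0.02},{"dx":-0.002,"dy":-0.02,"dz":0,"rx":0,"ry":0,"rz":0,"fingers":0.02},{"dx":0,"dy":-0.012,"dz":0,"rx":0,"ry":0,"rz":0,"fingers":0.02},{"dx":0,"dy":-0.005,"dz":0,"rx":0,"ry":0,"rz":0,"fingers":0.02},{"dx":0,"dy":0,"dz":0,"rx":0,"ry":0,"rz":0,"fingers":0.02}]' 30
python3 - <<'E'
from h import *
rem(.4776,-.1591,.1209,.079)
E
```

```text
clock: 34.98
tool_pos: [0.4734, -0.1699, 0.4231]
tcp_rot: [-2.297, 2.136, -0.008]
ft_force: [-0.4, 0.4, -1.3]
grip_width: 0.0314
t 34.98 grasp [ 0.4746 -0.1699  0.2641] d [ 0.003   0.0108 -0.1432] rot [-0.      0.0074  0.0061] w 0.0314 f [-0.4  0.4 -1.3]
```

```bash
python3 -m handwheel '[{"dx":0.002,"dy":0.002,"dz":-0.01,"rx":0,"ry":0.007,"rz":0.006,"fingers":0.02},{"dx":0,"dy":0,"dz":-0.02,"rx":0,"ry":0,"rz":0,"fingers":0.02},{"dx":0,"dy":0,"dz":-0.02,"rx":0,"ry":0,"rz":0,"fingers":0.02},{"dx":0,"dy":0,"dz":-0.018,"rx":0,"ry":0,"rz":0,"fingers":0.02},{"dx":0,"dy":0,"dz":-0.01,"rx":0,"ry":0,"rz":0,"fingers":0.02},{"dx":0,"dy":0,"dz":-0.002,"rx":0,"ry":0,"rz":0,"fingers":0.02},{"dx":0,"dy":0,"dz":0,"rx":0,"ry":0,"rz":0,"fingers":0.02},{"dx":0,"dy":0,"dz":0,"rx":0,"ry":0,"rz":0,"fingers":0.02},{"dx":0,"dy":0,"dz":0,"rx":0,"ry":0,"rz":0,"fingers":0.02},{"dx":0,"dy":0,"dz":0,"rx":0,"ry":0,"rz":0,"fingers":0.02}]' 30
python3 - <<'E'
from h import *
rem(.4776,-.1591,.1209,.079)
E
```

```text
clock: 35.82
tool_pos: [0.477, -0.16, 0.3392]
tcp_rot: [-2.317, 2.12, -0.0]
ft_force: [0.3, -0.6, -1.8]
grip_width: 0.031
t 35.82 grasp [ 0.4772 -0.1598  0.1802] d [ 0.0004  0.0007 -0.0593] rot [-0.001   0.001  -0.0099] w 0.031 f [ 0.3 -0.6 -1.8]
```

```bash
python3 -m handwheel '[{"dx":0,"dy":0.0005,"dz":0,"rx":0,"ry":0,"rz":-0.009,"fingers":0.02},{"dx":0,"dy":0,"dz":0,"rx":0,"ry":0,"rz":0,"fingers":0.02},{"dx":0,"dy":0,"dz":0,"rx":0,"ry":0,"rz":0,"fingers":0.02},{"dx":0,"dy":0,"dz":-0.001,"rx":0,"ry":0,"rz":0,"fingers":0.02},{"dx":0,"dy":0,"dz":-0.002,"rx":0,"ry":0,"rz":0,"fingers":0.02},{"dx":0,"dy":0,"dz":-0.001,"rx":0,"ry":0,"rz":0,"fingers":0.02},{"dx":0,"dy":0,"dz":0,"rx":0,"ry":0,"rz":0,"fingers":0.02},{"dx":0,"dy":0,"dz":0,"rx":0,"ry":0,"rz":0,"fingers":0.02},{"dx":0,"dy":0,"dz":0,"rx":0,"ry":0,"rz":0,"fingers":0.02},{"dx":0,"dy":0,"dz":0,"rx":0,"ry":0,"rz":0,"fingers":0.02}]' 30
python3 - <<'E'
from h import *
rem(.4776,-.1591,.1209,.079)
E
```

```text
clock: 36.65
tool_pos: [0.4775, -0.1597, 0.337]
tcp_rot: [-2.304, 2.13, -0.005]
ft_force: [0.4, -0.1, -1.0]
grip_width: 0.0311
t 36.65 grasp [ 0.4783 -0.1595  0.178 ] d [-0.0007  0.0004 -0.0571] rot [-0.001   0.0053  0.0006] w 0.0311 f [ 0.4 -0.1 -1. ]
```

```bash
python3 -m handwheel '[{"dx":-0.0006,"dy":0.0003,"dz":-0.002,"rx":-0.001,"ry":0.005,"rz":0,"fingers":0.02},{"dx":0,"dy":0,"dz":-0.004,"rx":0,"ry":0,"rz":0,"fingers":0.02},{"dx":0,"dy":0,"dz":-0.004,"rx":0,"ry":0,"rz":0,"fingers":0.02},{"dx":0,"dy":0,"dz":-0.004,"rx":0,"ry":0,"rz":0,"fingers":0.02},{"dx":0,"dy":0,"dz":-0.004,"rx":0,"ry":0,"rz":0,"fingers":0.02},{"dx":0,"dy":0,"dz":-0.004,"rx":0,"ry":0,"rz":0,"fingers":0.02},{"dx":0,"dy":0,"dz":-0.004,"rx":0,"ry":0,"rz":0,"fingers":0.02},{"dx":0,"dy":0,"dz":-0.003,"rx":0,"ry":0,"rz":0,"fingers":0.02},{"dx":0,"dy":0,"dz":-0.001,"rx":0,"ry":0,"rz":0,"fingers":0.02},{"dx":0,"dy":0,"dz":0,"rx":0,"ry":0,"rz":0,"fingers":0.02}]' 30
python3 - <<'E'
from h import *
rem(.4776,-.1591,.1209,.079)
E
```

```text
clock: 37.48
tool_pos: [0.4767, -0.1593, 0.303]
tcp_rot: [2.306, -2.132, -0.001]
ft_force: [0.4, 0.3, -1.1]
grip_width: 0.0311
t 37.48 grasp [ 0.4764 -0.1593  0.144 ] d [ 0.0012  0.0002 -0.0231] rot [ 0.0002 -0.0014  0.0006] w 0.0311 f [ 0.4  0.3 -1.1]
```

```bash
python3 -m handwheel '[{"dx":0.0009,"dy":0,"dz":-0.004,"rx":0,"ry":0,"rz":0,"fingers":0.02},{"dx":0,"dy":0,"dz":-0.005,"rx":0,"ry":0,"rz":0,"fingers":0.02},{"dx":0,"dy":0,"dz":-0.005,"rx":0,"ry":0,"rz":0,"fingers":0.02},{"dx":0,"dy":0,"dz":-0.004,"rx":0,"ry":0,"rz":0,"fingers":0.02},{"dx":0,"dy":0,"dz":-0.002,"rx":0,"ry":0,"rz":0,"fingers":0.02},{"dx":0,"dy":0,"dz":-0.001,"rx":0,"ry":0,"rz":0,"fingers":0.02},{"dx":0,"dy":0,"dz":0,"rx":0,"ry":0,"rz":0,"fingers":0.02},{"dx":0,"dy":0,"dz":0,"rx":0,"ry":0,"rz":0,"fingers":0.02},{"dx":0,"dy":0,"dz":0,"rx":0,"ry":0,"rz":0,"fingers":0.02},{"dx":0,"dy":0,"dz":0,"rx":0,"ry":0,"rz":0,"fingers":0.02}]' 30
python3 - <<'E'
from h import *
rem(.4776,-.1591,.1209,.079)
E
```

```text
clock: 38.32
tool_pos: [0.478, -0.1594, 0.2801]
tcp_rot: [2.307, -2.132, -0.0]
ft_force: [0.2, 0.1, -1.9]
grip_width: 0.0313
t 38.32 grasp [ 0.4779 -0.1594  0.1211] d [-0.0003  0.0003 -0.0002] rot [ 0.0004 -0.0007  0.0003] w 0.0313 f [ 0.2  0.1 -1.9]
```

```bash
python3 -m handwheel '[{"dx":0,"dy":0,"dz":-0.0005,"rx":0,"ry":0,"rz":0,"fingers":0.06},{"dx":0,"dy":0,"dz":0,"rx":0,"ry":0,"rz":0,"fingers":0.06},{"dx":0,"dy":0,"dz":0,"rx":0,"ry":0,"rz":0,"fingers":0.06},{"dx":0,"dy":0,"dz":0.005,"rx":0,"ry":0,"rz":0,"fingers":0.06},{"dx":0,"dy":0,"dz":0.015,"rx":0,"ry":0,"rz":0,"fingers":0.06},{"dx":0,"dy":0,"dz":0.02,"rx":0,"ry":0,"rz":0,"fingers":0.06},{"dx":0,"dy":0,"dz":0.025,"rx":0,"ry":0,"rz":0,"fingers":0.06},{"dx":0,"dy":0,"dz":0.02,"rx":0,"ry":0,"rz":0,"fingers":0.06},{"dx":0,"dy":0.01,"dz":0.01,"rx":0,"ry":0,"rz":0,"fingers":0.06},{"dx":0,"dy":0.025,"dz":0.002,"rx":0,"ry":0,"rz":0,"fingers":0.0}]' 30
python3 - <<'E'
from h import *
rem(.4711,-.0783,.16,.079)
s=robot.snapshot("side")
zoom(s,300,80,440,230,5,"b.png")
E
```

```text
clock: 39.15
tool_pos: [0.4772, -0.1261, 0.3829]
tcp_rot: [2.302, -2.134, -0.001]
ft_force: [1.9, 0.1, 0.9]
grip_width: 0.0573
t 39.15 grasp [ 0.4769 -0.1263  0.2239] d [-0.0058  0.048  -0.0639] rot [ 0.0016 -0.0021  0.003 ] w 0.0573 f [1.9 0.1 0.9]
```

View pics/b.png

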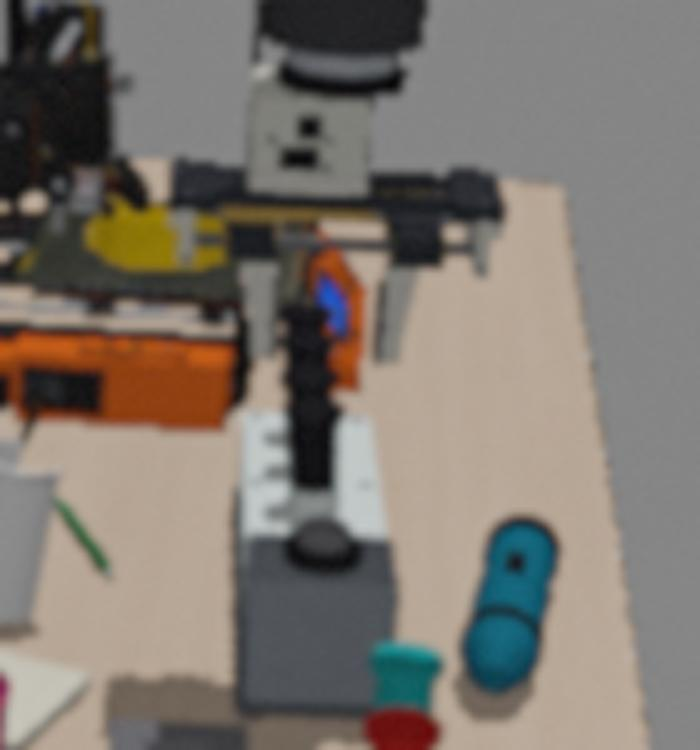

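```bash
python3 -m handwheel '[{"dx":-0.003,"dy":0.02,"dz":-0.005,"rx":0.001,"ry":-0.002,"rz":0.003,"fingers":0.0},{"dx":-0.002,"dy":0.014,"dz":-0.005,"rx":0,"ry":0,"rz":0,"fingers":0.0},{"dx":0,"dy":0.005,"dz":-0.005,"rx":0,"ry":0,"rz":0,"fingers":0.0},{"dx":0,"dy":0,"dz":-0.005,"rx":0,"ry":0,"rz":0,"fingers":0.0},{"dx":0,"dy":0,"dz":-0.005,"rx":0,"ry":0,"rz":0,"fingers":0.0},{"dx":0,"dy":0,"dz":-0.005,"rx":0,"ry":0,"rz":0,"fingers":0.0},{"dx":0,"dy":0,"dz":0,"rx":0,"ry":0,"rz":0,"fingers":0.0},{"dx":0,"dy":0,"dz":0,"rx":0,"ry":0,"rz":0,"fingers":0.0},{"dx":0,"dy":0,"dz":0,"rx":0,"ry":0,"rz":0,"fingers":0.0},{"dx":0,"dy":0,"dz":0,"rx":0,"ry":0,"rz":0,"fingers":0.0}]' 30
python3 - <<'E'
from h import *
rem(.4711,-.0783,.16,.079)
for px in((364.3,185.5),(364.3,187.5),(364.3,190)):
    o,d=ray("side",px);print((o+d*(-.0783-o[1])/d[1]).round(4))
s=robot.snapshot("side");t=robot.snapshot("top")
zoom(s,300,80,440,230,5,"b.png");zoom(t,345,190,505,260,5,"a.png")
E
```

```text
clock: 40.03
tool_pos: [0.4723, -0.0834, 0.3543]
tcp_rot: [-2.305, 2.128, -0.006]
ft_force: [0.2, 0.5, 0.2]
grip_width: 0.0
t 40.03 grasp [ 0.4732 -0.0833  0.1953] d [-0.0021  0.005  -0.0353] rot [-0.0005  0.0056 -0.0011] w 0.0 f [0.2 0.5 0.2]
[ 0.4701 -0.0783  0.1164]
[ 0.4697 -0.0783  0.1099]
[ 0.4692 -0.0783  0.1018]
```

View pics/b.png

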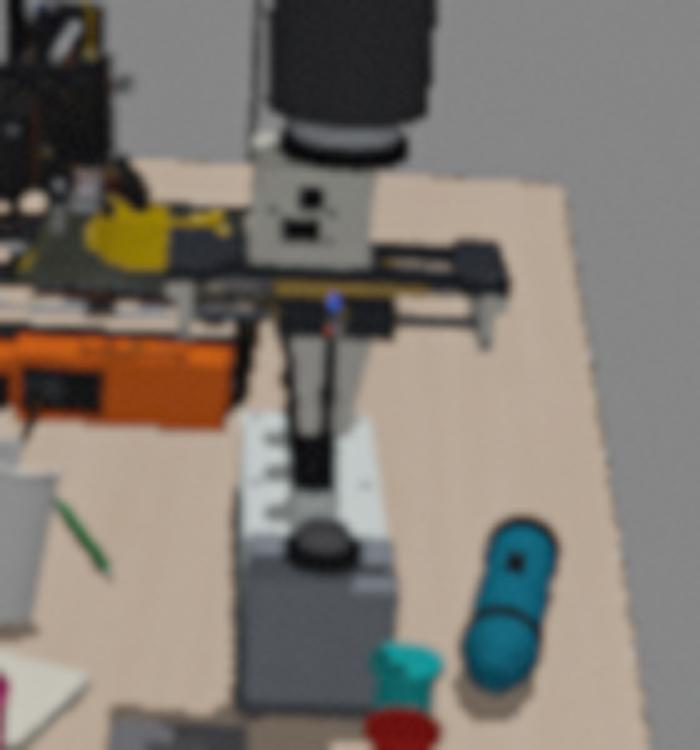

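View pics/a.png

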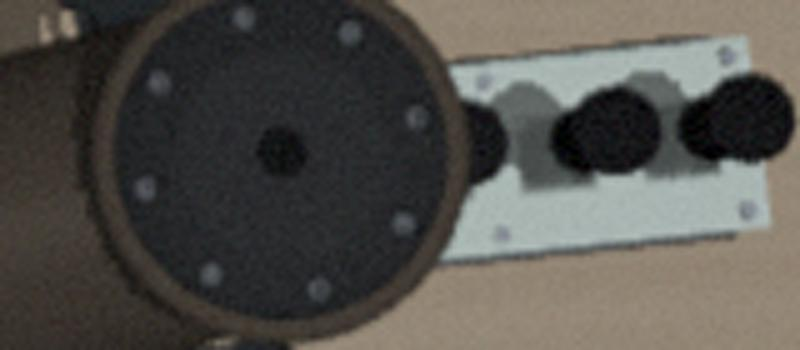

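```bash
python3 -m handwheel '[{"dx":-0.0015,"dy":0.0045,"dz":-0.005,"rx":0,"ry":0.005,"rz":0,"fingers":0.0},{"dx":0,"dy":0,"dz":-0.01,"rx":0,"ry":0,"rz":0,"fingers":0.0},{"dx":0,"dy":0,"dz":-0.012,"rx":0,"ry":0,"rz":0,"fingers":0.0},{"dx":0,"dy":0,"dz":-0.01,"rx":0,"ry":0,"rz":0,"fingers":0.0},{"dx":0,"dy":0,"dz":-0.006,"rx":0,"ry":0,"rz":0,"fingers":0.0},{"dx":0,"dy":0,"dz":-0.003,"rx":0,"ry":0,"rz":0,"fingers":0.0},{"dx":0,"dy":0,"dz":0,"rx":0,"ry":0,"rz":0,"fingers":0.0},{"dx":0,"dy":0,"dz":0,"rx":0,"ry":0,"rz":0,"fingers":0.0},{"dx":0,"dy":0,"dz":0,"rx":0,"ry":0,"rz":0,"fingers":0.0},{"dx":0,"dy":0,"dz":0,"rx":0,"ry":0,"rz":0,"fingers":0.0}]' 30
python3 - <<'E'
from h import *
rem(.4711,-.0783,.13,.079)
s=robot.snapshot("side")
zoom(s,300,80,440,230,5,"b.png")
E
```

```text
clock: 40.97
tool_pos: [0.4703, -0.0779, 0.3043]
tcp_rot: [-2.308, 2.129, -0.0]
ft_force: [-0.0, -0.1, 0.1]
grip_width: 0.0003
t 40.97 grasp [ 0.4705 -0.0777  0.1453] d [ 0.0006 -0.0006 -0.0153] rot [-0.0009  0.001  -0.0015] w 0.0003 f [-0.  -0.1  0.1]
```

View pics/b.png

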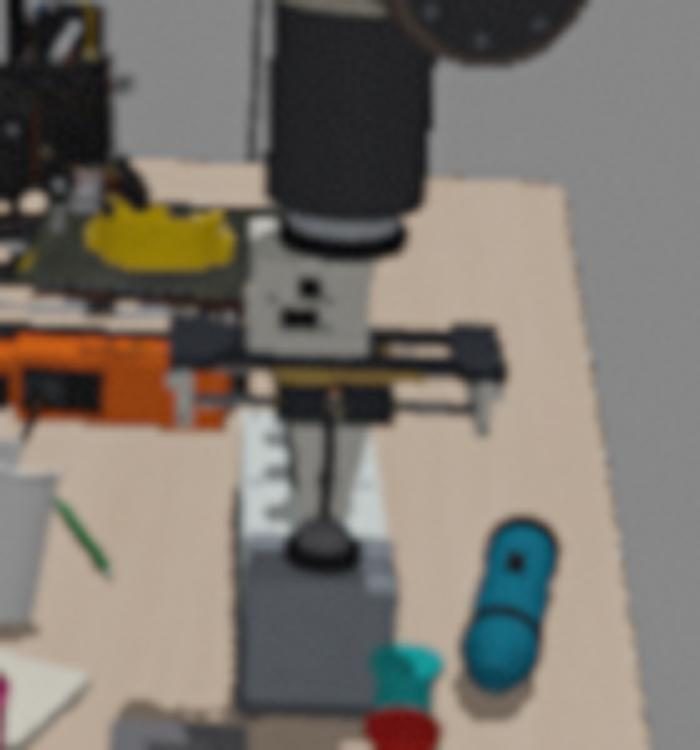

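```bash
python3 -m handwheel '[{"dx":0.0004,"dy":-0.0004,"dz":-0.002,"rx":0,"ry":0,"rz":0,"fingers":0.0},{"dx":0,"dy":0,"dz":-0.002,"rx":0,"ry":0,"rz":0,"fingers":0.0},{"dx":0,"dy":0,"dz":-0.002,"rx":0,"ry":0,"rz":0,"fingers":0.0},{"dx":0,"dy":0,"dz":-0.002,"rx":0,"ry":0,"rz":0,"fingers":0.0},{"dx":0,"dy":0,"dz":-0.002,"rx":0,"ry":0,"rz":0,"fingers":0.0},{"dx":0,"dy":0,"dz":-0.002,"rx":0,"ry":0,"rz":0,"fingers":0.0},{"dx":0,"dy":0,"dz":-0.002,"rx":0,"ry":0,"rz":0,"fingers":0.0},{"dx":0,"dy":0,"dz":0,"rx":0,"ry":0,"rz":0,"fingers":0.0},{"dx":0,"dy":0,"dz":0,"rx":0,"ry":0,"rz":0,"fingers":0.0},{"dx":0,"dy":0,"dz":0,"rx":0,"ry":0,"rz":0,"fingers":0.0}]' 30
python3 - <<'E'
from h import *
rem(.4711,-.0783,.13,.079)
E
```

```text
clock: 41.85
tool_pos: [0.4713, -0.0783, 0.2907]
tcp_rot: [-2.307, 2.127, -0.004]
ft_force: [-0.8, 0.3, 3.8]
grip_width: 0.0005
t 41.85 grasp [ 0.472  -0.0781  0.1317] d [-0.0009 -0.0002 -0.0017] rot [-0.0013  0.0043 -0.002 ] w 0.0005 f [-0.8  0.3  3.8]
```

```bash
python3 -m handwheel '[{"dx":0,"dy":0,"dz":-0.002,"rx":0,"ry":0,"rz":0,"fingers":0.0},{"dx":0,"dy":0,"dz":-0.002,"rx":0,"ry":0,"rz":0,"fingers":0.0},{"dx":0,"dy":0,"dz":-0.002,"rx":0,"ry":0,"rz":0,"fingers":0.0},{"dx":0,"dy":0,"dz":-0.002,"rx":0,"ry":0,"rz":0,"fingers":0.0},{"dx":0,"dy":0,"dz":-0.001,"rx":0,"ry":0,"rz":0,"fingers":0.0},{"dx":0,"dy":0,"dz":-0.001,"rx":0,"ry":0,"rz":0,"fingers":0.0},{"dx":0,"dy":0,"dz":-0.001,"rx":0,"ry":0,"rz":0,"fingers":0.0},{"dx":0,"dy":0,"dz":-0.001,"rx":0,"ry":0,"rz":0,"fingers":0.0},{"dx":0,"dy":0,"dz":-0.001,"rx":0,"ry":0,"rz":0,"fingers":0.0},{"dx":0,"dy":0,"dz":-0.001,"rx":0,"ry":0,"rz":0,"fingers":0.0}]' 30
python3 - <<'E'
from h import *
rem(.4711,-.0783,.13,.079)
E
```

```text
clock: 42.68
tool_pos: [0.4706, -0.078, 0.2882]
tcp_rot: [-2.31, 2.121, -0.011]
ft_force: [-6.0, 2.6, 17.4]
grip_width: 0.0
t 42.68 grasp [ 0.4721 -0.0781  0.1292] d [-0.001  -0.0002  0.0008] rot [ 0.0005  0.009  -0.0065] w 0.0 f [-6.   2.6 17.4]
```

```bash
python3 - <<'E'
from h import *
s=robot.snapshot("side")
zoom(s,335,140,395,215,8,"b.png")
for z in(.117,.11,.103): print(z,(proj("side",[.4711,-.0783+.016,z])-[335,140])*8)
E
```

```text
0.117 [229.87649896 380.22596299]
0.11 [228.7245617  397.52687399]
0.103 [227.57577347 414.75539164]
```

View pics/b.png

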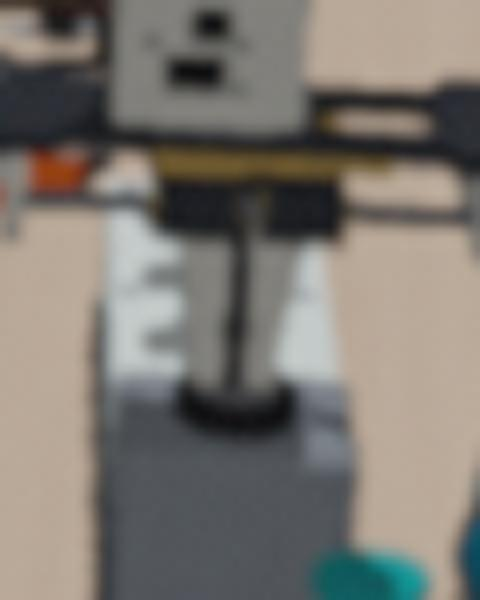

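```bash
python3 -m handwheel '[{"dx":0,"dy":0,"dz":0.002,"rx":0,"ry":0,"rz":0,"fingers":0.0},{"dx":0,"dy":0,"dz":0.001,"rx":0,"ry":0.003,"rz":0,"fingers":0.0},{"dx":0,"dy":0,"dz":0,"rx":0,"ry":0.003,"rz":0,"fingers":0.0},{"dx":0,"dy":0,"dz":0,"rx":0,"ry":0,"rz":0,"fingers":0.0},{"dx":0,"dy":0,"dz":0,"rx":0,"ry":0,"rz":0,"fingers":0.0},{"dx":0,"dy":0,"dz":0,"rx":0,"ry":0,"rz":0,"fingers":0.0},{"dx":0,"dy":0,"dz":0,"rx":0,"ry":0,"rz":0,"fingers":0.0},{"dx":0,"dy":0,"dz":0,"rx":0,"ry":0,"rz":0,"fingers":0.0},{"dx":0,"dy":0,"dz":0,"rx":0,"ry":0,"rz":0,"fingers":0.0},{"dx":0,"dy":0,"dz":0,"rx":0,"ry":0,"rz":0,"fingers":0.0}]' 30
python3 - <<'E'
from h import *
rem(.4711,-.0783,.13,.079)
E
```

```text
clock: 43.57
tool_pos: [0.4712, -0.078, 0.2915]
tcp_rot: [-2.312, 2.122, -0.006]
ft_force: [-1.4, -0.1, 4.2]
grip_width: 0.0003
t 43.57 grasp [ 0.472  -0.078   0.1325] d [-0.0009 -0.0003 -0.0025] rot [ 0.0003  0.005  -0.0068] w 0.0003 f [-1.4 -0.1  4.2]
```

```bash
python3 -m handwheel '[{"dx":0,"dy":0,"dz":0.002,"rx":0,"ry":0.002,"rz":0,"fingers":0.0},{"dx":0,"dy":0,"dz":0,"rx":0,"ry":0.002,"rz":0,"fingers":0.0},{"dx":0,"dy":0,"dz":0,"rx":0,"ry":0,"rz":0,"fingers":0.0},{"dx":0,"dy":0,"dz":0,"rx":0,"ry":0,"rz":0,"fingers":0.0},{"dx":0,"dy":0,"dz":0,"rx":0,"ry":0,"rz":0,"fingers":0.0},{"dx":0,"dy":0,"dz":0,"rx":0,"ry":0,"rz":0,"fingers":0.0},{"dx":0,"dy":0,"dz":0,"rx":0,"ry":0,"rz":0,"fingers":0.0},{"dx":0,"dy":0,"dz":0,"rx":0,"ry":0,"rz":0,"fingers":0.0},{"dx":0,"dy":0,"dz":0,"rx":0,"ry":0,"rz":0,"fingers":0.0},{"dx":0,"dy":0,"dz":0,"rx":0,"ry":0,"rz":0,"fingers":0.0}]' 30
python3 - <<'E'
from h import *
rem(.4711,-.0783,.13,.079)
E
```

```text
clock: 44.4
tool_pos: [0.4717, -0.078, 0.2937]
tcp_rot: [-2.314, 2.123, -0.002]
ft_force: [0.9, -0.1, 2.1]
grip_width: 0.0006
t 44.4 grasp [ 0.472  -0.078   0.1347] d [-0.0009 -0.0003 -0.0047] rot [ 0.0003  0.0018 -0.007 ] w 0.0006 f [ 0.9 -0.1  2.1]
```

```bash
python3 -m handwheel '[{"dx":0,"dy":0,"dz":0.001,"rx":0,"ry":0,"rz":0,"fingers":0.0},{"dx":0,"dy":0,"dz":0,"rx":0,"ry":0,"rz":0,"fingers":0.0},{"dx":0,"dy":0,"dz":0,"rx":0,"ry":0,"rz":0,"fingers":0.0},{"dx":0,"dy":0,"dz":0,"rx":0,"ry":0,"rz":0,"fingers":0.0},{"dx":0,"dy":0,"dz":0,"rx":0,"ry":0,"rz":0,"fingers":0.0},{"dx":0,"dy":0,"dz":0,"rx":0,"ry":0,"rz":0,"fingers":0.0},{"dx":0,"dy":0,"dz":0,"rx":0,"ry":0,"rz":0,"fingers":0.0},{"dx":0,"dy":0,"dz":0,"rx":0,"ry":0,"rz":0,"fingers":0.0},{"dx":0,"dy":0,"dz":0,"rx":0,"ry":0,"rz":0,"fingers":0.0},{"dx":0,"dy":0,"dz":0,"rx":0,"ry":0,"rz":0,"fingers":0.0}]' 30
python3 - <<'E'
from h import *
for _ in range(3): rem(.4711,-.0783,.13,.079);robot.snapshot("side")
E
```

```text
clock: 45.23
tool_pos: [0.4717, -0.078, 0.2946]
tcp_rot: [-2.314, 2.123, -0.002]
ft_force: [1.1, -1.4, 2.0]
grip_width: 0.0002
t 45.23 grasp [ 0.472  -0.078   0.1356] d [-0.0009 -0.0003 -0.0056] rot [ 0.0003  0.0018 -0.007 ] w 0.0002 f [ 1.1 -1.4  2. ]
t 45.28 grasp [ 0.472  -0.078   0.1356] d [-0.0009 -0.0003 -0.0056] rot [ 0.0003  0.0018 -0.007 ] w 0.0001 f [ 1.5 -0.5  1.1]
t 45.33 grasp [ 0.472  -0.078   0.1356] d [-0.0009 -0.0003 -0.0056] rot [ 0.0003  0.0018 -0.007 ] w 0.0006 f [ 1.  -0.3  2.1]
```

```bash
python3 -m handwheel '[{"dx":0,"dy":0,"dz":0.01,"rx":0,"ry":0,"rz":0,"fingers":0.0},{"dx":0,"dy":0,"dz":0.02,"rx":0,"ry":0,"rz":-0.005,"fingers":0.0},{"dx":0,"dy":0,"dz":0.025,"rx":0,"ry":0,"rz":0,"fingers":0.06},{"dx":0,"dy":-0.01,"dz":0.015,"rx":0,"ry":0,"rz":0,"fingers":0.06},{"dx":0.002,"dy":-0.02,"dz":0.004,"rx":0,"ry":0,"rz":0,"fingers":0.06},{"dx":0.002,"dy":-0.025,"dz":0,"rx":0,"ry":0,"rz":0,"fingers":0.06},{"dx":0.001,"dy":-0.015,"dz":0,"rx":0,"ry":0,"rz":0,"fingers":0.06},{"dx":0,"dy":-0.005,"dz":0,"rx":0,"ry":0,"rz":0,"fingers":0.06},{"dx":0,"dy":0,"dz":0,"rx":0,"ry":0,"rz":0,"fingers":0.06},{"dx":0,"dy":0,"dz":0,"rx":0,"ry":0,"rz":0,"fingers":0.06}]' 30
python3 - <<'E'
from h import *
rem(.4776,-.1591,.1185,.079)
s=robot.snapshot("side");t=robot.snapshot("top")
zoom(s,300,80,440,300,3,"b.png");zoom(t,205,130,505,260,2.6,"a.png")
np.save("t1.npy",t)
E
```

```text
clock: 46.22
tool_pos: [0.473, -0.1552, 0.3687]
tcp_rot: [2.305, -2.127, -0.011]
ft_force: [-0.1, 0.0, -0.8]
grip_width: 0.0483
t 46.22 grasp [ 0.4715 -0.1551  0.2097] d [ 0.0061 -0.004  -0.0912] rot [-0.0006 -0.0089 -0.0013] w 0.0483 f [-0.1  0.  -0.8]
```

View pics/b.png

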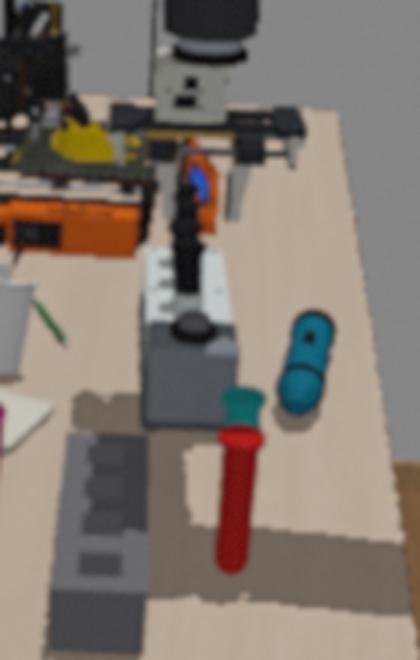

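View pics/a.png

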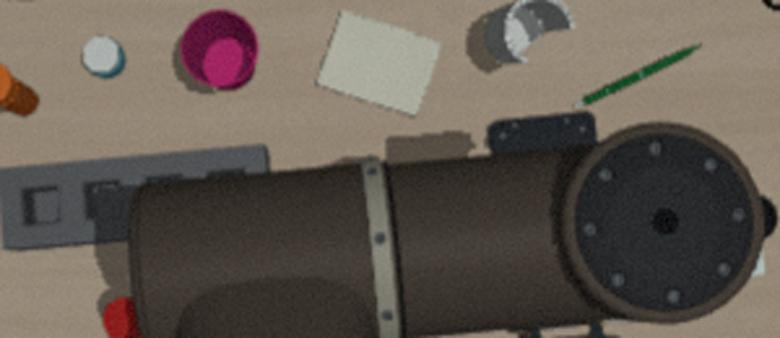

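```bash
python3 - <<'E'
from h import *
t=np.mean([robot.snapshot("top").astype(float) for _ in range(4)],0).astype(np.uint8)
np.save("t2.npy",t);zoom(t,195,180,320,240,6,"rk2.png")
E
```

```text
(no output)
```

View pics/rk2.png

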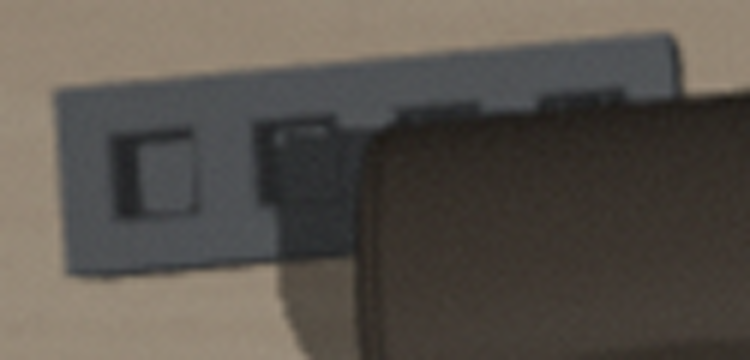

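```bash
cat >> h.py <<'E'
from scipy.optimize import least_squares
def z2p(p,f,l,t): return (np.array(p)+.5)/f-.5+np.array([l,t])
def R2(a): return np.array([[np.cos(a),-np.sin(a)],[np.sin(a),np.cos(a)]])
def fitrack(obs,f,l,t,x0=(.53,.19,.067)):
    # obs: list of (zoompx, (x,y) model)
    P=np.array([z2p(o[0],f,l,t) for o in obs]);M=np.array([o[1] for o in obs])
    fn=lambda v:(np.array([proj("top",[*(R2(v[2])@m+v[:2]),.06]) for m in M])-P).ravel()
    r=least_squares(fn,x0,loss="soft_l1");print("rack",r.x.round(4),"res mm",(r.fun.reshape(-1,2)*2.35).round(1).tolist())
    for i in range(4):print("hole",i,(R2(r.x[2])@[0,(1.5-i)*.058]+r.x[:2]).round(4))
def hc(i,sx,sy): return (sx*.0165,(1.5-i)*.058+sy*.0165)
E
python3 - <<'E'
from h import *
fitrack([((55,92),(.038,.125)),((70,274),(-.038,.125)),((673,35),(.038,-.125)),
((109,133),hc(0,1,1)),((192,127),hc(0,1,-1)),((199,213),hc(0,-1,-1)),((118,219),hc(0,-1,1)),
((254,122),hc(1,1,1)),((337,116),hc(1,1,-1)),((263,204),hc(1,-1,1)),((396,108),hc(2,1,1)),((480,102),hc(2,1,-1)),((538,95),hc(3,1,1)),((624,89),hc(3,1,-1))],6,195,180)
E
```

```text
rack [0.5326 0.1962 0.0689] res mm [[-0.0, -1.7], [-0.9, 0.8], [-0.2, -1.6], [1.0, 1.2], [0.3, 0.6], [-0.2, -1.0], [-0.4, -0.5], [0.2, 0.3], [-0.4, -0.2], [-1.0, 0.3], [0.7, 0.7], [-0.2, 0.1], [1.4, 0.6], [-0.1, -0.0]]
hole 0 [0.5266 0.283 ]
hole 1 [0.5306 0.2251]
hole 2 [0.5346 0.1673]
hole 3 [0.5386 0.1094]
```

```bash
python3 -m handwheel '[{"dx":0.0055,"dy":-0.004,"dz":0,"rx":0,"ry":-0.008,"rz":0,"fingers":0.06},{"dx":0,"dy":0,"dz":0,"rx":0,"ry":0,"rz":0,"fingers":0.06},{"dx":0,"dy":0,"dz":0,"rx":0,"ry":0,"rz":0,"fingers":0.06},{"dx":0,"dy":0,"dz":-0.002,"rx":0,"ry":0,"rz":0,"fingers":0.06},{"dx":0,"dy":0,"dz":-0.005,"rx":0,"ry":0,"rz":0,"fingers":0.06},{"dx":0,"dy":0,"dz":-0.003,"rx":0,"ry":0,"rz":0,"fingers":0.06},{"dx":0,"dy":0,"dz":0,"rx":0,"ry":0,"rz":0,"fingers":0.06},{"dx":0,"dy":0,"dz":0,"rx":0,"ry":0,"rz":0,"fingers":0.06},{"dx":0,"dy":0,"dz":0,"rx":0,"ry":0,"rz":0,"fingers":0.06},{"dx":0,"dy":0,"dz":0,"rx":0,"ry":0,"rz":0,"fingers":0.06}]' 30
python3 - <<'E'
from h import *
rem(.4776,-.1591,.1185,.079)
E
```

```text
clock: 47.35
tool_pos: [0.4794, -0.158, 0.3576]
tcp_rot: [-2.312, 2.126, 0.001]
ft_force: [0.7, -0.7, 0.7]
grip_width: 0.0602
t 47.35 grasp [ 0.4794 -0.1579  0.1986] d [-0.0018 -0.0012 -0.0801] rot [-0.0005 -0.     -0.0049] w 0.0602 f [ 0.7 -0.7  0.7]
```

```bash
python3 -m handwheel '[{"dx":-0.0016,"dy":-0.001,"dz":-0.005,"rx":0,"ry":0,"rz":-0.004,"fingers":0.06},{"dx":0,"dy":0,"dz":-0.012,"rx":0,"ry":0,"rz":0,"fingers":0.06},{"dx":0,"dy":0,"dz":-0.015,"rx":0,"ry":0,"rz":0,"fingers":0.06},{"dx":0,"dy":0,"dz":-0.015,"rx":0,"ry":0,"rz":0,"fingers":0.06},{"dx":0,"dy":0,"dz":-0.012,"rx":0,"ry":0,"rz":0,"fingers":0.06},{"dx":0,"dy":0,"dz":-0.007,"rx":0,"ry":0,"rz":0,"fingers":0.06},{"dx":0,"dy":0,"dz":-0.003,"rx":0,"ry":0,"rz":0,"fingers":0.06},{"dx":0,"dy":0,"dz":0,"rx":0,"ry":0,"rz":0,"fingers":0.06},{"dx":0,"dy":0,"dz":0,"rx":0,"ry":0,"rz":0,"fingers":0.06},{"dx":0,"dy":0,"dz":0,"rx":0,"ry":0,"rz":0,"fingers":0.06}]' 30
python3 - <<'E'
from h import *
rem(.4776,-.1591,.1185,.079)
E
```

```text
clock: 48.18
tool_pos: [0.4774, -0.1595, 0.2863]
tcp_rot: [-2.305, 2.131, -0.004]
ft_force: [0.5, 0.3, -0.0]
grip_width: 0.0598
t 48.18 grasp [ 0.478  -0.1595  0.1273] d [-0.0004  0.0004 -0.0088] rot [-0.0002  0.004   0.0007] w 0.0598 f [ 0.5  0.3 -0. ]
```

```bash
python3 -m handwheel '[{"dx":0,"dy":0,"dz":-0.005,"rx":0,"ry":0.003,"rz":0,"fingers":0.06},{"dx":0,"dy":0,"dz":-0.004,"rx":0,"ry":0,"rz":0,"fingers":0.06},{"dx":0,"dy":0,"dz":0,"rx":0,"ry":0,"rz":0,"fingers":0.06},{"dx":0,"dy":0,"dz":0,"rx":0,"ry":0,"rz":0,"fingers":0.02},{"dx":0,"dy":0,"dz":0,"rx":0,"ry":0,"rz":0,"fingers":0.02},{"dx":0,"dy":0,"dz":0,"rx":0,"ry":0,"rz":0,"fingers":0.02},{"dx":0,"dy":0,"dz":0,"rx":0,"ry":0,"rz":0,"fingers":0.02},{"dx":0,"dy":0,"dz":0,"rx":0,"ry":0,"rz":0,"fingers":0.02},{"dx":0,"dy":0,"dz":0,"rx":0,"ry":0,"rz":0,"fingers":0.02},{"dx":0,"dy":0,"dz":0,"rx":0,"ry":0,"rz":0,"fingers":0.02}]' 30
python3 - <<'E'
from h import *
rem(.4776,-.1591,.1185,.079)
t=np.mean([robot.snapshot("top").astype(float) for _ in range(3)],0).astype(np.uint8)
zoom(t,195,180,320,240,6,"rk3.png")
E
```

```text
clock: 49.02
tool_pos: [0.478, -0.1595, 0.2785]
tcp_rot: [-2.305, 2.13, -0.005]
ft_force: [-0.1, 0.4, -0.3]
grip_width: 0.0313
t 49.02 grasp [ 0.4787 -0.1595  0.1195] d [-0.0011  0.0004 -0.001 ] rot [-0.0002  0.0044  0.0005] w 0.0313 f [-0.1  0.4 -0.3]
```

View pics/rk3.png

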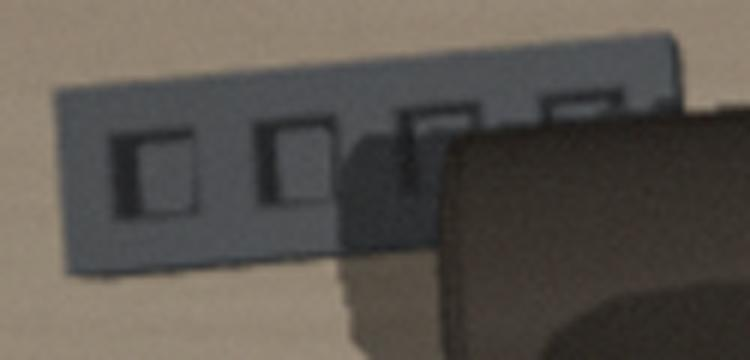

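```bash
python3 -m handwheel '[{"dx":0,"dy":0,"dz":0.008,"rx":0,"ry":0.003,"rz":0,"fingers":0.02},{"dx":0,"dy":0,"dz":0.015,"rx":0,"ry":0,"rz":0,"fingers":0.02},{"dx":0,"dy":0,"dz":0.02,"rx":0,"ry":0,"rz":0,"fingers":0.02},{"dx":0,"dy":0,"dz":0.025,"rx":0,"ry":0,"rz":0,"fingers":0.02},{"dx":0,"dy":0,"dz":0.025,"rx":0,"ry":0,"rz":0,"fingers":0.02},{"dx":0,"dy":0.01,"dz":0.025,"rx":0,"ry":0,"rz":0,"fingers":0.02},{"dx":0.002,"dy":0.02,"dz":0.012,"rx":0,"ry":0,"rz":0,"fingers":0.02},{"dx":0.003,"dy":0.03,"dz":0.003,"rx":0,"ry":0,"rz":0,"fingers":0.02},{"dx":0.003,"dy":0.035,"dz":0,"rx":0,"ry":0,"rz":0,"fingers":0.02},{"dx":0.004,"dy":0.04,"dz":0,"rx":0,"ry":0,"rz":0,"fingers":0.02}]' 30
python3 - <<'E'
from h import *
rem(.5266,.283,.26,.069)
s=robot.snapshot("side")
zoom(s,300,80,440,300,3,"b.png")
E
```

```text
clock: 50.0
tool_pos: [0.4876, -0.0254, 0.4231]
tcp_rot: [-2.296, 2.142, -0.001]
ft_force: [1.0, 0.1, -1.9]
grip_width: 0.0311
t 50.0 grasp [ 0.4878 -0.0253  0.2641] d [ 0.0388  0.3083 -0.0041] rot [-0.0009  0.0013 -0.0004] w 0.0311 f [ 1.   0.1 -1.9]
```

View pics/b.png

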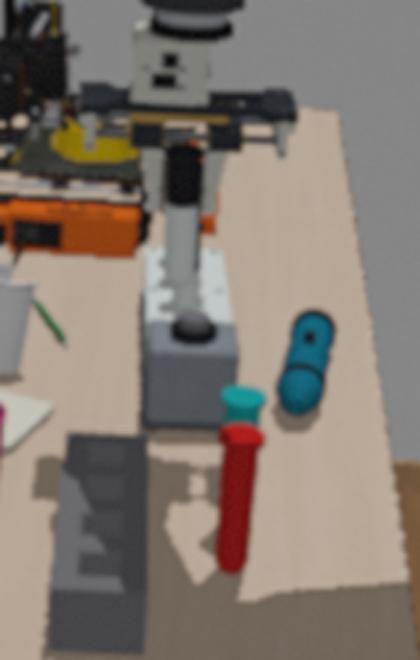

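```bash
python3 -m handwheel '[{"dx":0.005,"dy":0.041,"dz":0,"rx":0,"ry":0,"rz":0,"fingers":0.02},{"dx":0.005,"dy":0.041,"dz":0,"rx":0,"ry":0,"rz":0,"fingers":0.02},{"dx":0.005,"dy":0.041,"dz":0,"rx":0,"ry":0,"rz":0,"fingers":0.02},{"dx":0.005,"dy":0.041,"dz":0,"rx":0,"ry":0,"rz":0,"fingers":0.02},{"dx":0.005,"dy":0.041,"dz":0,"rx":0,"ry":0,"rz":0,"fingers":0.02},{"dx":0.005,"dy":0.04,"dz":0,"rx":0,"ry":0,"rz":0,"fingers":0.02},{"dx":0.004,"dy":0.03,"dz":0,"rx":0,"ry":0,"rz":0,"fingers":0.02},{"dx":0.002,"dy":0.015,"dz":0,"rx":0,"ry":0,"rz":0,"fingers":0.02},{"dx":0,"dy":0.005,"dz":0,"rx":0,"ry":0,"rz":0,"fingers":0.02},{"dx":0,"dy":0,"dz":0,"rx":0,"ry":0,"rz":0,"fingers":0.02}]' 30
python3 - <<'E'
from h import *
rem(.5266,.283,.1065,.069)
E
```

```text
clock: 50.88
tool_pos: [0.5204, 0.2835, 0.429]
tcp_rot: [-2.3, 2.129, -0.002]
ft_force: [0.6, 0.0, -1.1]
grip_width: 0.0313
t 50.88 grasp [0.5214 0.2842 0.27  ] d [ 0.0052 -0.0012 -0.1635] rot [-0.0046  0.0063 -0.0084] w 0.0313 f [ 0.6  0.  -1.1]
```

```bash
python3 -m handwheel '[{"dx":0.004,"dy":0.003,"dz":-0.01,"rx":-0.004,"ry":0.006,"rz":-0.008,"fingers":0.02},{"dx":0,"dy":0.003,"dz":-0.02,"rx":0,"ry":0,"rz":0,"fingers":0.02},{"dx":0,"dy":0,"dz":-0.02,"rx":0,"ry":0,"rz":0,"fingers":0.02},{"dx":0,"dy":0,"dz":-0.018,"rx":0,"ry":0,"rz":0,"fingers":0.02},{"dx":0,"dy":0,"dz":-0.01,"rx":0,"ry":0,"rz":0,"fingers":0.02},{"dx":0,"dy":0,"dz":-0.004,"rx":0,"ry":0,"rz":0,"fingers":0.02},{"dx":0,"dy":0,"dz":0,"rx":0,"ry":0,"rz":0,"fingers":0.02},{"dx":0,"dy":0,"dz":0,"rx":0,"ry":0,"rz":0,"fingers":0.02},{"dx":0,"dy":0,"dz":0,"rx":0,"ry":0,"rz":0,"fingers":0.02},{"dx":0,"dy":0,"dz":0,"rx":0,"ry":0,"rz":0,"fingers":0.02}]' 30
python3 - <<'E'
from h import *
rem(.5266,.283,.1065,.069)
E
```

```text
clock: 51.72
tool_pos: [0.526, 0.2806, 0.3453]
tcp_rot: [-2.285, 2.155, 0.0]
ft_force: [0.0, 0.3, -1.2]
grip_width: 0.0311
t 51.72 grasp [0.526  0.2807 0.1863] d [ 0.0006  0.0023 -0.0798] rot [-0.0006  0.0005  0.0101] w 0.0311 f [ 0.   0.3 -1.2]
```

```bash
python3 -m handwheel '[{"dx":0.0005,"dy":0.002,"dz":-0.003,"rx":0,"ry":0,"rz":0.009,"fingers":0.02},{"dx":0,"dy":0,"dz":-0.006,"rx":0,"ry":0,"rz":0,"fingers":0.02},{"dx":0,"dy":0,"dz":-0.003,"rx":0,"ry":0,"rz":0,"fingers":0.02},{"dx":0,"dy":0,"dz":0,"rx":0,"ry":0,"rz":0,"fingers":0.02},{"dx":0,"dy":0,"dz":0,"rx":0,"ry":0,"rz":0,"fingers":0.02},{"dx":0,"dy":0,"dz":0,"rx":0,"ry":0,"rz":0,"fingers":0.02},{"dx":0,"dy":0,"dz":0,"rx":0,"ry":0,"rz":0,"fingers":0.02},{"dx":0,"dy":0,"dz":0,"rx":0,"ry":0,"rz":0,"fingers":0.02},{"dx":0,"dy":0,"dz":0,"rx":0,"ry":0,"rz":0,"fingers":0.02},{"dx":0,"dy":0,"dz":0,"rx":0,"ry":0,"rz":0,"fingers":0.02}]' 30
python3 - <<'E'
from h import *
rem(.5266,.283,.1065,.069)
s=robot.snapshot("side")
zoom(s,290,140,390,300,4.5,"b.png")
E
```

```text
clock: 52.55
tool_pos: [0.5268, 0.2836, 0.3346]
tcp_rot: [-2.294, 2.139, -0.0]
ft_force: [0.1, -0.5, -0.9]
grip_width: 0.0309
t 52.55 grasp [0.5274 0.2842 0.1756] d [-0.0008 -0.0012 -0.0691] rot [-0.0035  0.0037 -0.0009] w 0.0309 f [ 0.1 -0.5 -0.9]
```

View pics/b.png

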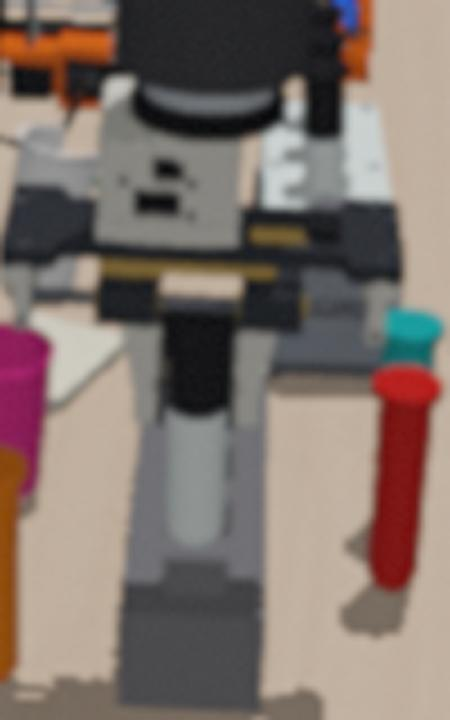

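```bash
python3 -m handwheel '[{"dx":-0.0006,"dy":-0.001,"dz":-0.003,"rx":-0.003,"ry":0.003,"rz":0,"fingers":0.02},{"dx":0,"dy":0,"dz":-0.004,"rx":0,"ry":0,"rz":0,"fingers":0.02},{"dx":0,"dy":0,"dz":-0.005,"rx":0,"ry":0,"rz":0,"fingers":0.02},{"dx":0,"dy":0,"dz":-0.005,"rx":0,"ry":0,"rz":0,"fingers":0.02},{"dx":0,"dy":0,"dz":-0.005,"rx":0,"ry":0,"rz":0,"fingers":0.02},{"dx":0,"dy":0,"dz":-0.004,"rx":0,"ry":0,"rz":0,"fingers":0.02},{"dx":0,"dy":0,"dz":-0.004,"rx":0,"ry":0,"rz":0,"fingers":0.02},{"dx":0,"dy":0,"dz":-0.003,"rx":0,"ry":0,"rz":0,"fingers":0.02},{"dx":0,"dy":0,"dz":-0.001,"rx":0,"ry":0,"rz":0,"fingers":0.02},{"dx":0,"dy":0,"dz":0,"rx":0,"ry":0,"rz":0,"fingers":0.02}]' 30
python3 - <<'E'
from h import *
rem(.5266,.283,.1065,.069)
E
```

```text
clock: 53.43
tool_pos: [0.5259, 0.2822, 0.2959]
tcp_rot: [2.296, -2.142, -0.0]
ft_force: [0.4, -0.4, -0.9]
grip_width: 0.0314
t 53.43 grasp [0.5258 0.2821 0.1369] d [ 0.0008  0.0009 -0.0304] rot [ 0.0009 -0.0009 -0.0006] w 0.0314 f [ 0.4 -0.4 -0.9]
```

```bash
python3 -m handwheel '[{"dx":0.0006,"dy":0.0006,"dz":-0.004,"rx":0,"ry":0,"rz":0,"fingers":0.02},{"dx":0,"dy":0,"dz":-0.005,"rx":0,"ry":0,"rz":0,"fingers":0.02},{"dx":0,"dy":0,"dz":-0.005,"rx":0,"ry":0,"rz":0,"fingers":0.02},{"dx":0,"dy":0,"dz":-0.005,"rx":0,"ry":0,"rz":0,"fingers":0.02},{"dx":0,"dy":0,"dz":-0.004,"rx":0,"ry":0,"rz":0,"fingers":0.02},{"dx":0,"dy":0,"dz":-0.003,"rx":0,"ry":0,"rz":0,"fingers":0.02},{"dx":0,"dy":0,"dz":-0.001,"rx":0,"ry":0,"rz":0,"fingers":0.02},{"dx":0,"dy":0,"dz":0,"rx":0,"ry":0,"rz":0,"fingers":0.02},{"dx":0,"dy":0,"dz":0,"rx":0,"ry":0,"rz":0,"fingers":0.02},{"dx":0,"dy":0,"dz":0,"rx":0,"ry":0,"rz":0,"fingers":0.02}]' 30
python3 - <<'E'
from h import *
rem(.5266,.283,.1065,.069)
E
```

```text
clock: 54.27
tool_pos: [0.5267, 0.283, 0.2661]
tcp_rot: [2.297, -2.142, 0.0]
ft_force: [0.4, 0.5, -1.6]
grip_width: 0.0311
t 54.27 grasp [0.5267 0.2828 0.1071] d [-0.0001  0.0002 -0.0006] rot [ 0.0008 -0.0006 -0.0007] w 0.0311 f [ 0.4  0.5 -1.6]
```

```bash
python3 -m handwheel '[{"dx":0,"dy":0,"dz":-0.0005,"rx":0,"ry":0,"rz":0,"fingers":0.06},{"dx":0,"dy":0,"dz":0,"rx":0,"ry":0,"rz":0,"fingers":0.06},{"dx":0,"dy":0,"dz":0,"rx":0,"ry":0,"rz":0,"fingers":0.06},{"dx":0,"dy":0,"dz":0.005,"rx":0,"ry":0,"rz":0,"fingers":0.06},{"dx":0,"dy":0,"dz":0.015,"rx":0,"ry":0,"rz":0,"fingers":0.06},{"dx":0,"dy":0,"dz":0.02,"rx":0,"ry":0,"rz":0,"fingers":0.06},{"dx":0,"dy":0,"dz":0.025,"rx":0,"ry":0,"rz":0,"fingers":0.06},{"dx":0,"dy":-0.005,"dz":0.025,"rx":0,"ry":0,"rz":0,"fingers":0.06},{"dx":0,"dy":-0.02,"dz":0.015,"rx":0,"ry":0,"rz":0,"fingers":0.06},{"dx":-0.002,"dy":-0.03,"dz":0.003,"rx":0,"ry":0,"rz":0,"fingers":0.06}]' 30
python3 - <<'E'
from h import *
rem(.4822,-.2169,.21,.079)
s=robot.snapshot("side")
zoom(s,290,140,390,300,4.5,"b.png")
E
```

```text
clock: 55.1
tool_pos: [0.525, 0.2302, 0.3803]
tcp_rot: [2.302, -2.137, 0.003]
ft_force: [1.3, 0.0, 0.5]
grip_width: 0.0598
t 55.1 grasp [0.5252 0.2299 0.2213] d [-0.043  -0.4468 -0.0113] rot [0.0016 0.0013 0.0047] w 0.0598 f [1.3 0.  0.5]
```

View pics/b.png

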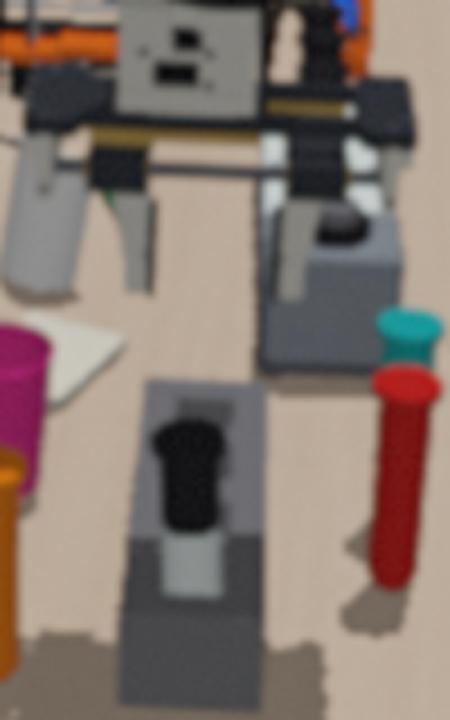

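```bash
python3 -m handwheel '[{"dx":-0.004,"dy":-0.04,"dz":0,"rx":0,"ry":0,"rz":0.002,"fingers":0.06},{"dx":-0.004,"dy":-0.041,"dz":0,"rx":0,"ry":0,"rz":0.002,"fingers":0.06},{"dx":-0.004,"dy":-0.041,"dz":0,"rx":0,"ry":0,"rz":0,"fingers":0.06},{"dx":-0.004,"dy":-0.041,"dz":0,"rx":0,"ry":0,"rz":0,"fingers":0.06},{"dx":-0.004,"dy":-0.041,"dz":0,"rx":0,"ry":0,"rz":0,"fingers":0.06},{"dx":-0.004,"dy":-0.041,"dz":0,"rx":0,"ry":0,"rz":0,"fingers":0.06},{"dx":-0.004,"dy":-0.041,"dz":0,"rx":0,"ry":0,"rz":0,"fingers":0.06},{"dx":-0.004,"dy":-0.041,"dz":0,"rx":0,"ry":0,"rz":0,"fingers":0.06},{"dx":-0.004,"dy":-0.041,"dz":0,"rx":0,"ry":0,"rz":0,"fingers":0.06},{"dx":-0.003,"dy":-0.035,"dz":0,"rx":0,"ry":0,"rz":0,"fingers":0.06}]' 30
python3 - <<'E'
from h import *
rem(.4822,-.2169,.21,.079)
E
```

```text
clock: 55.98
tool_pos: [0.4803, -0.1804, 0.3894]
tcp_rot: [-2.306, 2.116, -0.015]
ft_force: [1.5, 0.2, 1.5]
grip_width: 0.0598
t 55.98 grasp [ 0.4828 -0.18    0.2304] d [-0.0006 -0.0369 -0.0204] rot [-0.0023  0.0154 -0.0068] w 0.0598 f [1.5 0.2 1.5]
```

```bash
python3 -m handwheel '[{"dx":0,"dy":-0.02,"dz":-0.003,"rx":-0.002,"ry":0.014,"rz":-0.006,"fingers":0.06},{"dx":0,"dy":-0.01,"dz":-0.005,"rx":0,"ry":0,"rz":0,"fingers":0.06},{"dx":0,"dy":-0.003,"dz":-0.008,"rx":0,"ry":0,"rz":0,"fingers":0.06},{"dx":0,"dy":0,"dz":-0.006,"rx":0,"ry":0,"rz":0,"fingers":0.06},{"dx":0,"dy":0,"dz":-0.002,"rx":0,"ry":0,"rz":0,"fingers":0.06},{"dx":0,"dy":0,"dz":0,"rx":0,"ry":0,"rz":0,"fingers":0.06},{"dx":0,"dy":0,"dz":0,"rx":0,"ry":0,"rz":0,"fingers":0.06},{"dx":0,"dy":0,"dz":0,"rx":0,"ry":0,"rz":0,"fingers":0.06},{"dx":0,"dy":0,"dz":0,"rx":0,"ry":0,"rz":0,"fingers":0.06},{"dx":0,"dy":0,"dz":0,"rx":0,"ry":0,"rz":0,"fingers":0.06}]' 30
python3 - <<'E'
from h import *
rem(.4822,-.2169,.1185,.079)
E
```

```text
clock: 56.82
tool_pos: [0.4784, -0.2184, 0.3673]
tcp_rot: [-2.302, 2.134, -0.007]
ft_force: [0.4, -0.4, 0.3]
grip_width: 0.0603
t 56.82 grasp [ 0.4792 -0.2185  0.2083] d [ 0.003   0.0016 -0.0898] rot [0.0007 0.0052 0.0034] w 0.0603 f [ 0.4 -0.4  0.3]
```

```bash
python3 -m handwheel '[{"dx":0.003,"dy":0.0015,"dz":-0.005,"rx":0,"ry":0.005,"rz":0.003,"fingers":0.06},{"dx":0,"dy":0,"dz":-0.012,"rx":0,"ry":0,"rz":0,"fingers":0.06},{"dx":0,"dy":0,"dz":-0.015,"rx":0,"ry":0,"rz":0,"fingers":0.06},{"dx":0,"dy":0,"dz":-0.016,"rx":0,"ry":0,"rz":0,"fingers":0.06},{"dx":0,"dy":0,"dz":-0.014,"rx":0,"ry":0,"rz":0,"fingers":0.06},{"dx":0,"dy":0,"dz":-0.008,"rx":0,"ry":0,"rz":0,"fingers":0.06},{"dx":0,"dy":0,"dz":-0.004,"rx":0,"ry":0,"rz":0,"fingers":0.06},{"dx":0,"dy":0,"dz":0,"rx":0,"ry":0,"rz":0,"fingers":0.06},{"dx":0,"dy":0,"dz":0,"rx":0,"ry":0,"rz":0,"fingers":0.06},{"dx":0,"dy":0,"dz":0,"rx":0,"ry":0,"rz":0,"fingers":0.06}]' 30
python3 - <<'E'
from h import *
rem(.4822,-.2169,.1185,.079)
E
```

```text
clock: 57.65
tool_pos: [0.4841, -0.2148, 0.2915]
tcp_rot: [-2.311, 2.126, -0.006]
ft_force: [-0.6, 0.5, -0.0]
grip_width: 0.0599
t 57.65 grasp [ 0.4847 -0.215   0.1325] d [-0.0025 -0.0019 -0.014 ] rot [ 0.0018  0.0038 -0.0044] w 0.0599 f [-0.6  0.5 -0. ]
```

```bash
python3 -m handwheel '[{"dx":-0.0022,"dy":-0.0016,"dz":-0.006,"rx":0.001,"ry":0.003,"rz":-0.004,"fingers":0.06},{"dx":0,"dy":0,"dz":-0.006,"rx":0,"ry":0,"rz":0,"fingers":0.06},{"dx":0,"dy":0,"dz":-0.001,"rx":0,"ry":0,"rz":0,"fingers":0.06},{"dx":0,"dy":0,"dz":0,"rx":0,"ry":0,"rz":0,"fingers":0.06},{"dx":0,"dy":0,"dz":0,"rx":0,"ry":0,"rz":0,"fingers":0.02},{"dx":0,"dy":0,"dz":0,"rx":0,"ry":0,"rz":0,"fingers":0.02},{"dx":0,"dy":0,"dz":0,"rx":0,"ry":0,"rz":0,"fingers":0.02},{"dx":0,"dy":0,"dz":0,"rx":0,"ry":0,"rz":0,"fingers":0.02},{"dx":0,"dy":0,"dz":0,"rx":0,"ry":0,"rz":0,"fingers":0.02},{"dx":0,"dy":0,"dz":0,"rx":0,"ry":0,"rz":0,"fingers":0.02}]' 30
python3 - <<'E'
from h import *
rem(.4822,-.2169,.1185,.079)
t=np.mean([robot.snapshot("top").astype(float) for _ in range(3)],0).astype(np.uint8)
zoom(t,195,180,320,240,6,"rk3.png")
E
```

```text
clock: 58.48
tool_pos: [0.4824, -0.2168, 0.2796]
tcp_rot: [-2.306, 2.13, -0.007]
ft_force: [0.9, 0.3, -1.4]
grip_width: 0.0312
t 58.48 grasp [ 0.4831 -0.217   0.1206] d [-0.0009  0.0001 -0.0021] rot [0.0013 0.0049 0.    ] w 0.0312 f [ 0.9  0.3 -1.4]
```

View pics/rk3.png

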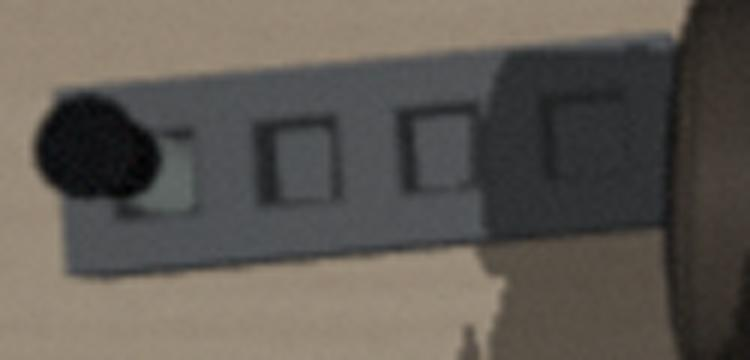

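```bash
python3 - <<'E'
from h import *
print(atz("top",z2p((87,146),6,195,180),.147))
fitrack([((55,91),(.038,.125)),((69,274),(-.038,.125)),((673,34),(.038,-.125)),
((254,122),hc(1,1,1)),((336,116),hc(1,1,-1)),((263,206),hc(1,-1,1)),((343,202),hc(1,-1,-1)),((396,108),hc(2,1,1)),((478,102),hc(2,1,-1)),((404,193),hc(2,-1,1)),((540,96),hc(3,1,1)),((624,90),hc(3,1,-1)),((552,180),hc(3,-1,1))],6,195,180)
E
```

```text
[0.53183884 0.28751337 0.147     ]
rack [0.5323 0.1961 0.0689] res mm [[0.1, -0.9], [-0.5, 1.2], [-0.1, -0.9], [0.3, 0.7], [0.1, 0.1], [-0.9, -0.2], [-0.2, -1.5], [0.8, 1.0], [0.7, 0.4], [0.2, -0.2], [0.7, 0.5], [-0.0, -0.1], [-1.3, -0.2]]
hole 0 [0.5263 0.2829]
hole 1 [0.5303 0.225 ]
hole 2 [0.5343 0.1672]
hole 3 [0.5382 0.1093]
```

```bash
python3 -m handwheel '[{"dx":0,"dy":0,"dz":0.008,"rx":0,"ry":0.003,"rz":0,"fingers":0.02},{"dx":0,"dy":0,"dz":0.015,"rx":0,"ry":0,"rz":0,"fingers":0.02},{"dx":0,"dy":0,"dz":0.02,"rx":0,"ry":0,"rz":0,"fingers":0.02},{"dx":0,"dy":0,"dz":0.025,"rx":0,"ry":0,"rz":0,"fingers":0.02},{"dx":0,"dy":0,"dz":0.025,"rx":0,"ry":0,"rz":0,"fingers":0.02},{"dx":0,"dy":0.01,"dz":0.025,"rx":0,"ry":0,"rz":0,"fingers":0.02},{"dx":0.002,"dy":0.02,"dz":0.012,"rx":0,"ry":0,"rz":0,"fingers":0.02},{"dx":0.003,"dy":0.03,"dz":0.003,"rx":0,"ry":0,"rz":0,"fingers":0.02},{"dx":0.003,"dy":0.035,"dz":0,"rx":0,"ry":0,"rz":0,"fingers":0.02},{"dx":0.004,"dy":0.04,"dz":0,"rx":0,"ry":0,"rz":0,"fingers":0.02}]' 30
python3 - <<'E'
from h import *
rem(.5304,.225,.26,.069)
s=robot.snapshot("side")
zoom(s,300,80,440,300,3,"b.png")
E
```

```text
clock: 59.47
tool_pos: [0.4922, -0.0827, 0.4242]
tcp_rot: [-2.298, 2.142, -0.004]
ft_force: [2.3, 0.1, -0.0]
grip_width: 0.0317
t 59.47 grasp [ 0.4925 -0.0829  0.2652] d [ 0.0379  0.3079 -0.0052] rot [ 0.0015  0.0018 -0.0011] w 0.0317 f [ 2.3  0.1 -0. ]
```

View pics/b.png

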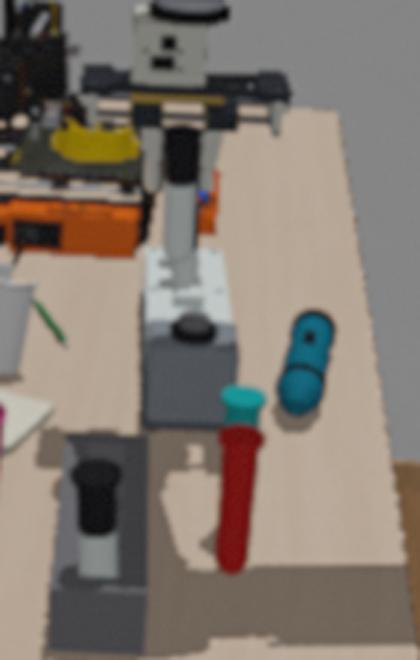

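```bash
python3 -m handwheel '[{"dx":0.005,"dy":0.041,"dz":0,"rx":0,"ry":0,"rz":0,"fingers":0.02},{"dx":0.005,"dy":0.041,"dz":0,"rx":0,"ry":0,"rz":0,"fingers":0.02},{"dx":0.005,"dy":0.041,"dz":0,"rx":0,"ry":0,"rz":0,"fingers":0.02},{"dx":0.005,"dy":0.041,"dz":0,"rx":0,"ry":0,"rz":0,"fingers":0.02},{"dx":0.005,"dy":0.041,"dz":0,"rx":0,"ry":0,"rz":0,"fingers":0.02},{"dx":0.005,"dy":0.04,"dz":0,"rx":0,"ry":0,"rz":0,"fingers":0.02},{"dx":0.004,"dy":0.03,"dz":0,"rx":0,"ry":0,"rz":0,"fingers":0.02},{"dx":0.003,"dy":0.015,"dz":0,"rx":0,"ry":0,"rz":0,"fingers":0.02},{"dx":0.001,"dy":0.006,"dz":0,"rx":0,"ry":0,"rz":0,"fingers":0.02},{"dx":0,"dy":0,"dz":0,"rx":0,"ry":0,"rz":0,"fingers":0.02}]' 30
python3 - <<'E'
from h import *
rem(.5304,.225,.1076,.069)
E
```

```text
clock: 60.35
tool_pos: [0.527, 0.2269, 0.4312]
tcp_rot: [-2.301, 2.129, -0.007]
ft_force: [0.5, -0.1, -0.9]
grip_width: 0.0315
t 60.35 grasp [0.5283 0.2272 0.2722] d [ 0.0021 -0.0022 -0.1646] rot [-0.002   0.0083 -0.0088] w 0.0315 f [ 0.5 -0.1 -0.9]
```

```bash
python3 -m handwheel '[{"dx":0.002,"dy":0.005,"dz":-0.01,"rx":-0.002,"ry":0.008,"rz":-0.008,"fingers":0.02},{"dx":0,"dy":0.001,"dz":-0.02,"rx":0,"ry":0,"rz":0,"fingers":0.02},{"dx":0,"dy":0,"dz":-0.02,"rx":0,"ry":0,"rz":0,"fingers":0.02},{"dx":0,"dy":0,"dz":-0.02,"rx":0,"ry":0,"rz":0,"fingers":0.02},{"dx":0,"dy":0,"dz":-0.014,"rx":0,"ry":0,"rz":0,"fingers":0.02},{"dx":0,"dy":0,"dz":-0.006,"rx":0,"ry":0,"rz":0,"fingers":0.02},{"dx":0,"dy":0,"dz":-0.002,"rx":0,"ry":0,"rz":0,"fingers":0.02},{"dx":0,"dy":0,"dz":0,"rx":0,"ry":0,"rz":0,"fingers":0.02},{"dx":0,"dy":0,"dz":0,"rx":0,"ry":0,"rz":0,"fingers":0.02},{"dx":0,"dy":0,"dz":0,"rx":0,"ry":0,"rz":0,"fingers":0.02}]' 30
python3 - <<'E'
from h import *
rem(.5304,.225,.1076,.069)
E
```

```text
clock: 61.18
tool_pos: [0.5292, 0.223, 0.3356]
tcp_rot: [2.282, -2.157, -0.002]
ft_force: [-0.2, 0.1, 0.2]
grip_width: 0.0312
t 61.18 grasp [0.5289 0.223  0.1766] d [ 0.0015  0.002  -0.069 ] rot [ 0.0004 -0.0019  0.0126] w 0.0312 f [-0.2  0.1  0.2]
```

```bash
python3 -m handwheel '[{"dx":0.0014,"dy":0.0018,"dz":0,"rx":0,"ry":-0.002,"rz":0.011,"fingers":0.02},{"dx":0,"dy":0,"dz":0,"rx":0,"ry":0,"rz":0,"fingers":0.02},{"dx":0,"dy":0,"dz":0,"rx":0,"ry":0,"rz":0,"fingers":0.02},{"dx":0,"dy":0,"dz":0,"rx":0,"ry":0,"rz":0,"fingers":0.02},{"dx":0,"dy":0,"dz":0,"rx":0,"ry":0,"rz":0,"fingers":0.02},{"dx":0,"dy":0,"dz":0,"rx":0,"ry":0,"rz":0,"fingers":0.02},{"dx":0,"dy":0,"dz":0,"rx":0,"ry":0,"rz":0,"fingers":0.02},{"dx":0,"dy":0,"dz":0,"rx":0,"ry":0,"rz":0,"fingers":0.02},{"dx":0,"dy":0,"dz":0,"rx":0,"ry":0,"rz":0,"fingers":0.02},{"dx":0,"dy":0,"dz":0,"rx":0,"ry":0,"rz":0,"fingers":0.02}]' 30
python3 - <<'E'
from h import *
rem(.5304,.225,.1076,.069)
s=robot.snapshot("side")
zoom(s,290,140,390,300,4.5,"b.png")
E
```

```text
clock: 62.02
tool_pos: [0.5314, 0.2257, 0.3391]
tcp_rot: [-2.293, 2.139, -0.002]
ft_force: [0.1, 0.1, -1.7]
grip_width: 0.0314
t 62.02 grasp [0.5321 0.2262 0.1801] d [-0.0017 -0.0012 -0.0725] rot [-0.0031  0.0049 -0.0005] w 0.0314 f [ 0.1  0.1 -1.7]
```

View pics/b.png

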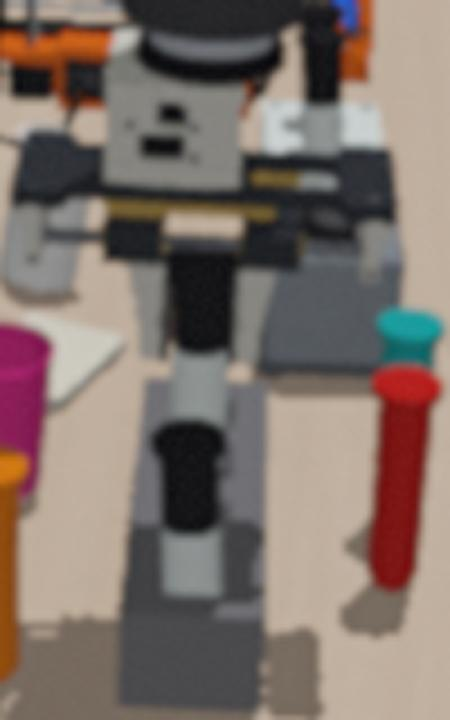

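```bash
python3 -m handwheel '[{"dx":-0.0013,"dy":-0.001,"dz":-0.003,"rx":-0.003,"ry":0.004,"rz":0,"fingers":0.02},{"dx":0,"dy":0,"dz":-0.005,"rx":0,"ry":0,"rz":0,"fingers":0.02},{"dx":0,"dy":0,"dz":-0.005,"rx":0,"ry":0,"rz":0,"fingers":0.02},{"dx":0,"dy":0,"dz":-0.005,"rx":0,"ry":0,"rz":0,"fingers":0.02},{"dx":0,"dy":0,"dz":-0.005,"rx":0,"ry":0,"rz":0,"fingers":0.02},{"dx":0,"dy":0,"dz":-0.004,"rx":0,"ry":0,"rz":0,"fingers":0.02},{"dx":0,"dy":0,"dz":-0.004,"rx":0,"ry":0,"rz":0,"fingers":0.02},{"dx":0,"dy":0,"dz":-0.003,"rx":0,"ry":0,"rz":0,"fingers":0.02},{"dx":0,"dy":0,"dz":-0.001,"rx":0,"ry":0,"rz":0,"fingers":0.02},{"dx":0,"dy":0,"dz":0,"rx":0,"ry":0,"rz":0,"fingers":0.02}]' 30
python3 - <<'E'
from h import *
rem(.5304,.225,.1076,.069)
E
```

```text
clock: 62.9
tool_pos: [0.5297, 0.2246, 0.2991]
tcp_rot: [2.296, -2.143, -0.0]
ft_force: [-0.5, 1.0, 0.5]
grip_width: 0.0311
t 62.9 grasp [0.5296 0.2245 0.1401] d [ 0.0008  0.0005 -0.0325] rot [ 0.0007 -0.0007 -0.0002] w 0.0311 f [-0.5  1.   0.5]
```

```bash
python3 -m handwheel '[{"dx":0.0006,"dy":0.0003,"dz":-0.004,"rx":0,"ry":0,"rz":0,"fingers":0.02},{"dx":0,"dy":0,"dz":-0.005,"rx":0,"ry":0,"rz":0,"fingers":0.02},{"dx":0,"dy":0,"dz":-0.005,"rx":0,"ry":0,"rz":0,"fingers":0.02},{"dx":0,"dy":0,"dz":-0.005,"rx":0,"ry":0,"rz":0,"fingers":0.02},{"dx":0,"dy":0,"dz":-0.005,"rx":0,"ry":0,"rz":0,"fingers":0.02},{"dx":0,"dy":0,"dz":-0.004,"rx":0,"ry":0,"rz":0,"fingers":0.02},{"dx":0,"dy":0,"dz":-0.002,"rx":0,"ry":0,"rz":0,"fingers":0.02},{"dx":0,"dy":0,"dz":-0.001,"rx":0,"ry":0,"rz":0,"fingers":0.02},{"dx":0,"dy":0,"dz":0,"rx":0,"ry":0,"rz":0,"fingers":0.02},{"dx":0,"dy":0,"dz":0,"rx":0,"ry":0,"rz":0,"fingers":0.02}]' 30
python3 - <<'E'
from h import *
rem(.5304,.225,.1076,.069)
E
```

```text
clock: 63.73
tool_pos: [0.5308, 0.2251, 0.2666]
tcp_rot: [-2.298, 2.142, -0.002]
ft_force: [-0.0, 0.2, -0.7]
grip_width: 0.031
t 63.73 grasp [0.531  0.225  0.1076] d [-0.0006  0.     -0.    ] rot [ 0.0009  0.001  -0.0013] w 0.031 f [-0.   0.2 -0.7]
```

```bash
python3 -m handwheel '[{"dx":0,"dy":0,"dz":-0.0005,"rx":0,"ry":0,"rz":0,"fingers":0.06},{"dx":0,"dy":0,"dz":0,"rx":0,"ry":0,"rz":0,"fingers":0.06},{"dx":0,"dy":0,"dz":0,"rx":0,"ry":0,"rz":0,"fingers":0.06},{"dx":0,"dy":0,"dz":0.005,"rx":0,"ry":0,"rz":0,"fingers":0.06},{"dx":0,"dy":0,"dz":0.015,"rx":0,"ry":0,"rz":0,"fingers":0.06},{"dx":0,"dy":0,"dz":0.02,"rx":0,"ry":0,"rz":0,"fingers":0.06},{"dx":0,"dy":0,"dz":0.025,"rx":0,"ry":0,"rz":0,"fingers":0.06},{"dx":0,"dy":-0.005,"dz":0.025,"rx":0,"ry":0,"rz":0,"fingers":0.06},{"dx":0,"dy":-0.02,"dz":0.015,"rx":0,"ry":0,"rz":0,"fingers":0.06},{"dx":-0.002,"dy":-0.03,"dz":0.003,"rx":0,"ry":0,"rz":0,"fingers":0.06}]' 30
python3 - <<'E'
from h import *
rem(.4867,-.2747,.21,.079)
s=robot.snapshot("side")
zoom(s,290,140,390,300,4.5,"b.png")
E
```

```text
clock: 64.57
tool_pos: [0.5288, 0.1718, 0.3781]
tcp_rot: [2.3, -2.135, 0.003]
ft_force: [0.8, -0.2, -0.1]
grip_width: 0.0598
t 64.57 grasp [0.5287 0.1711 0.2191] d [-0.042  -0.4458 -0.0091] rot [ 0.0041 -0.0008  0.0046] w 0.0598 f [ 0.8 -0.2 -0.1]
```

View pics/b.png

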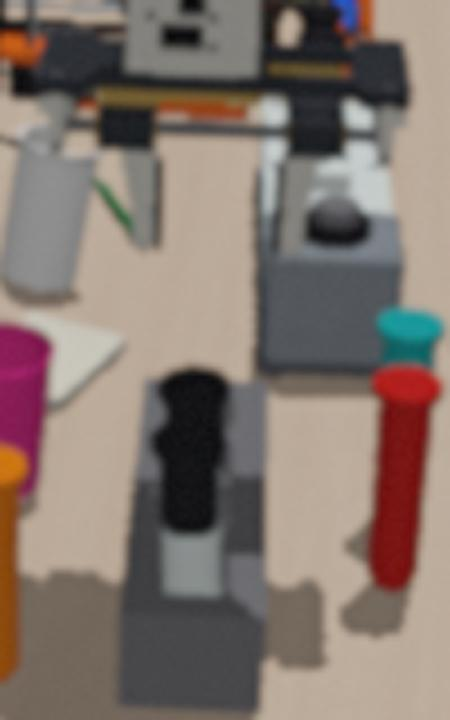

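```bash
python3 -m handwheel '[{"dx":-0.004,"dy":-0.04,"dz":0,"rx":0.004,"ry":0,"rz":0.002,"fingers":0.06},{"dx":-0.004,"dy":-0.041,"dz":0,"rx":0,"ry":0,"rz":0.002,"fingers":0.06},{"dx":-0.004,"dy":-0.041,"dz":0,"rx":0,"ry":0,"rz":0,"fingers":0.06},{"dx":-0.004,"dy":-0.041,"dz":0,"rx":0,"ry":0,"rz":0,"fingers":0.06},{"dx":-0.004,"dy":-0.041,"dz":0,"rx":0,"ry":0,"rz":0,"fingers":0.06},{"dx":-0.004,"dy":-0.041,"dz":0,"rx":0,"ry":0,"rz":0,"fingers":0.06},{"dx":-0.004,"dy":-0.041,"dz":0,"rx":0,"ry":0,"rz":0,"fingers":0.06},{"dx":-0.004,"dy":-0.041,"dz":0,"rx":0,"ry":0,"rz":0,"fingers":0.06},{"dx":-0.004,"dy":-0.041,"dz":0,"rx":0,"ry":0,"rz":0,"fingers":0.06},{"dx":-0.003,"dy":-0.035,"dz":0,"rx":0,"ry":0,"rz":0,"fingers":0.06}]' 30
python3 - <<'E'
from h import *
rem(.4867,-.2747,.21,.079)
E
```

```text
clock: 65.45
tool_pos: [0.4842, -0.2389, 0.3848]
tcp_rot: [-2.309, 2.119, -0.008]
ft_force: [1.0, -0.2, 1.2]
grip_width: 0.0599
t 65.45 grasp [ 0.4857 -0.2385  0.2258] d [ 0.001  -0.0362 -0.0158] rot [-0.0021  0.0093 -0.007 ] w 0.0599 f [ 1.  -0.2  1.2]
```

```bash
python3 -m handwheel '[{"dx":0.001,"dy":-0.02,"dz":-0.003,"rx":-0.002,"ry":0.009,"rz":-0.006,"fingers":0.06},{"dx":0.001,"dy":-0.01,"dz":-0.005,"rx":0,"ry":0,"rz":0,"fingers":0.06},{"dx":0.001,"dy":-0.002,"dz":-0.006,"rx":0,"ry":0,"rz":0,"fingers":0.06},{"dx":0,"dy":0,"dz":-0.004,"rx":0,"ry":0,"rz":0,"fingers":0.06},{"dx":0,"dy":0,"dz":0,"rx":0,"ry":0,"rz":0,"fingers":0.06},{"dx":0,"dy":0,"dz":0,"rx":0,"ry":0,"rz":0,"fingers":0.06},{"dx":0,"dy":0,"dz":0,"rx":0,"ry":0,"rz":0,"fingers":0.06},{"dx":0,"dy":0,"dz":0,"rx":0,"ry":0,"rz":0,"fingers":0.06},{"dx":0,"dy":0,"dz":0,"rx":0,"ry":0,"rz":0,"fingers":0.06},{"dx":0,"dy":0,"dz":0,"rx":0,"ry":0,"rz":0,"fingers":0.06}]' 30
python3 - <<'E'
from h import *
rem(.4867,-.2747,.1185,.079)
E
```

```text
clock: 66.28
tool_pos: [0.486, -0.2743, 0.3668]
tcp_rot: [-2.305, 2.133, -0.002]
ft_force: [-0.1, -0.6, -0.3]
grip_width: 0.06
t 66.28 grasp [ 0.4863 -0.2743  0.2078] d [ 0.0004 -0.0004 -0.0893] rot [0.0001 0.0013 0.0017] w 0.06 f [-0.1 -0.6 -0.3]
```

```bash
python3 -m handwheel '[{"dx":0,"dy":0,"dz":-0.005,"rx":0,"ry":0.001,"rz":0.001,"fingers":0.06},{"dx":0,"dy":0,"dz":-0.012,"rx":0,"ry":0,"rz":0,"fingers":0.06},{"dx":0,"dy":0,"dz":-0.015,"rx":0,"ry":0,"rz":0,"fingers":0.06},{"dx":0,"dy":0,"dz":-0.016,"rx":0,"ry":0,"rz":0,"fingers":0.06},{"dx":0,"dy":0,"dz":-0.014,"rx":0,"ry":0,"rz":0,"fingers":0.06},{"dx":0,"dy":0,"dz":-0.01,"rx":0,"ry":0,"rz":0,"fingers":0.06},{"dx":0,"dy":0,"dz":-0.006,"rx":0,"ry":0,"rz":0,"fingers":0.06},{"dx":0,"dy":0,"dz":-0.003,"rx":0,"ry":0,"rz":0,"fingers":0.06},{"dx":0,"dy":0,"dz":0,"rx":0,"ry":0,"rz":0,"fingers":0.06},{"dx":0,"dy":0,"dz":0,"rx":0,"ry":0,"rz":0,"fingers":0.06}]' 30
python3 - <<'E'
from h import *
rem(.4867,-.2747,.1185,.079)
E
```

```text
clock: 67.12
tool_pos: [0.4867, -0.2729, 0.2833]
tcp_rot: [-2.308, 2.127, -0.007]
ft_force: [1.2, -0.3, -0.1]
grip_width: 0.06
t 67.12 grasp [ 0.4876 -0.2732  0.1243] d [-0.0009 -0.0015 -0.0058] rot [ 0.0015  0.0051 -0.0025] w 0.06 f [ 1.2 -0.3 -0.1]
```

```bash
python3 -m handwheel '[{"dx":-0.0008,"dy":-0.001,"dz":-0.004,"rx":0.001,"ry":0.005,"rz":-0.002,"fingers":0.06},{"dx":0,"dy":0,"dz":-0.002,"rx":0,"ry":0,"rz":0,"fingers":0.06},{"dx":0,"dy":0,"dz":0,"rx":0,"ry":0,"rz":0,"fingers":0.06},{"dx":0,"dy":0,"dz":0,"rx":0,"ry":0,"rz":0,"fingers":0.06},{"dx":0,"dy":0,"dz":0,"rx":0,"ry":0,"rz":0,"fingers":0.02},{"dx":0,"dy":0,"dz":0,"rx":0,"ry":0,"rz":0,"fingers":0.02},{"dx":0,"dy":0,"dz":0,"rx":0,"ry":0,"rz":0,"fingers":0.02},{"dx":0,"dy":0,"dz":0,"rx":0,"ry":0,"rz":0,"fingers":0.02},{"dx":0,"dy":0,"dz":0,"rx":0,"ry":0,"rz":0,"fingers":0.02},{"dx":0,"dy":0,"dz":0,"rx":0,"ry":0,"rz":0,"fingers":0.02}]' 30
python3 - <<'E'
from h import *
rem(.4867,-.2747,.1185,.079)
t=np.mean([robot.snapshot("top").astype(float) for _ in range(3)],0).astype(np.uint8)
zoom(t,195,180,320,240,6,"rk3.png")
E
```

```text
clock: 67.95
tool_pos: [0.4868, -0.2744, 0.2796]
tcp_rot: [-2.307, 2.13, -0.007]
ft_force: [-0.4, -0.1, 0.1]
grip_width: 0.0309
t 67.95 grasp [ 0.4875 -0.2746  0.1206] d [-0.0008 -0.0001 -0.0021] rot [ 0.0016  0.0045 -0.0005] w 0.0309 f [-0.4 -0.1  0.1]
```

View pics/rk3.png

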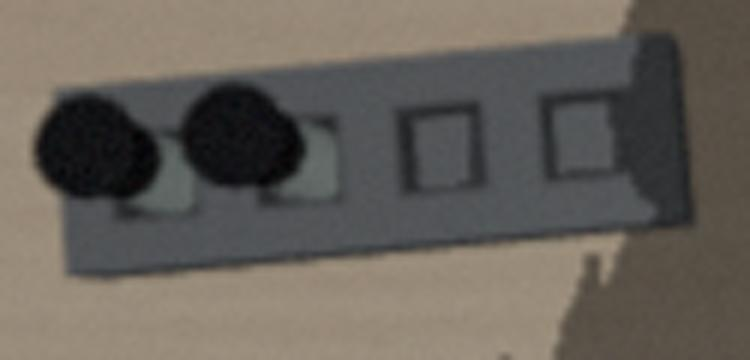

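```bash
python3 - <<'E'
from h import *
fitrack([((55,91),(.038,.125)),((69,274),(-.038,.125)),((674,35),(.038,-.125)),((691,224),(-.038,-.125)),
((396,108),hc(2,1,1)),((480,102),hc(2,1,-1)),((404,193),hc(2,-1,1)),((486,188),hc(2,-1,-1)),((540,96),hc(3,1,1)),((622,91),hc(3,1,-1)),((550,180),hc(3,-1,1))],6,195,180)
for c in((87,147),(237,134)):print(atz("top",z2p(c,6,195,180),.147).round(4))
E
```

```text
rack [0.5321 0.1962 0.0656] res mm [[0.1, -1.2], [-0.7, 0.9], [-0.4, -0.8], [-0.9, -0.7], [0.8, 1.1], [-0.0, 0.7], [0.1, -0.0], [0.1, -0.9], [0.8, 0.9], [0.8, -0.0], [-0.6, 0.1]]
hole 0 [0.5264 0.283 ]
hole 1 [0.5302 0.2251]
hole 2 [0.534  0.1672]
hole 3 [0.5378 0.1094]
[0.5315 0.2875 0.147 ]
[0.5351 0.2312 0.147 ]
```

```bash
python3 -m handwheel '[{"dx":0,"dy":0,"dz":0.008,"rx":0,"ry":0.003,"rz":0,"fingers":0.02},{"dx":0,"dy":0,"dz":0.015,"rx":0,"ry":0,"rz":0,"fingers":0.02},{"dx":0,"dy":0,"dz":0.02,"rx":0,"ry":0,"rz":0,"fingers":0.02},{"dx":0,"dy":0,"dz":0.025,"rx":0,"ry":0,"rz":0,"fingers":0.02},{"dx":0,"dy":0,"dz":0.025,"rx":0,"ry":0,"rz":0,"fingers":0.02},{"dx":0,"dy":0.01,"dz":0.025,"rx":0,"ry":0,"rz":0,"fingers":0.02},{"dx":0.002,"dy":0.02,"dz":0.012,"rx":0,"ry":0,"rz":0,"fingers":0.02},{"dx":0.003,"dy":0.03,"dz":0.003,"rx":0,"ry":0,"rz":0,"fingers":0.02},{"dx":0.003,"dy":0.035,"dz":0,"rx":0,"ry":0,"rz":0,"fingers":0.02},{"dx":0.004,"dy":0.04,"dz":0,"rx":0,"ry":0,"rz":0,"fingers":0.02}]' 30
python3 - <<'E'
from h import *
rem(.5341,.1672,.26,.067)
s=robot.snapshot("side")
zoom(s,300,60,440,280,3,"b.png")
E
```

```text
clock: 68.93
tool_pos: [0.4965, -0.1402, 0.4227]
tcp_rot: [2.297, -2.141, 0.001]
ft_force: [1.6, 0.4, -1.1]
grip_width: 0.0309
t 68.93 grasp [ 0.4964 -0.1404  0.2637] d [ 0.0377  0.3076 -0.0037] rot [ 0.0016 -0.0008 -0.0034] w 0.0309 f [ 1.6  0.4 -1.1]
```

View pics/b.png

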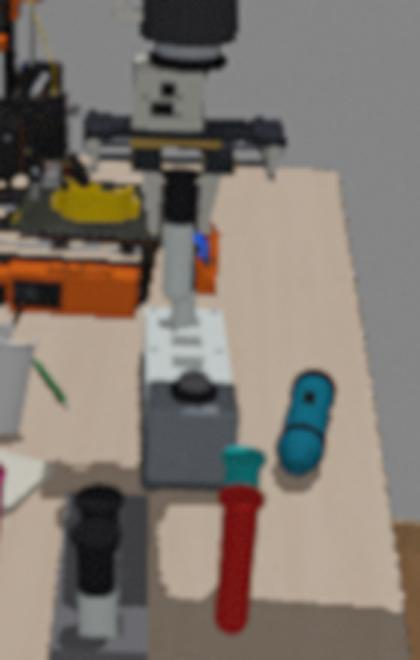

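```bash
python3 -m handwheel '[{"dx":0.005,"dy":0.041,"dz":0,"rx":0.001,"ry":0,"rz":-0.003,"fingers":0.02},{"dx":0.005,"dy":0.041,"dz":0,"rx":0,"ry":0,"rz":0,"fingers":0.02},{"dx":0.005,"dy":0.041,"dz":0,"rx":0,"ry":0,"rz":0,"fingers":0.02},{"dx":0.005,"dy":0.041,"dz":0,"rx":0,"ry":0,"rz":0,"fingers":0.02},{"dx":0.005,"dy":0.041,"dz":0,"rx":0,"ry":0,"rz":0,"fingers":0.02},{"dx":0.005,"dy":0.04,"dz":0,"rx":0,"ry":0,"rz":0,"fingers":0.02},{"dx":0.004,"dy":0.03,"dz":0,"rx":0,"ry":0,"rz":0,"fingers":0.02},{"dx":0.003,"dy":0.015,"dz":0,"rx":0,"ry":0,"rz":0,"fingers":0.02},{"dx":0.001,"dy":0.006,"dz":0,"rx":0,"ry":0,"rz":0,"fingers":0.02},{"dx":0,"dy":0,"dz":0,"rx":0,"ry":0,"rz":0,"fingers":0.02}]' 30
python3 - <<'E'
from h import *
rem(.5341,.1672,.1076,.067)
E
```

```text
clock: 69.82
tool_pos: [0.531, 0.1692, 0.4293]
tcp_rot: [-2.299, 2.134, -0.003]
ft_force: [0.2, -0.4, -1.3]
grip_width: 0.0309
t 69.82 grasp [0.5318 0.1696 0.2703] d [ 0.0023 -0.0024 -0.1627] rot [-0.0024  0.0047 -0.0073] w 0.0309 f [ 0.2 -0.4 -1.3]
```

```bash
python3 -m handwheel '[{"dx":0.002,"dy":0.006,"dz":-0.01,"rx":-0.002,"ry":0.004,"rz":-0.004,"fingers":0.02},{"dx":0,"dy":0.001,"dz":-0.02,"rx":0,"ry":0,"rz":0,"fingers":0.02},{"dx":0,"dy":0,"dz":-0.02,"rx":0,"ry":0,"rz":0,"fingers":0.02},{"dx":0,"dy":0,"dz":-0.02,"rx":0,"ry":0,"rz":0,"fingers":0.02},{"dx":0,"dy":0,"dz":-0.014,"rx":0,"ry":0,"rz":0,"fingers":0.02},{"dx":0,"dy":0,"dz":-0.005,"rx":0,"ry":0,"rz":0,"fingers":0.02},{"dx":0,"dy":0,"dz":0,"rx":0,"ry":0,"rz":0,"fingers":0.02},{"dx":0,"dy":0,"dz":0,"rx":0,"ry":0,"rz":0,"fingers":0.02},{"dx":0,"dy":0,"dz":0,"rx":0,"ry":0,"rz":0,"fingers":0.02},{"dx":0,"dy":0,"dz":0,"rx":0,"ry":0,"rz":0,"fingers":0.02}]' 30
python3 - <<'E'
from h import *
rem(.5341,.1672,.1076,.067)
E
```

```text
clock: 70.65
tool_pos: [0.5331, 0.167, 0.3365]
tcp_rot: [2.285, -2.155, 0.0]
ft_force: [-1.2, -0.5, -0.4]
grip_width: 0.0311
t 70.65 grasp [0.5331 0.167  0.1775] d [ 0.001   0.0002 -0.0699] rot [ 0.0005 -0.0001  0.0087] w 0.0311 f [-1.2 -0.5 -0.4]
```

```bash
python3 -m handwheel '[{"dx":0.0008,"dy":0,"dz":0,"rx":0,"ry":0,"rz":0.008,"fingers":0.02},{"dx":0,"dy":0,"dz":0,"rx":0,"ry":0,"rz":0,"fingers":0.02},{"dx":0,"dy":0,"dz":0,"rx":0,"ry":0,"rz":0,"fingers":0.02},{"dx":0,"dy":0,"dz":0,"rx":0,"ry":0,"rz":0,"fingers":0.02},{"dx":0,"dy":0,"dz":0,"rx":0,"ry":0,"rz":0,"fingers":0.02},{"dx":0,"dy":0,"dz":0,"rx":0,"ry":0,"rz":0,"fingers":0.02},{"dx":0,"dy":0,"dz":0,"rx":0,"ry":0,"rz":0,"fingers":0.02},{"dx":0,"dy":0,"dz":0,"rx":0,"ry":0,"rz":0,"fingers":0.02},{"dx":0,"dy":0,"dz":0,"rx":0,"ry":0,"rz":0,"fingers":0.02},{"dx":0,"dy":0,"dz":0,"rx":0,"ry":0,"rz":0,"fingers":0.02}]' 30
python3 - <<'E'
from h import *
rem(.5341,.1672,.1076,.067)
s=robot.snapshot("side")
zoom(s,290,140,390,300,4.5,"b.png")
E
```

```text
clock: 71.48
tool_pos: [0.5346, 0.1676, 0.3398]
tcp_rot: [-2.292, 2.141, -0.003]
ft_force: [0.0, 0.1, -0.8]
grip_width: 0.0308
t 71.48 grasp [0.5353 0.168  0.1808] d [-0.0012 -0.0008 -0.0732] rot [-0.0026  0.0046 -0.001 ] w 0.0308 f [ 0.   0.1 -0.8]
```

View pics/b.png

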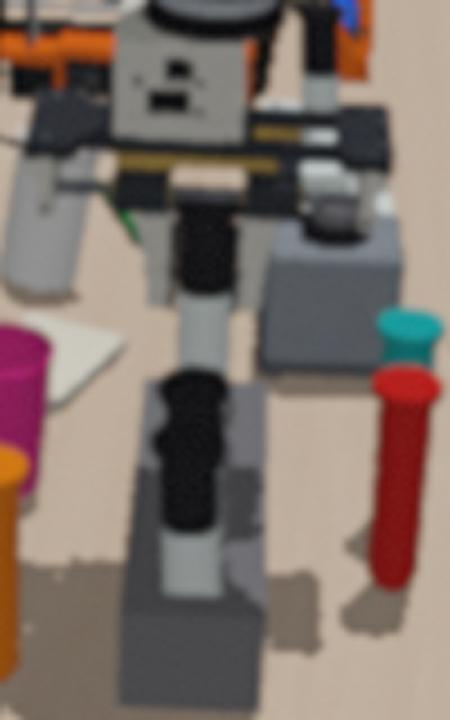

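```bash
python3 -m handwheel '[{"dx":-0.001,"dy":-0.0006,"dz":-0.003,"rx":-0.003,"ry":0.004,"rz":0,"fingers":0.02},{"dx":0,"dy":0,"dz":-0.005,"rx":0,"ry":0,"rz":0,"fingers":0.02},{"dx":0,"dy":0,"dz":-0.005,"rx":0,"ry":0,"rz":0,"fingers":0.02},{"dx":0,"dy":0,"dz":-0.005,"rx":0,"ry":0,"rz":0,"fingers":0.02},{"dx":0,"dy":0,"dz":-0.005,"rx":0,"ry":0,"rz":0,"fingers":0.02},{"dx":0,"dy":0,"dz":-0.004,"rx":0,"ry":0,"rz":0,"fingers":0.02},{"dx":0,"dy":0,"dz":-0.004,"rx":0,"ry":0,"rz":0,"fingers":0.02},{"dx":0,"dy":0,"dz":-0.003,"rx":0,"ry":0,"rz":0,"fingers":0.02},{"dx":0,"dy":0,"dz":-0.001,"rx":0,"ry":0,"rz":0,"fingers":0.02},{"dx":0,"dy":0,"dz":0,"rx":0,"ry":0,"rz":0,"fingers":0.02}]' 30
python3 - <<'E'
from h import *
rem(.5341,.1672,.1076,.067)
E
```

```text
clock: 72.37
tool_pos: [0.5333, 0.1668, 0.2997]
tcp_rot: [2.294, -2.143, 0.0]
ft_force: [0.2, 0.7, -0.9]
grip_width: 0.0306
t 72.37 grasp [0.5331 0.1665 0.1407] d [ 0.001   0.0007 -0.0331] rot [ 0.0018 -0.0013 -0.0008] w 0.0306 f [ 0.2  0.7 -0.9]
```

```bash
python3 -m handwheel '[{"dx":0.0008,"dy":0.0005,"dz":-0.004,"rx":0.001,"ry":0,"rz":0,"fingers":0.02},{"dx":0,"dy":0,"dz":-0.005,"rx":0,"ry":0,"rz":0,"fingers":0.02},{"dx":0,"dy":0,"dz":-0.005,"rx":0,"ry":0,"rz":0,"fingers":0.02},{"dx":0,"dy":0,"dz":-0.005,"rx":0,"ry":0,"rz":0,"fingers":0.02},{"dx":0,"dy":0,"dz":-0.005,"rx":0,"ry":0,"rz":0,"fingers":0.02},{"dx":0,"dy":0,"dz":-0.004,"rx":0,"ry":0,"rz":0,"fingers":0.02},{"dx":0,"dy":0,"dz":-0.002,"rx":0,"ry":0,"rz":0,"fingers":0.02},{"dx":0,"dy":0,"dz":-0.001,"rx":0,"ry":0,"rz":0,"fingers":0.02},{"dx":0,"dy":0,"dz":0,"rx":0,"ry":0,"rz":0,"fingers":0.02},{"dx":0,"dy":0,"dz":0,"rx":0,"ry":0,"rz":0,"fingers":0.02}]' 30
python3 - <<'E'
from h import *
rem(.5341,.1672,.1076,.067)
E
```

```text
clock: 73.2
tool_pos: [0.5348, 0.1682, 0.2666]
tcp_rot: [-2.295, 2.143, -0.0]
ft_force: [-0.2, -0.6, 0.2]
grip_width: 0.0311
t 73.2 grasp [0.5349 0.1684 0.1076] d [-0.0008 -0.0012  0.    ] rot [-0.001   0.001  -0.0015] w 0.0311 f [-0.2 -0.6  0.2]
```

```bash
python3 -m handwheel '[{"dx":-0.0005,"dy":-0.001,"dz":-0.0005,"rx":0,"ry":0,"rz":0,"fingers":0.02},{"dx":0,"dy":0,"dz":0,"rx":0,"ry":0,"rz":0,"fingers":0.06},{"dx":0,"dy":0,"dz":0,"rx":0,"ry":0,"rz":0,"fingers":0.06},{"dx":0,"dy":0,"dz":0.003,"rx":0,"ry":0,"rz":0,"fingers":0.06},{"dx":0,"dy":0,"dz":0.015,"rx":0,"ry":0,"rz":0,"fingers":0.06},{"dx":0,"dy":0,"dz":0.02,"rx":0,"ry":0,"rz":0,"fingers":0.06},{"dx":0,"dy":0,"dz":0.025,"rx":0,"ry":0,"rz":0,"fingers":0.06},{"dx":0,"dy":-0.005,"dz":0.025,"rx":0,"ry":0,"rz":0,"fingers":0.06},{"dx":0,"dy":-0.02,"dz":0.015,"rx":0,"ry":0,"rz":0,"fingers":0.06},{"dx":-0.002,"dy":-0.03,"dz":0.003,"rx":0,"ry":0,"rz":0,"fingers":0.06}]' 30
python3 - <<'E'
from h import *
rem(.4913,-.3325,.21,.079)
s=robot.snapshot("side")
zoom(s,290,140,390,300,4.5,"b.png")
E
```

```text
clock: 74.03
tool_pos: [0.5314, 0.1124, 0.3755]
tcp_rot: [2.296, -2.137, 0.001]
ft_force: [0.5, -0.6, 1.2]
grip_width: 0.06
t 74.03 grasp [0.531  0.1118 0.2165] d [-0.0397 -0.4443 -0.0065] rot [ 0.0038 -0.003   0.007 ] w 0.06 f [ 0.5 -0.6  1.2]
```

View pics/b.png

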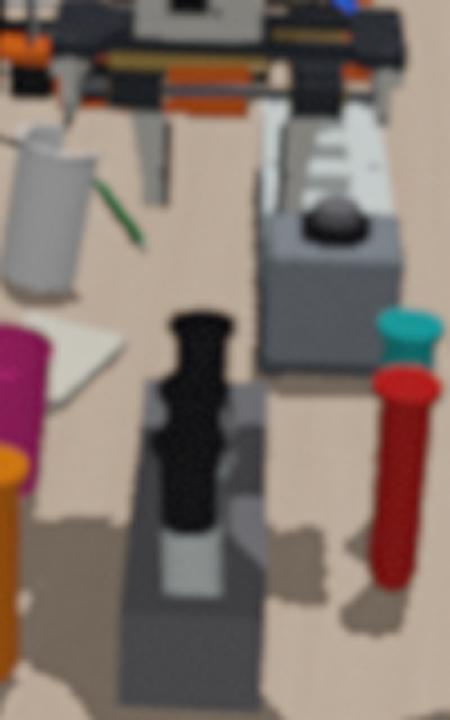

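```bash
python3 -m handwheel '[{"dx":-0.004,"dy":-0.04,"dz":0,"rx":0.003,"ry":0,"rz":0.002,"fingers":0.06},{"dx":-0.004,"dy":-0.041,"dz":0,"rx":0,"ry":0,"rz":0.002,"fingers":0.06},{"dx":-0.004,"dy":-0.041,"dz":0,"rx":0,"ry":0,"rz":0,"fingers":0.06},{"dx":-0.004,"dy":-0.041,"dz":0,"rx":0,"ry":0,"rz":0,"fingers":0.06},{"dx":-0.004,"dy":-0.041,"dz":0,"rx":0,"ry":0,"rz":0,"fingers":0.06},{"dx":-0.004,"dy":-0.041,"dz":0,"rx":0,"ry":0,"rz":0,"fingers":0.06},{"dx":-0.004,"dy":-0.041,"dz":0,"rx":0,"ry":0,"rz":0,"fingers":0.06},{"dx":-0.004,"dy":-0.041,"dz":0,"rx":0,"ry":0,"rz":0,"fingers":0.06},{"dx":-0.004,"dy":-0.041,"dz":0,"rx":0,"ry":0,"rz":0,"fingers":0.06},{"dx":-0.003,"dy":-0.035,"dz":0,"rx":0,"ry":0,"rz":0,"fingers":0.06}]' 30
python3 - <<'E'
from h import *
rem(.4913,-.3325,.21,.079)
t=np.mean([robot.snapshot("top").astype(float) for _ in range(3)],0).astype(np.uint8)
zoom(t,195,180,320,240,6,"rk3.png")
s=np.mean([robot.snapshot("side").astype(float) for _ in range(3)],0).astype(np.uint8)
zoom(s,300,180,380,300,6,"b.png")
# expected collar-top centres if fully down
for i in range(3):
    c=R2(.067)@[0,(1.5-i)*.058]+[.5322,.1962]
    print(i,((proj("side",[*c,.147])-[300,180])*6).round(),"3mm up",((proj("side",[*c,.150])-[300,180])*6).round())
E
```

```text
clock: 74.92
tool_pos: [0.4855, -0.2984, 0.3797]
tcp_rot: [2.311, -2.128, 0.002]
ft_force: [1.4, -0.3, -0.3]
grip_width: 0.0603
t 74.92 grasp [ 0.4857 -0.2985  0.2207] d [ 0.0056 -0.034  -0.0107] rot [ 0.0009  0.0009 -0.0032] w 0.0603 f [ 1.4 -0.3 -0.3]
0 [200. 339.] 3mm up [200. 332.]
1 [205. 265.] 3mm up [205. 258.]
2 [210. 197.] 3mm up [210. 191.]
```

View pics/b.png

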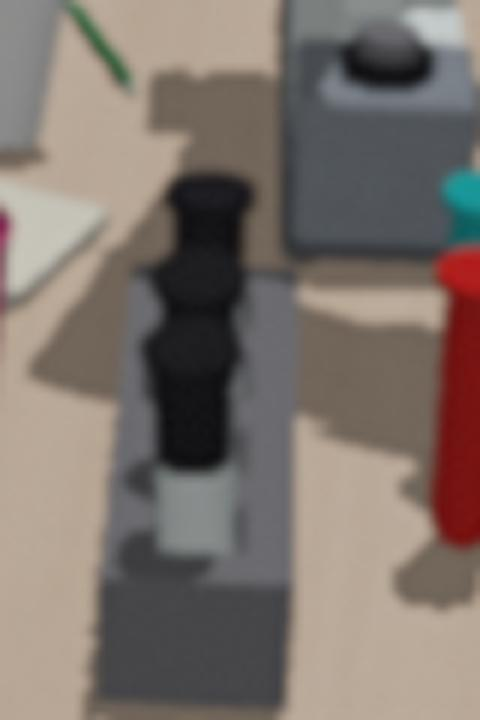

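View pics/rk3.png

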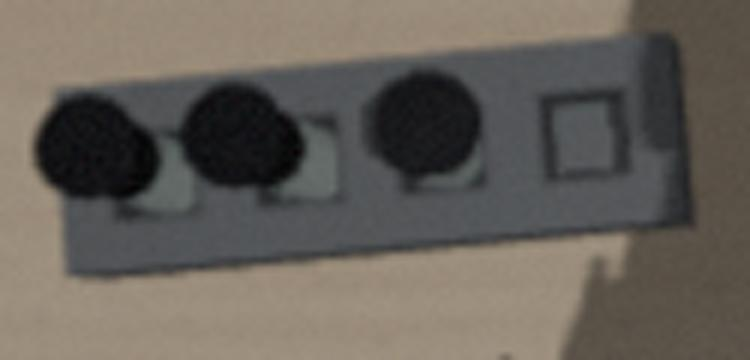

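```bash
python3 -m handwheel '[{"dx":0.004,"dy":-0.018,"dz":-0.003,"rx":0,"ry":0,"rz":-0.003,"fingers":0.06},{"dx":0.002,"dy":-0.009,"dz":-0.005,"rx":0,"ry":0,"rz":0,"fingers":0.06},{"dx":0.001,"dy":-0.002,"dz":-0.005,"rx":0,"ry":0,"rz":0,"fingers":0.06},{"dx":0,"dy":0,"dz":-0.003,"rx":0,"ry":0,"rz":0,"fingers":0.06},{"dx":0,"dy":0,"dz":0,"rx":0,"ry":0,"rz":0,"fingers":0.06},{"dx":0,"dy":0,"dz":0,"rx":0,"ry":0,"rz":0,"fingers":0.06},{"dx":0,"dy":0,"dz":0,"rx":0,"ry":0,"rz":0,"fingers":0.06},{"dx":0,"dy":0,"dz":0,"rx":0,"ry":0,"rz":0,"fingers":0.06},{"dx":0,"dy":0,"dz":0,"rx":0,"ry":0,"rz":0,"fingers":0.06},{"dx":0,"dy":0,"dz":0,"rx":0,"ry":0,"rz":0,"fingers":0.06}]' 30
python3 - <<'E'
from h import *
rem(.4913,-.3325,.1185,.079)
print(atz("top",z2p((427,122),6,195,180),.147).round(4))
E
```

```text
clock: 76.05
tool_pos: [0.4952, -0.3175, 0.3636]
tcp_rot: [-2.318, 2.118, -0.002]
ft_force: [0.3, 0.8, 0.8]
grip_width: 0.0598
t 76.05 grasp [ 0.4955 -0.3175  0.2046] d [-0.0042 -0.015  -0.0861] rot [-0.0001  0.0019 -0.0112] w 0.0598 f [0.3 0.8 0.8]
[0.538  0.1602 0.147 ]
```

```bash
python3 -m handwheel '[{"dx":-0.003,"dy":-0.01,"dz":0,"rx":0,"ry":0.002,"rz":-0.01,"fingers":0.06},{"dx":0,"dy":-0.003,"dz":0,"rx":0,"ry":0,"rz":0,"fingers":0.06},{"dx":0,"dy":0,"dz":0,"rx":0,"ry":0,"rz":0,"fingers":0.06},{"dx":0,"dy":0,"dz":0,"rx":0,"ry":0,"rz":0,"fingers":0.06},{"dx":0,"dy":0,"dz":0,"rx":0,"ry":0,"rz":0,"fingers":0.06},{"dx":0,"dy":0,"dz":0,"rx":0,"ry":0,"rz":0,"fingers":0.06},{"dx":0,"dy":0,"dz":0,"rx":0,"ry":0,"rz":0,"fingers":0.06},{"dx":0,"dy":0,"dz":0,"rx":0,"ry":0,"rz":0,"fingers":0.06},{"dx":0,"dy":0,"dz":0,"rx":0,"ry":0,"rz":0,"fingers":0.06},{"dx":0,"dy":0,"dz":0,"rx":0,"ry":0,"rz":0,"fingers":0.06}]' 30
python3 - <<'E'
from h import *
rem(.4913,-.3325,.1185,.079)
E
```

```text
clock: 76.88
tool_pos: [0.4918, -0.3318, 0.3641]
tcp_rot: [-2.307, 2.132, -0.001]
ft_force: [-0.0, 0.2, 0.7]
grip_width: 0.0599
t 76.88 grasp [ 0.4919 -0.3318  0.2051] d [-0.0006 -0.0007 -0.0866] rot [0.0001 0.0007 0.0002] w 0.0599 f [-0.   0.2  0.7]
```

```bash
python3 -m handwheel '[{"dx":-0.0005,"dy":-0.0005,"dz":-0.005,"rx":0,"ry":0,"rz":0,"fingers":0.06},{"dx":0,"dy":0,"dz":-0.012,"rx":0,"ry":0,"rz":0,"fingers":0.06},{"dx":0,"dy":0,"dz":-0.015,"rx":0,"ry":0,"rz":0,"fingers":0.06},{"dx":0,"dy":0,"dz":-0.016,"rx":0,"ry":0,"rz":0,"fingers":0.06},{"dx":0,"dy":0,"dz":-0.014,"rx":0,"ry":0,"rz":0,"fingers":0.06},{"dx":0,"dy":0,"dz":-0.01,"rx":0,"ry":0,"rz":0,"fingers":0.06},{"dx":0,"dy":0,"dz":-0.005,"rx":0,"ry":0,"rz":0,"fingers":0.06},{"dx":0,"dy":0,"dz":-0.002,"rx":0,"ry":0,"rz":0,"fingers":0.06},{"dx":0,"dy":0,"dz":0,"rx":0,"ry":0,"rz":0,"fingers":0.06},{"dx":0,"dy":0,"dz":0,"rx":0,"ry":0,"rz":0,"fingers":0.06}]' 30
python3 - <<'E'
from h import *
rem(.4913,-.3325,.1185,.079)
E
```

```text
clock: 77.72
tool_pos: [0.4913, -0.3321, 0.2812]
tcp_rot: [-2.307, 2.13, -0.005]
ft_force: [-0.8, 0.4, 0.1]
grip_width: 0.0596
t 77.72 grasp [ 0.4917 -0.3323  0.1222] d [-0.0004 -0.0002 -0.0037] rot [ 0.0011  0.0029 -0.0008] w 0.0596 f [-0.8  0.4  0.1]
```

```bash
python3 -m handwheel '[{"dx":-0.0003,"dy":0,"dz":-0.003,"rx":0.001,"ry":0.002,"rz":0,"fingers":0.06},{"dx":0,"dy":0,"dz":-0.001,"rx":0,"ry":0,"rz":0,"fingers":0.06},{"dx":0,"dy":0,"dz":0,"rx":0,"ry":0,"rz":0,"fingers":0.06},{"dx":0,"dy":0,"dz":0,"rx":0,"ry":0,"rz":0,"fingers":0.02},{"dx":0,"dy":0,"dz":0,"rx":0,"ry":0,"rz":0,"fingers":0.02},{"dx":0,"dy":0,"dz":0,"rx":0,"ry":0,"rz":0,"fingers":0.02},{"dx":0,"dy":0,"dz":0,"rx":0,"ry":0,"rz":0,"fingers":0.02},{"dx":0,"dy":0,"dz":0,"rx":0,"ry":0,"rz":0,"fingers":0.02},{"dx":0,"dy":0,"dz":0,"rx":0,"ry":0,"rz":0,"fingers":0.02},{"dx":0,"dy":0,"dz":0,"rx":0,"ry":0,"rz":0,"fingers":0.02}]' 30
python3 - <<'E'
from h import *
rem(.4913,-.3325,.1185,.079)
t=np.mean([robot.snapshot("top").astype(float) for _ in range(3)],0).astype(np.uint8)
zoom(t,195,180,320,240,6,"rk3.png")
E
```

```text
clock: 78.55
tool_pos: [0.4917, -0.3324, 0.2799]
tcp_rot: [-2.307, 2.129, -0.008]
ft_force: [0.2, -0.4, -0.6]
grip_width: 0.0308
t 78.55 grasp [ 0.4925 -0.3327  0.1209] d [-0.0012  0.0002 -0.0024] rot [ 0.0018  0.0053 -0.0011] w 0.0308 f [ 0.2 -0.4 -0.6]
```

View pics/rk3.png

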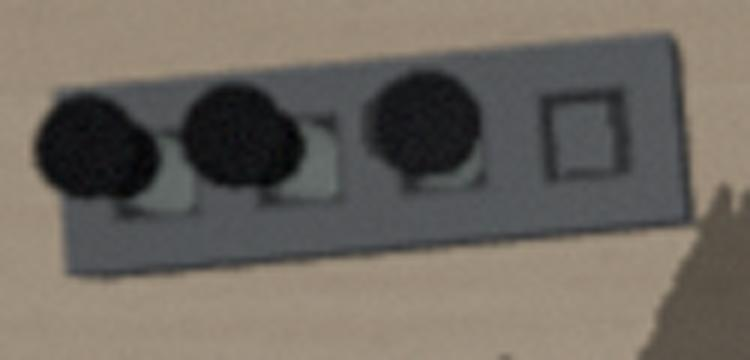

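```bash
python3 -m handwheel '[{"dx":0,"dy":0,"dz":0.008,"rx":0,"ry":0.003,"rz":0,"fingers":0.02},{"dx":0,"dy":0,"dz":0.015,"rx":0,"ry":0,"rz":0,"fingers":0.02},{"dx":0,"dy":0,"dz":0.02,"rx":0,"ry":0,"rz":0,"fingers":0.02},{"dx":0,"dy":0,"dz":0.025,"rx":0,"ry":0,"rz":0,"fingers":0.02},{"dx":0,"dy":0,"dz":0.025,"rx":0,"ry":0,"rz":0,"fingers":0.02},{"dx":0,"dy":0.01,"dz":0.025,"rx":0,"ry":0,"rz":0,"fingers":0.02},{"dx":0.002,"dy":0.02,"dz":0.012,"rx":0,"ry":0,"rz":0,"fingers":0.02},{"dx":0.003,"dy":0.03,"dz":0.003,"rx":0,"ry":0,"rz":0,"fingers":0.02},{"dx":0.003,"dy":0.035,"dz":0,"rx":0,"ry":0,"rz":0,"fingers":0.02},{"dx":0.004,"dy":0.04,"dz":0,"rx":0,"ry":0,"rz":0,"fingers":0.02}]' 30
python3 - <<'E'
from h import *
print(atz("top",z2p((587,135.5),6,195,180),.06).round(4))
rem(.538,.1094,.26,.067)
s=robot.snapshot("side")
zoom(s,300,60,440,280,3,"b.png")
E
```

```text
clock: 79.53
tool_pos: [0.5015, -0.1984, 0.4225]
tcp_rot: [2.298, -2.14, 0.001]
ft_force: [1.1, 0.7, -1.5]
grip_width: 0.0312
[0.5379 0.109  0.06  ]
t 79.53 grasp [ 0.5014 -0.1986  0.2635] d [ 0.0366  0.308  -0.0035] rot [ 0.0017 -0.0004 -0.0041] w 0.0312 f [ 1.1  0.7 -1.5]
```

View pics/b.png

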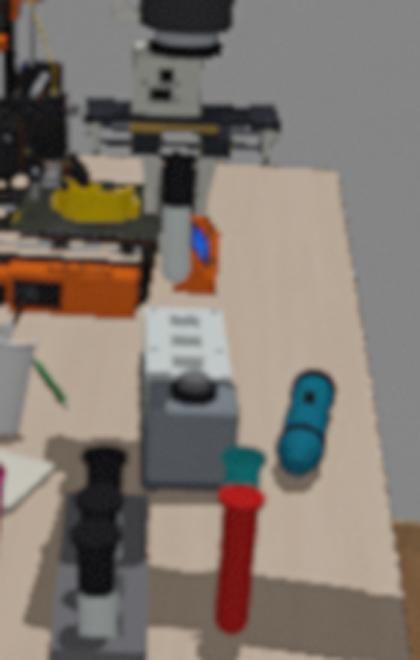

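```bash
python3 -m handwheel '[{"dx":0.005,"dy":0.041,"dz":0,"rx":0.001,"ry":0,"rz":-0.003,"fingers":0.02},{"dx":0.005,"dy":0.041,"dz":0,"rx":0,"ry":0,"rz":0,"fingers":0.02},{"dx":0.005,"dy":0.041,"dz":0,"rx":0,"ry":0,"rz":0,"fingers":0.02},{"dx":0.005,"dy":0.041,"dz":0,"rx":0,"ry":0,"rz":0,"fingers":0.02},{"dx":0.005,"dy":0.041,"dz":0,"rx":0,"ry":0,"rz":0,"fingers":0.02},{"dx":0.005,"dy":0.04,"dz":0,"rx":0,"ry":0,"rz":0,"fingers":0.02},{"dx":0.003,"dy":0.03,"dz":0,"rx":0,"ry":0,"rz":0,"fingers":0.02},{"dx":0.002,"dy":0.015,"dz":0,"rx":0,"ry":0,"rz":0,"fingers":0.02},{"dx":0.001,"dy":0.006,"dz":0,"rx":0,"ry":0,"rz":0,"fingers":0.02},{"dx":0,"dy":0,"dz":0,"rx":0,"ry":0,"rz":0,"fingers":0.02}]' 30
python3 - <<'E'
from h import *
rem(.538,.1094,.1079,.067)
E
```

```text
clock: 80.42
tool_pos: [0.5341, 0.1115, 0.4297]
tcp_rot: [-2.298, 2.132, -0.005]
ft_force: [0.2, -0.1, -0.3]
grip_width: 0.0308
t 80.42 grasp [0.5351 0.112  0.2708] d [ 0.0029 -0.0026 -0.1629] rot [-0.0029  0.0068 -0.0079] w 0.0308 f [ 0.2 -0.1 -0.3]
```

```bash
python3 -m handwheel '[{"dx":0.002,"dy":0.006,"dz":-0.01,"rx":-0.002,"ry":0.006,"rz":-0.002,"fingers":0.02},{"dx":0,"dy":0.001,"dz":-0.02,"rx":0,"ry":0,"rz":0,"fingers":0.02},{"dx":0,"dy":0,"dz":-0.02,"rx":0,"ry":0,"rz":0,"fingers":0.02},{"dx":0,"dy":0,"dz":-0.02,"rx":0,"ry":0,"rz":0,"fingers":0.02},{"dx":0,"dy":0,"dz":-0.014,"rx":0,"ry":0,"rz":0,"fingers":0.02},{"dx":0,"dy":0,"dz":-0.005,"rx":0,"ry":0,"rz":0,"fingers":0.02},{"dx":0,"dy":0,"dz":0,"rx":0,"ry":0,"rz":0,"fingers":0.02},{"dx":0,"dy":0,"dz":0,"rx":0,"ry":0,"rz":0,"fingers":0.02},{"dx":0,"dy":0,"dz":0,"rx":0,"ry":0,"rz":0,"fingers":0.02},{"dx":0,"dy":0,"dz":0,"rx":0,"ry":0,"rz":0,"fingers":0.02}]' 30
python3 - <<'E'
from h import *
rem(.538,.1094,.1079,.067)
E
```

```text
clock: 81.25
tool_pos: [0.536, 0.1114, 0.337]
tcp_rot: [-2.291, 2.15, 0.001]
ft_force: [0.5, 0.6, -0.9]
grip_width: 0.031
t 81.25 grasp [0.5359 0.1115 0.178 ] d [ 0.0021 -0.0021 -0.0701] rot [-0.0003 -0.0002  0.0035] w 0.031 f [ 0.5  0.6 -0.9]
```

```bash
python3 -m handwheel '[{"dx":0.0018,"dy":-0.0018,"dz":0,"rx":0,"ry":0,"rz":0.003,"fingers":0.02},{"dx":0,"dy":0,"dz":0,"rx":0,"ry":0,"rz":0,"fingers":0.02},{"dx":0,"dy":0,"dz":0,"rx":0,"ry":0,"rz":0,"fingers":0.02},{"dx":0,"dy":0,"dz":0,"rx":0,"ry":0,"rz":0,"fingers":0.02},{"dx":0,"dy":0,"dz":0,"rx":0,"ry":0,"rz":0,"fingers":0.02},{"dx":0,"dy":0,"dz":0,"rx":0,"ry":0,"rz":0,"fingers":0.02},{"dx":0,"dy":0,"dz":0,"rx":0,"ry":0,"rz":0,"fingers":0.02},{"dx":0,"dy":0,"dz":0,"rx":0,"ry":0,"rz":0,"fingers":0.02},{"dx":0,"dy":0,"dz":0,"rx":0,"ry":0,"rz":0,"fingers":0.02},{"dx":0,"dy":0,"dz":0,"rx":0,"ry":0,"rz":0,"fingers":0.02}]' 30
python3 - <<'E'
from h import *
rem(.538,.1094,.1079,.067)
s=robot.snapshot("side")
zoom(s,290,140,390,300,4.5,"b.png")
E
```

```text
clock: 82.08
tool_pos: [0.5386, 0.1099, 0.3402]
tcp_rot: [-2.291, 2.142, -0.002]
ft_force: [-0.1, 0.2, -0.8]
grip_width: 0.0309
t 82.08 grasp [0.5394 0.1103 0.1812] d [-0.0014 -0.0009 -0.0733] rot [-0.0029  0.0049 -0.0004] w 0.0309 f [-0.1  0.2 -0.8]
```

View pics/b.png

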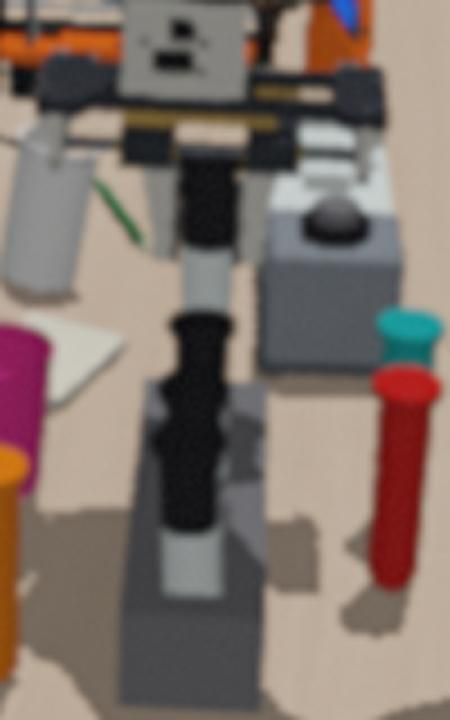

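```bash
python3 -m handwheel '[{"dx":-0.0012,"dy":-0.0008,"dz":-0.003,"rx":-0.003,"ry":0.004,"rz":0,"fingers":0.02},{"dx":0,"dy":0,"dz":-0.005,"rx":0,"ry":0,"rz":0,"fingers":0.02},{"dx":0,"dy":0,"dz":-0.005,"rx":0,"ry":0,"rz":0,"fingers":0.02},{"dx":0,"dy":0,"dz":-0.005,"rx":0,"ry":0,"rz":0,"fingers":0.02},{"dx":0,"dy":0,"dz":-0.005,"rx":0,"ry":0,"rz":0,"fingers":0.02},{"dx":0,"dy":0,"dz":-0.004,"rx":0,"ry":0,"rz":0,"fingers":0.02},{"dx":0,"dy":0,"dz":-0.004,"rx":0,"ry":0,"rz":0,"fingers":0.02},{"dx":0,"dy":0,"dz":-0.003,"rx":0,"ry":0,"rz":0,"fingers":0.02},{"dx":0,"dy":0,"dz":-0.001,"rx":0,"ry":0,"rz":0,"fingers":0.02},{"dx":0,"dy":0,"dz":0,"rx":0,"ry":0,"rz":0,"fingers":0.02}]' 30
python3 - <<'E'
from h import *
rem(.538,.1094,.1079,.067)
E
```

```text
clock: 82.97
tool_pos: [0.5372, 0.1089, 0.3003]
tcp_rot: [2.294, -2.144, 0.001]
ft_force: [0.4, -0.4, -0.7]
grip_width: 0.0308
t 82.97 grasp [0.5371 0.1087 0.1413] d [ 0.0009  0.0007 -0.0334] rot [ 0.0012 -0.0007 -0.0004] w 0.0308 f [ 0.4 -0.4 -0.7]
```

```bash
python3 -m handwheel '[{"dx":0.0007,"dy":0.0005,"dz":-0.004,"rx":0.001,"ry":0,"rz":0,"fingers":0.02},{"dx":0,"dy":0,"dz":-0.005,"rx":0,"ry":0,"rz":0,"fingers":0.02},{"dx":0,"dy":0,"dz":-0.005,"rx":0,"ry":0,"rz":0,"fingers":0.02},{"dx":0,"dy":0,"dz":-0.005,"rx":0,"ry":0,"rz":0,"fingers":0.02},{"dx":0,"dy":0,"dz":-0.005,"rx":0,"ry":0,"rz":0,"fingers":0.02},{"dx":0,"dy":0,"dz":-0.004,"rx":0,"ry":0,"rz":0,"fingers":0.02},{"dx":0,"dy":0,"dz":-0.002,"rx":0,"ry":0,"rz":0,"fingers":0.02},{"dx":0,"dy":0,"dz":-0.001,"rx":0,"ry":0,"rz":0,"fingers":0.02},{"dx":0,"dy":0,"dz":0,"rx":0,"ry":0,"rz":0,"fingers":0.02},{"dx":0,"dy":0,"dz":0,"rx":0,"ry":0,"rz":0,"fingers":0.02}]' 30
python3 - <<'E'
from h import *
rem(.538,.1094,.1079,.067)
E
```

```text
clock: 83.8
tool_pos: [0.5384, 0.1102, 0.267]
tcp_rot: [-2.295, 2.144, 0.0]
ft_force: [-1.0, 0.3, -0.5]
grip_width: 0.0312
t 83.8 grasp [0.5385 0.1103 0.108 ] d [-0.0005 -0.0009 -0.0001] rot [-0.0011  0.0009 -0.0009] w 0.0312 f [-1.   0.3 -0.5]
```

Release, rise and move well away.

```bash
python3 -m handwheel '[{"dx":-0.0003,"dy":-0.0006,"dz":-0.0005,"rx":0,"ry":0,"rz":0,"fingers":0.02},{"dx":0,"dy":0,"dz":0,"rx":0,"ry":0,"rz":0,"fingers":0.06},{"dx":0,"dy":0,"dz":0,"rx":0,"ry":0,"rz":0,"fingers":0.06},{"dx":0,"dy":0,"dz":0.003,"rx":0,"ry":0,"rz":0,"fingers":0.06},{"dx":0,"dy":0,"dz":0.015,"rx":0,"ry":0,"rz":0,"fingers":0.06},{"dx":0,"dy":0,"dz":0.02,"rx":0,"ry":0,"rz":0,"fingers":0.06},{"dx":0,"dy":0,"dz":0.025,"rx":0,"ry":0,"rz":0,"fingers":0.06},{"dx":0,"dy":-0.005,"dz":0.025,"rx":0,"ry":0,"rz":0,"fingers":0.06},{"dx":0,"dy":-0.02,"dz":0.02,"rx":0,"ry":0,"rz":0,"fingers":0.06},{"dx":-0.002,"dy":-0.03,"dz":0.01,"rx":0,"ry":0,"rz":0,"fingers":0.06}]' 30
python3 -m handwheel '[{"dx":-0.004,"dy":-0.04,"dz":0,"rx":0,"ry":0,"rz":0,"fingers":0.06},{"dx":-0.004,"dy":-0.041,"dz":0,"rx":0,"ry":0,"rz":0,"fingers":0.06},{"dx":-0.004,"dy":-0.041,"dz":0,"rx":0,"ry":0,"rz":0,"fingers":0.06},{"dx":-0.004,"dy":-0.041,"dz":0,"rx":0,"ry":0,"rz":0,"fingers":0.06},{"dx":-0.004,"dy":-0.041,"dz":0,"rx":0,"ry":0,"rz":0,"fingers":0.06},{"dx":-0.004,"dy":-0.041,"dz":0,"rx":0,"ry":0,"rz":0,"fingers":0.06},{"dx":-0.004,"dy":-0.041,"dz":0,"rx":0,"ry":0,"rz":0,"fingers":0.06},{"dx":-0.004,"dy":-0.04,"dz":0,"rx":0,"ry":0,"rz":0,"fingers":0.06},{"dx":-0.002,"dy":-0.02,"dz":0,"rx":0,"ry":0,"rz":0,"fingers":0.06},{"dx":0,"dy":0,"dz":0,"rx":0,"ry":0,"rz":0,"fingers":0.06}]' 30
python3 - <<'E'
from h import *
rem(.4913,-.3325,.21,.079)
t=np.mean([robot.snapshot("top").astype(float) for _ in range(3)],0).astype(np.uint8)
s=np.mean([robot.snapshot("side").astype(float) for _ in range(3)],0).astype(np.uint8)
zoom(t,190,130,510,300,2.5,"a.png");zoom(s,290,150,390,300,4,"b.png");zoom(t,195,180,320,240,6,"rk3.png")
for i in range(4):
    c=R2(.067)@[0,(1.5-i)*.058]+[.5322,.1962]
    print(i,((proj("side",[*c,.147])-[290,150])*4).round(),((proj("top",[*c,.147])-[195,180])*6).round())
E
```

```text
clock: 84.63
tool_pos: [0.5348, 0.0548, 0.3872]
tcp_rot: [2.295, -2.136, -0.002]
ft_force: [0.7, -0.3, 1.0]
grip_width: 0.0597
clock: 85.47
tool_pos: [0.4952, -0.3036, 0.3951]
tcp_rot: [-2.302, 2.138, -0.01]
ft_force: [0.9, 0.1, 0.8]
grip_width: 0.0598
t 85.47 grasp [ 0.4959 -0.3042  0.2361] d [-0.0046 -0.0283 -0.0261] rot [0.0039 0.0047 0.005 ] w 0.0598 f [0.9 0.1 0.8]
0 [173. 346.] [ 96. 158.]
1 [177. 296.] [251. 144.]
2 [180. 251.] [406. 130.]
3 [183. 210.] [561. 116.]
```

View pics/b.png

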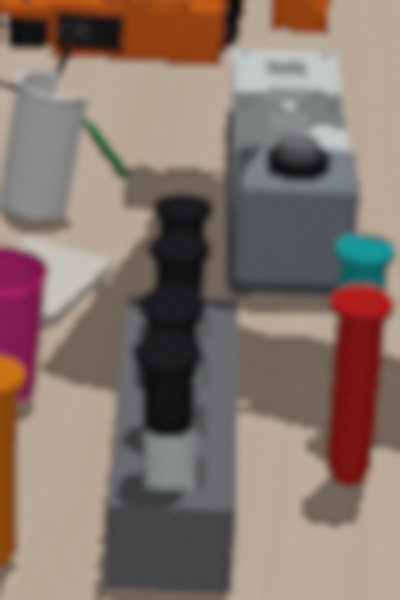

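View pics/a.png

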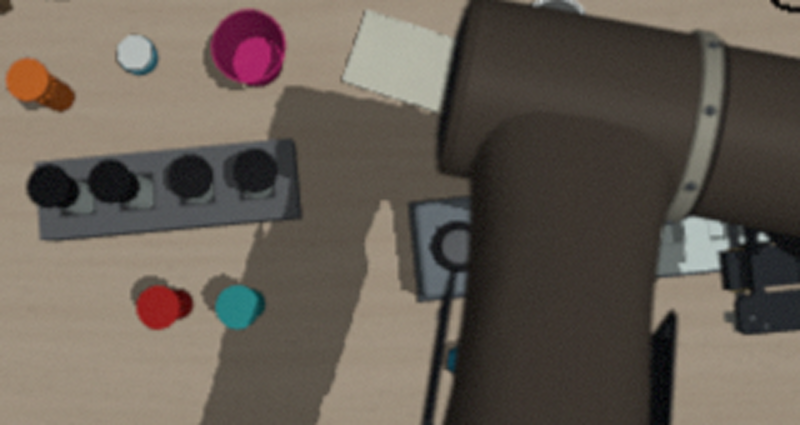

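View pics/rk3.png

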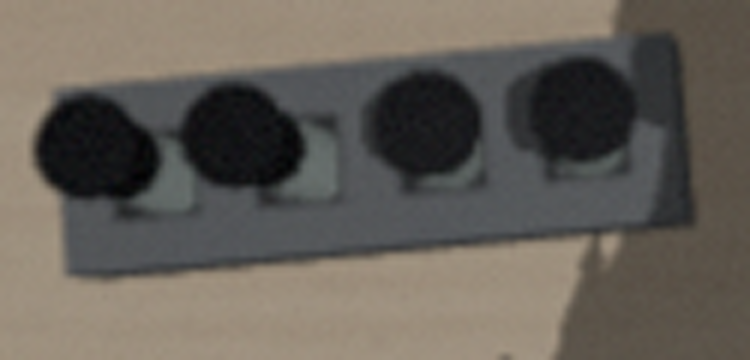

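```bash
python3 - <<'E'
from rig import robot
print(robot.job_done(), robot.read_state()["clock"])
E
```

```text
the job is handed in; nothing more can be done
the job is handed in; nothing more can be done
```

I loaded all four vials into the shaker wells, pressed and released the start button, and put all four vials back into the rack. I then handed the job in, at about 86 s of the 210 s allowed. No verdict is reported.

- **Button:** I pressed until it stopped hard, at about 17 N. On the way back up the spring was still pushing 6.4 mm above that point. That fits the full 7 mm travel, but I had no direct reading of the button. Afterwards the side camera showed it back up.
- **Rack:** It was knocked about 3 cm while I was at the shaker. I measured its position again before putting any vial back, and each vial went in without resistance.
- **Final pictures:** All four vials stand in the rack, one to a hole. Their collar heights match "fully down" to within about 2 mm. All four wells were empty once the last vial was out. The final top view covered most of the shaker. I saw no sign that the look-alikes or other bench items had moved, though I did not measure them.
- **What disagreed:** Each vial leans a little. The collars sit about 7 mm off the hole centres, roughly 4°, which is within the play of the holes. I did not straighten them.

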